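# Pack brass blanks and clamp them in the sliding jig

## Robot

A 7-joint arm with a two-finger parallel gripper is mounted at the origin on the work surface. World frame = base frame: x ahead of the robot, y to its left, z up, the work surface at z = 0. Lengths are in m, angles in rad, forces in N, time in s.
With the tool pointing down it reaches from about 0.425 to 0.825 m from the base axis. Payload 3.6 kg.
Tool frame: the origin (TCP) lies midway between the tips of the shut fingers; the grasp point (between the pads) lies 19 mm behind it; z points along the fingers, y is the line along which they close (so a half turn about z gives the same grasp; the last joint's range is limited). The gripper opens to 93 mm and grips with 3 to 60 N. Pads are 15 mm wide; open, the fingers measure 128 mm over their backs; the gripper's body (75 mm by 188 mm) begins 65 mm behind the grasp point.
Start: joints at [1.298, 0.615, -0.013, 1.423, 0.008, 1.103, -0.04], TCP at [0.159, -0.63, 0.219] pointing down, gripper open.
Joint ranges: [-3.12, 3.12], [-0.3, 2.06], [-1.34, 1.32], [0.26, 2.42], [-1.36, 4.5], [0.01, 1.98], [-2.84, 2.84]. Speed limits (rad/s): [2.79, 2.79, 3.14, 3.14, 3.14, 3.14, 3.14].

## Interface

Orientations are given as a unit quaternion [w, x, y, z].
In Python, from rig import manip gives the robot as it stands.
- The arm moves only by the tool move_arm, never from a script. Its argument "steps" is a list of rows, each an object with "xyz": the shift along the tool's x, y, z scaled (see below), a list of three; "rotation": the turn, a rotation vector about the tool's x, y, z scaled (see below), a list of three; "grip": the closure, from -1 (fully open) to 1 (shut). In form: [{"xyz": [dx, dy, dz], "rotation": [ax, ay, az], "grip": grip}, ...]. A call has exactly 5 rows; each row shifts and turns the commanded pose from where the row before left it, along the tool's axes as they then stand; what a row does not reach is not made up. The controller multiplies each number of a shift by 500 mm and each number of a turn by 4 degrees. A row lasts 1/10 s, in which the tool goes at most 50 mm and 8.59 degrees, less where a joint would pass 70% of its speed; a pose out of reach is approached as far as the arm can. A call with a number of a shift or a turn outside -1 to 1 is refused whole. A call with a gripper value outside its range is refused whole. The fingers move at their own pace and stop on an object; "grip_force" is the grip in N (left out, the last holds). Time passes only in rows, so rows that do not move let the fingers close, or fill a call up. It gives the time, the measured TCP pose, the force, the opening and the grip force at its end, in the units of the state.
- manip.state(): the state, without advancing time (a new reading comes with each control period).
- manip.camera(name): name is "scene" or "top" or "wrist"; returns a dict with "image" (480x640x3 uint8, red, green, blue), "depth" (480x640 float32, m along the optical axis (not along the pixel's ray), 0 where there is no reading), "K" (3x3 intrinsics, pixels), "origin" and "rotation" of the camera in the world. Camera axes: x right, y up, looking along -z (the intrinsics and any distortion apply to the point x, -y, -z); pixel columns grow to the right and rows downward; lengths in m; the calibration is good to about 2 mm. A picture is of the moment at which its call begins.
- manip.hand_in(): hands the job in; it is judged then, once.
Trained networks look in the newest picture that a camera, given by its name, has taken for a name from the list of things; names that differ only in an ending like _2 or _b are one class to them, and where a whole thing is asked for, a point or a joint stands for the part that bears it (a point fixed in the world has none). Each returns a list of dicts, best first, with "score" (0 to 1); they miss things now and then, are a little off and sometimes report something else, mostly with a low value. They report only what shows in the picture. A call takes as long as a camera call. They do not tell look-alikes from the thing itself.
- manip.recognise(camera, target): "centre" ([row, column] in pixels, amid what is visible of it).
- manip.landmark_of(camera, target): "centre" ([row, column] in pixels: a listed point, or the origin of a listed thing).
The state is a dict: "time": time; "joint_positions": joint angles; "dq": joint speeds; "joint_torque": joint torques, N m; "tcp_pos": TCP position; "eef_rot": TCP orientation; "force": force on the tool from outside, world axes, zero at the start; "ft_torque": the same for the moment, N m; "grip_width": finger opening in m; "gripper_force": force on a finger pad.
Only numpy, scipy, OpenCV 4.12 (cv2) and the standard library are available. Lean on these libraries where they do the work, as an engineer would, in place of code of your own. Each camera call takes 0.05 s, during which the arm holds its last target. There are 200 camera calls.

## Task

Make up a pack for drilling: pile all the brass blanks lying on the bench squarely on the seat of the sliding jig carrier, edges flush, with the wooden cover block flush on top so the clamp will not mark the brass. Then slide the carrier along its rails until it clicks into the detent under the clamp, turn the brass thumbscrew clockwise until its clutch just begins to slip, and stop there so that the pack is held tight. Leave the other things on the bench where they are.

Things in the scene. Friction and masses are not known exactly. Their poses are not given: they have to be found in the camera images.
- blank1: Brass blank, flat plate 64 x 96 x 7 mm, about 360 g, two small holes and a slot shown dark, lying flat on the bench. Origin at the centre of the plate (3.5 mm above its underside), x along the 64 mm side, y along the 96 mm side. Either face may lie up. Three to five blanks are present (None if absent); all present go in the pack, in any order.
- blank2: Brass blank, flat plate 64 x 96 x 7 mm, about 360 g, two small holes and a slot shown dark, lying flat on the bench. Origin at the centre of the plate (3.5 mm above its underside), x along the 64 mm side, y along the 96 mm side. Either face may lie up. Three to five blanks are present (None if absent); all present go in the pack, in any order.
- blank3: Brass blank, flat plate 64 x 96 x 7 mm, about 360 g, two small holes and a slot shown dark, lying flat on the bench. Origin at the centre of the plate (3.5 mm above its underside), x along the 64 mm side, y along the 96 mm side. Either face may lie up. Three to five blanks are present (None if absent); all present go in the pack, in any order.
- blank4: Brass blank, flat plate 64 x 96 x 7 mm, about 360 g, two small holes and a slot shown dark, lying flat on the bench. Origin at the centre of the plate (3.5 mm above its underside), x along the 64 mm side, y along the 96 mm side. Either face may lie up. Three to five blanks are present (None if absent); all present go in the pack, in any order.
- blank5: Brass blank, flat plate 64 x 96 x 7 mm, about 360 g, two small holes and a slot shown dark, lying flat on the bench. Origin at the centre of the plate (3.5 mm above its underside), x along the 64 mm side, y along the 96 mm side. Either face may lie up. Three to five blanks are present (None if absent); all present go in the pack, in any order.
- cover: Cover block of pale wood, 64 x 96 x 12 mm, about 50 g, lying flat on the bench. Origin at the centre of the block (6 mm above its underside), x along the 64 mm side, y along the 96 mm side. Either face may lie up. Goes on top of the pack.
- seat (a point): Centre of the top of the carrier's dark steel seat, 45 mm above the bench; moves with the carrier. The seat is a raised pad 64 (x) x 96 (y) mm, like the blanks, 8 mm above the carrier plate, which is 110 mm wide in x and reaches from -60 to +130 mm in y. Axes: z up; y along the rails, pointing away from the clamp; x across the rails, away from the robot.
- tab (a point): Centre of the top of the carrier's black upright tab, for pushing or gripping: 14 (x) x 22 (y) mm, 42 mm tall, its top 79 mm above the bench, its foot on the carrier plate at 37 mm. It stands 112 mm from the seat's centre along the seat's +y, on the side away from the clamp. Axes as the seat's.
- clamp_station (a point): Point fixed to the jig where the seat's centre lies when the carrier is in the detent under the clamp; also on the clamp's vertical axis. Axes as the seat's.
- jig: The fixed jig on the bench, its place and yaw varying. Origin on the bench under the clamp axis, axes as the seat's. Base plate 120 mm wide (x), 10 mm high, from -150 to +335 mm in y. The C-shaped clamp has its column beyond the rails, at x 72 to 108 mm; its arm is 40 mm wide in y, underside 120 mm and top 148 mm above the bench.
- carrier (a joint): Travel of the carrier along its rails, m: 0 at the loading station (start; end stop and detent), growing towards the clamp (-y of the seat). A spring ball clicks into the clamp detent at 0.180; the rails end at 0.225. Leaving or passing a detent takes about 7 N, sliding about 1.5 N; within about 3 mm of a detent the ball draws the carrier in.
- plunger: Clamp plunger, does not rotate; round black foot of 30 mm diameter. Origin at the centre of the foot's underside: 100 mm above the bench fully up, sinking 4.5 mm per radian of screw. At the start it clears the tallest pack (top at 45 + 5 x 7 + 12 = 92 mm) by 4 mm or more.
- head (a point): Centre of the top of the thumbscrew's brass head, 194 mm above the bench, on the vertical clamp axis; it does not sink as it turns. The head is an upright flat tab, 28 mm along this point's x, 10 mm thick along its y, 30 mm tall, on a small disc whose top is 164 mm above the bench. x and y turn with the head.
- screw (a joint): Turn of the clamp screw, rad: 0 fully up, growing clockwise seen from above, which lowers the plunger; starts between 0 and 0.8 and needs about 1 to 5 rad more, so several grips. Drag about 0.12 N m; it stays where it is left. A black mark on the steel collar under the head shows it.
- thumb (a joint): Slip of the brass head on the screw through its friction clutch, rad, growing clockwise from 0. Head and screw turn together until the plunger bears on the pack; at about 0.20 N m the clutch slips: the head turns on, screw and plunger stand still. The first slip (0.04 rad or more) is right; more than 0.6 rad in all is overrun and spoils the job.
- leaf_a: Bystander: brass leaf casting, about 90 mm across, 12 mm high, flat on the bench. Origin under its middle.
- leaf_b: Bystander: steel leaf casting, about 90 mm across, 12 mm high, flat on the bench. Origin under its middle.
- brush: Bystander: wire brush, 170 x 34 mm, 38 mm high, lying on the bench. Origin under its middle.
- loupe_box: Bystander: dark wooden box, 70 x 50 x 28 mm. Origin under its middle.
There are look-alikes about, which are no part of the job. What is shaped like the blank3 but turquoise is not meant. What is shaped like the blank1 but blue is not meant.

How it is judged:
On the way, in this order (a step that is already met when the one before it is completed fails the run):
1. in the loading station, all blanks are piled squarely on the seat with the cover block on top (horizontal distance between each of cover, blank1, blank2, blank3, blank4, blank5 and seat below 0.006 m and angle between the x axis of each of cover, blank1, blank2, blank3, blank4, blank5 and the x axis of seat, either way round below 0.1 rad and angle between the z axis of each of cover, blank1, blank2, blank3, blank4, blank5 and the z axis of seat, either way round below 0.06 rad and z of cover in the frame of seat between 0.0255 and 0.043 m and z of blank1 in the frame of seat between 0 and 0.034 m and distance between each of blank1, blank2, blank3, blank4, blank5 and cover below 0.041 m and z of blank2 in the frame of seat between 0 and 0.034 m and z of blank3 in the frame of seat between 0 and 0.034 m and z of blank4 in the frame of seat between 0 and 0.034 m and z of blank5 in the frame of seat between 0 and 0.034 m and value of joint carrier below 0.02 m), for 0.3 s.
2. the carrier stands in the detent under the clamp (value of joint carrier between 0.176 and 0.184 m), for 0.3 s.
3. the clamp bears on the cover block and its clutch has slipped (contact force between plunger and cover above 6 N and value of joint thumb above 0.04 rad), for 0.3 s.
At the end, for the whole second after the job is handed in: All blanks present are piled on the seat, cover block on top, each within 6 mm of its centre, 0.1 rad of square, flat and at rest; carrier within 4 mm of the clamp detent; plunger pressing the cover with over 6 N; clutch slipped by 0.04 to 0.6 rad (all of step 2 and all of step 3 and horizontal distance between each of cover, blank1, blank2, blank3, blank4, blank5 and seat below 0.006 m and angle between the x axis of each of cover, blank1, blank2, blank3, blank4, blank5 and the x axis of seat, either way round below 0.1 rad and angle between the z axis of each of cover, blank1, blank2, blank3, blank4, blank5 and the z axis of seat, either way round below 0.06 rad and z of cover in the frame of seat between 0.0255 and 0.043 m and z of blank1 in the frame of seat between 0 and 0.034 m and distance between each of blank1, blank2, blank3, blank4, blank5 and cover below 0.041 m and z of blank2 in the frame of seat between 0 and 0.034 m and z of blank3 in the frame of seat between 0 and 0.034 m and z of blank4 in the frame of seat between 0 and 0.034 m and z of blank5 in the frame of seat between 0 and 0.034 m and value of joint thumb below 0.6 rad and linear speed of each of blank1, blank2, blank3, blank4, blank5, cover below 0.02 m/s); the robot touches nothing.
It fails at once if the clutch is overrun: more than 0.6 rad of slip (value of joint thumb above 0.6 rad).
It fails at once if another thing on the bench is moved more than 40 mm (distance of any of leaf_a, leaf_b, brush, loupe_box from where it was at the start of the episode above 0.04 m).
Of blank1, blank2, blank3, blank4, blank5 only 3 to 5 are there at a start; the rules pass over those that are not, and their reading is None.
At some moment in a run one of cover may be knocked a few centimetres aside while the robot is not near it.
Once in a run the grip may slacken for a moment while it holds something.
It also fails if it takes over 210 s, if anything falls off the work surface, if the arm or the gripper's body presses on something with over 40 N, if the wrist force passes 120 N, or if a joint passes its speed limit or range.

## Working session

There is one attempt and no reset: what is moved stays moved. The work goes in short steps, Python scripts to look and compute and a tool call to move; the robot and the scene stay as the last step left them, time stands still between calls to the robot, and variables do not carry over. Pictures are saved under pics/ and viewed, at most 14 in all, crops included, and the job is handed in when it is done.

Besides the shell and the picture viewer there is one more tool, called after ">>>" by a JSON object that holds its "op" and its "data", one argument or row to a line. move_arm: Moves the arm, as the interface text tells. Shifts and turns lie within -1 to 1; 1 stands for 500 mm of shift or 4 degrees of turn. Its arguments: {"type":"object","properties":{"steps":{"type":"array"},"grip_force":{"type":"number"}},"required":["steps"]}

```bash
mkdir -p pics
cat > h.py <<'E'
import numpy as np, cv2
from rig import manip
from scipy.spatial.transform import Rotation as R
def cam(n):
    c=manip.camera(n); return c
def cloud(c):
    K=np.array(c["K"]);d=c["depth"];h,w=d.shape
    u,v=np.meshgrid(np.arange(w),np.arange(h))
    p=np.stack([(u-K[0,2])/K[0,0]*d,-(v-K[1,2])/K[1,1]*d,-d],-1)
    Ro=np.array(c["rotation"]); 
    if Ro.shape!=(3,3): Ro=R.from_quat(Ro,scalar_first=True).as_matrix()
    P=p@Ro.T+np.array(c["origin"]); P[d==0]=np.nan
    return P
def save(c,n): cv2.imwrite(f"pics/{n}.png",c["image"][:,:,::-1])
E
python3 - <<'E'
from h import *
for n in ["top","scene"]:
    c=cam(n); save(c,n+"0"); P=cloud(c); print(n,c["origin"],c["K"],[k for k in c])
    print(np.array(c["rotation"]))
    for t in ["blank1","cover","seat","tab","clamp_station","head","plunger","leaf_a","brush","loupe_box"]:
        for o in manip.landmark_of(n,t)[:7]:
            r,k=[int(round(x)) for x in o["centre"]]
            if 0<=r<480 and 0<=k<640: print(n,t,round(o["score"],2),r,k,np.round(P[r,k],3))
s=manip.state();print(s)
E
```

```text
top [ 0.31291021 -0.03920396  1.34888023] [[455.21496952   0.         330.44306354]
 [  0.         455.21496952 243.40572859]
 [  0.           0.           1.        ]] ['image', 'depth', 'K', 'origin', 'rotation']
[-0.70535952 -0.04585019  0.04323653  0.70604271]
top blank1 0.98 258 340 [ 0.439 -0.062  0.012]
top blank1 0.89 328 182 [0.236 0.398 0.005]
top blank1 0.78 268 190 [0.41  0.381 0.007]
top blank1 0.76 252 387 [ 0.457 -0.201  0.011]
top blank1 0.7 268 238 [0.41  0.238 0.009]
top cover 0.75 260 289 [0.433 0.088 0.013]
top cover 0.35 195 340 [ 0.601 -0.061  0.131]
top seat 0.56 195 281 [0.621 0.11  0.047]
top tab 0.79 193 238 [0.62  0.23  0.076]
top tab 0.72 267 241 [0.413 0.23  0.006]
top clamp_station 0.7 196 344 [ 0.626 -0.075  0.012]
top head 0.62 261 288 [0.43  0.091 0.015]
top head 0.52 182 340 [ 0.619 -0.06   0.198]
top plunger 0.61 228 482 [ 0.524 -0.477  0.035]
top plunger 0.54 191 237 [0.625 0.232 0.08 ]
top leaf_a 0.93 226 447 [ 0.534 -0.38   0.014]
top leaf_a 0.93 180 449 [ 0.675 -0.392  0.011]
top leaf_a 0.34 194 341 [ 0.601 -0.064  0.14 ]
top brush 0.65 225 482 
[... 974 characters left out ...]
itions': array([ 1.29748311,  0.61491743, -0.01261145,  1.42343502,  0.0081016 ,
        1.10341931, -0.04039287]), 'dq': array([ 0.00038535,  0.00074728,  0.00103576, -0.00051172, -0.00038306,
       -0.00010623, -0.00056218]), 'joint_torque': array([ 1.28741144e-05, -4.58834195e+01,  2.09066081e-01, -1.66036212e+01,
       -6.11061766e-02,  1.33744878e-02,  2.24506869e-05]), 'tcp_pos': array([ 0.15881983, -0.63024357,  0.21861722]), 'eef_rot': array([-6.67941516e-05,  9.92391383e-01,  1.23123266e-01,  1.07835081e-05]), 'force': array([ 0.57208684, -0.45480558, -0.11211429]), 'ft_torque': array([-0.01656055, -0.00469793,  0.01638855]), 'gripper_force': 0.0, 'grip_width': 0.0929237275605086}
```

View images.

View pics/top0.png

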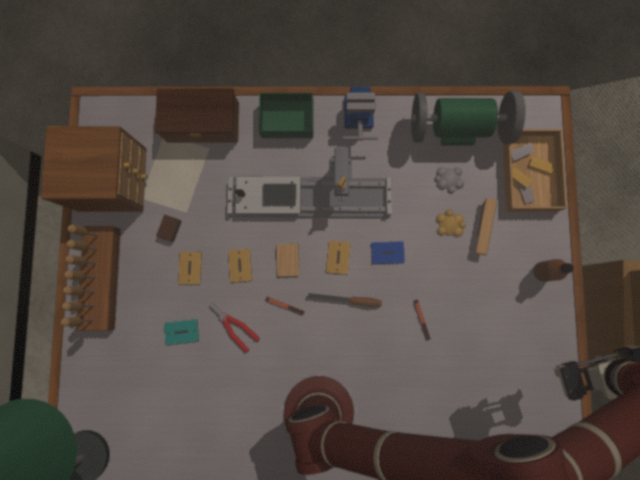

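View pics/scene0.png

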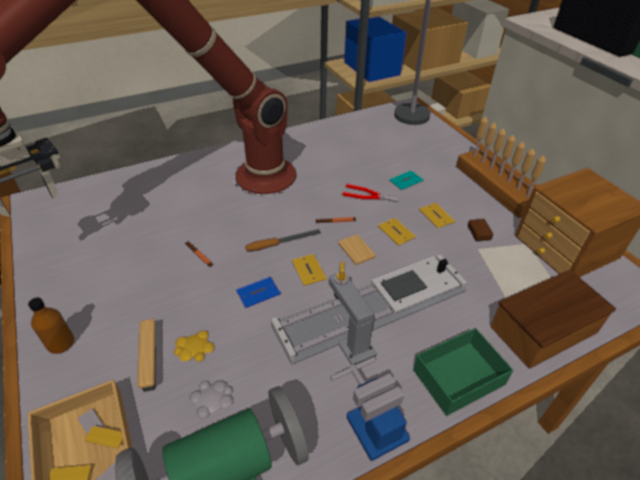

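```bash
cat >> h.py <<'E'
def tool():
    s=manip.state(); M=R.from_quat(s["eef_rot"],scalar_first=True).as_matrix()
    return s,np.array(s["tcp_pos"]),M
def yaw(M): return np.degrees(np.arctan2(M[1,0],M[0,0]))
def go(p,a,z=None):
    "print tool-frame mm shift (after turning first / before turning) and turn to target tool-x yaw a deg"
    s,t,M=tool(); d=np.array(p)-t
    A=np.radians(a); N=np.array([[np.cos(A),np.sin(A),0],[np.sin(A),-np.cos(A),0],[0,0,-1.]])
    da=(a-yaw(M)+180)%360-180
    w=R.from_matrix(M.T@N).as_rotvec(degrees=True)
    print("t",round(s["time"],1),"tcp",np.round(t,4),"yaw",round(yaw(M),2),"tiltz",np.round(M[:,2],3),"F",np.round(s["force"],1),"T",np.round(s["ft_torque"],2),"w",round(s["grip_width"],4),"gf",round(s["gripper_force"],1))
    print(" now-frame shift/500:",np.round(M.T@d/.5,4)," after-turn shift/500:",np.round(N.T@d/.5,4)," rotvec/4deg:",np.round(w/4,3))
def rects(c,mask,zr,P=None,amin=200):
    "min-area rects of masked pixels projected to world, at measured depth"
    P=cloud(c) if P is None else P
    m=(mask&(P[...,2]>zr[0])&(P[...,2]<zr[1])).astype(np.uint8)
    out=[];cs,_=cv2.findContours(m,cv2.RETR_EXTERNAL,cv2.CHAIN_APPROX_NONE)
    for q in cs:
        if cv2.contourArea(q)<amin: continue
        mm=np.zeros_like(m);cv2.drawContours(mm,[q],-1,1,-1)
        z=np.nanmedian(P[...,2][(mm&m)>0])
        W=unproj(c,q[:,0,:].astype(float),z)
        (cx,cy),(w,h),an=cv2.minAreaRect((W*1000).astype(np.float32))
        if w>h: w,h,an=h,w,an+90   # an: direction of short side
        out.append((cx/1000,cy/1000,z,w,h,(an+90)%180-90))
    return out
def unproj(c,uv,z):
    K=np.array(c["K"]);Ro=R.from_quat(c["rotation"],scalar_first=True).as_matrix();o=np.array(c["origin"])
    d=np.stack([(uv[:,0]-K[0,2])/K[0,0],-(uv[:,1]-K[1,2])/K[1,1],-np.ones(len(uv))],1)@Ro.T
    return (o+d*((z-o[2])/d[:,2])[:,None])[:,:2]
E
python3 - <<'E'
from h import *
c=cam("top");P=cloud(c);I=c["image"];hsv=cv2.cvtColor(I,cv2.COLOR_RGB2HSV)
H,S,V=[hsv[...,i] for i in range(3)]
for n,(v,u) in dict(br=(262,333),cov=(265,289),seat=(195,275),plate=(187,260),bench=(300,230),base=(200,370)).items(): print(n,hsv[v,u])
roi=np.zeros(H.shape,bool);roi[235:300,150:420]=1
for r in rects(c,(S>60)&roi,(-.01,.03)):print("obj",np.round(r,4))
roi[:]=0;roi[165:225,215:400]=1
for r in rects(c,(V<100)&roi,(.038,.055)):print("seat",np.round(r,4))
for r in rects(c,roi,(.03,.055)):print("carrier",np.round(r,4))
for r in rects(c,roi,(.006,.055)):print("base",np.round(r,4))
go((.439,-.062,.15),0)
E
```

```text
br [ 18 134 131]
cov [ 15 113 129]
seat [12 21 60]
plate [ 14  26 126]
bench [  8  27 115]
base [10 17 91]
obj [4.12000e-01 3.82200e-01 6.80000e-03 6.71114e+01 9.76621e+01 8.99345e+01]
obj [ 4.19100e-01  2.34600e-01  7.00000e-03  6.72680e+01  9.92616e+01
 -8.43995e+01]
obj [ 4.34700e-01  9.39000e-02  1.21000e-02  6.51356e+01  9.78151e+01
 -8.95283e+01]
obj [ 4.55700e-01 -2.03300e-01  7.40000e-03  6.25415e+01  9.25737e+01
 -6.98000e-02]
obj [ 4.42700e-01 -5.60000e-02  7.10000e-03  6.62294e+01  9.89055e+01
  8.49233e+01]
seat [6.20900e-01 1.17600e-01 4.51000e-02 7.18222e+01 9.68412e+01 5.19200e-01]
carrier [ 6.230000e-01  1.501000e-01  3.890000e-02  1.082442e+02  1.900378e+02
 -1.016000e-01]
base [6.394000e-01 2.730000e-02 2.260000e-02 1.569835e+02 4.915598e+02
 3.871000e-01]
t 1.1 tcp [ 0.1588 -0.6303  0.2186] yaw 14.14 tiltz [ 0.  0. -1.] F [-0.5  0.3  1.4] T [ 0.   -0.02 -0.01] w 0.0929 gf 0.0
 now-frame shift/500: [ 0.821  -0.9652  0.1374]  after-turn shift/500: [ 0.5604 -1.1365  0.1373]  rotvec/4deg: [-1.000e-03 -1.000e-03  3.536e+00]
```

>>> {"op": "move_arm", "data": {
  "steps": [
    {"xyz": [0, 0, 0], "rotation": [0, 0, 0.96], "grip": -1},
    {"xyz": [0, 0, 0], "rotation": [0, 0, 0.96], "grip": -1},
    {"xyz": [0, 0, 0], "rotation": [0, 0, 0.96], "grip": -1},
    {"xyz": [0, 0, 0], "rotation": [0, 0, 0.96], "grip": -1},
    {"xyz": [0, 0, 0], "rotation": [0, 0, 0.96], "grip": -1}
  ]
}}

```text
time: 1.65
tcp_pos: [0.1589, -0.6303, 0.2187]
eef_rot: [-0.0, 0.999, -0.045, 0.0]
force: [0.3, -0.6, -0.6]
grip_width: 0.093
gripper_force: 0.0
```

>>> {"op": "move_arm", "data": {
  "steps": [
    {"xyz": [0.031, -0.08, 0], "rotation": [0, 0, 0], "grip": -1},
    {"xyz": [0.031, -0.08, 0], "rotation": [0, 0, 0], "grip": -1},
    {"xyz": [0.031, -0.08, 0], "rotation": [0, 0, 0], "grip": -1},
    {"xyz": [0.031, -0.08, 0], "rotation": [0, 0, 0], "grip": -1},
    {"xyz": [0.031, -0.08, 0], "rotation": [0, 0, 0], "grip": -1}
  ]
}}

```text
time: 2.15
tcp_pos: [0.2544, -0.4364, 0.2189]
eef_rot: [0.0, 0.999, -0.044, 0.0]
force: [0.2, 0.4, 0.1]
grip_width: 0.0928
gripper_force: 0.0
```

>>> {"op": "move_arm", "data": {
  "steps": [
    {"xyz": [0.031, -0.08, 0], "rotation": [0, 0, 0], "grip": -1},
    {"xyz": [0.031, -0.08, 0], "rotation": [0, 0, 0], "grip": -1},
    {"xyz": [0.031, -0.08, 0], "rotation": [0, 0, 0], "grip": -1},
    {"xyz": [0.031, -0.08, 0], "rotation": [0, 0, 0], "grip": -1},
    {"xyz": [0.031, -0.08, 0], "rotation": [0, 0, 0], "grip": -1}
  ]
}}

```text
time: 2.65
tcp_pos: [0.3492, -0.244, 0.2191]
eef_rot: [0.0, 0.999, -0.044, 0.001]
force: [1.8, -0.3, -0.1]
grip_width: 0.0935
gripper_force: 0.0
```

>>> {"op": "move_arm", "data": {
  "steps": [
    {"xyz": [0.031, -0.08, 0], "rotation": [0, 0, 0], "grip": -1},
    {"xyz": [0.031, -0.08, 0], "rotation": [0, 0, 0], "grip": -1},
    {"xyz": [0.031, -0.08, 0], "rotation": [0, 0, 0], "grip": -1},
    {"xyz": [0.031, -0.08, 0], "rotation": [0, 0, 0], "grip": -1},
    {"xyz": [0.031, -0.08, 0], "rotation": [0, 0, 0], "grip": -1}
  ]
}}

```text
time: 3.15
tcp_pos: [0.4441, -0.0515, 0.2191]
eef_rot: [0.0, 0.999, -0.044, 0.001]
force: [1.8, -1.1, 0.4]
grip_width: 0.0931
gripper_force: 0.0
```

```bash
cat >> h.py <<'E'
def wr(save_as=None,zr=(-.02,.03),smin=60,amin=1500):
    c=cam("wrist"); 
    if save_as: save(c,save_as)
    hsv=cv2.cvtColor(c["image"],cv2.COLOR_RGB2HSV)
    for r in rects(c,hsv[...,1]>smin,zr,amin=amin): print("wrist rect (short-side dir)",np.round(r,4))
    return c
E
python3 - <<'E'
from h import *
go((.4427,-.056,.03),-5.1)
c=wr("w1"); print(c["origin"]-tool()[1])
E
```

```text
t 3.1 tcp [ 0.4441 -0.0515  0.2191] yaw -5.07 tiltz [ 0.001 -0.    -1.   ] F [ 1.8 -1.1  0.4] T [-0.02 -0.07 -0.01] w 0.0931 gf 0.0
 now-frame shift/500: [-0.0024  0.0091  0.3782]  after-turn shift/500: [-0.0019  0.0091  0.3782]  rotvec/4deg: [ 0.001 -0.017  0.008]
wrist rect (short-side dir) [ 4.18700e-01  2.33300e-01  5.20000e-03  6.84799e+01  9.65830e+01
 -8.43705e+01]
wrist rect (short-side dir) [ 4.34600e-01  9.22000e-02  1.00000e-02  6.66518e+01  9.65303e+01
 -8.80333e+01]
wrist rect (short-side dir) [ 4.42400e-01 -5.55000e-02  4.90000e-03  6.42869e+01  9.54644e+01
  8.49630e+01]
wrist rect (short-side dir) [ 4.56700e-01 -2.02100e-01  4.80000e-03  6.45088e+01  9.69568e+01
  1.90760e+00]
wrist rect (short-side dir) [ 5.40300e-01 -3.58500e-01  6.00000e-03  2.72286e+01  6.54700e+01
 -8.15510e+01]
[ 0.07092502 -0.0150374   0.16375994]
```

View pics/w1.png

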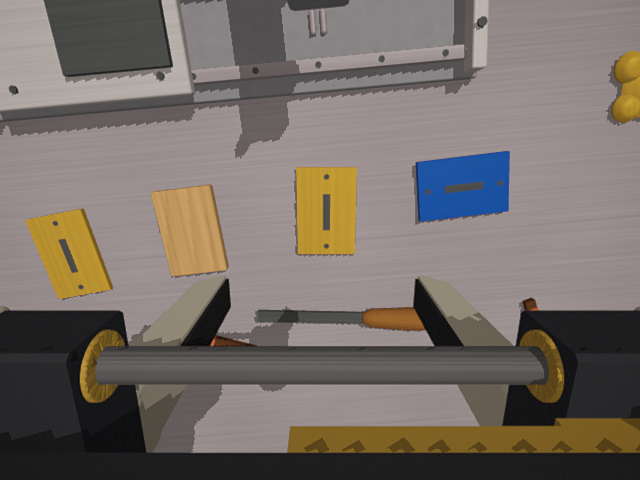

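>>> {"op": "move_arm", "data": {
  "steps": [
    {"xyz": [-0.0027, 0.0083, 0.08], "rotation": [0, 0, 0], "grip": -1},
    {"xyz": [0, 0, 0.09], "rotation": [0, 0, 0], "grip": -1},
    {"xyz": [0, 0, 0.09], "rotation": [0, 0, 0], "grip": -1},
    {"xyz": [0, 0, 0.09], "rotation": [0, 0, 0], "grip": -1},
    {"xyz": [0, 0, 0.08], "rotation": [0, 0, 0], "grip": -1}
  ]
}}

```text
time: 3.7
tcp_pos: [0.4419, -0.0573, 0.0022]
eef_rot: [-0.0, 0.999, -0.044, 0.0]
force: [0.3, 0.6, -0.7]
grip_width: 0.0929
gripper_force: 0.0
```

>>> {"op": "move_arm", "data": {
  "steps": [
    {"xyz": [0, 0, 0], "rotation": [0, 0, 0], "grip": -1},
    {"xyz": [0, 0, 0], "rotation": [0, 0, 0], "grip": 1},
    {"xyz": [0, 0, 0], "rotation": [0, 0, 0], "grip": 1},
    {"xyz": [0, 0, 0], "rotation": [0, 0, 0], "grip": 1},
    {"xyz": [0, 0, 0], "rotation": [0, 0, 0], "grip": 1}
  ],
  "grip_force": 40
}}

```text
time: 4.2
tcp_pos: [0.4418, -0.0572, 0.004]
eef_rot: [-0.0, 0.999, -0.044, 0.0]
force: [0.2, 1.9, -0.0]
grip_width: 0.0657
gripper_force: 1.1
```

>>> {"op": "move_arm", "data": {
  "steps": [
    {"xyz": [0, 0, 0], "rotation": [0, 0, 0], "grip": 1},
    {"xyz": [0, 0, 0], "rotation": [0, 0, 0], "grip": 1},
    {"xyz": [0, 0, -0.02], "rotation": [0, 0, 0], "grip": 1},
    {"xyz": [0, 0, -0.08], "rotation": [0, 0, 0], "grip": 1},
    {"xyz": [0, 0, -0.08], "rotation": [0, 0, 0], "grip": 1}
  ]
}}

```text
time: 4.7
tcp_pos: [0.4401, -0.0571, 0.0942]
eef_rot: [-0.0, 0.999, -0.044, -0.002]
force: [1.5, -0.1, -3.1]
grip_width: 0.0626
gripper_force: 40.0
```

Run:
```python
from h import *
go((.621,.1165,.2),90)
c=cam("wrist");save(c,"w2");P=cloud(c)
hsv=cv2.cvtColor(c["image"],cv2.COLOR_RGB2HSV)
for r in rects(c,hsv[...,2]<90,(.041,.05),P,800):print("seat",np.round(r,4))
```

```text
t 4.7 tcp [ 0.4401 -0.0571  0.0942] yaw -5.06 tiltz [-0.004  0.    -1.   ] F [ 1.5 -0.1 -3.1] T [ 0.01 -0.08  0.  ] w 0.0626 gf 40.0
 now-frame shift/500: [ 0.329  -0.3777 -0.2129]  after-turn shift/500: [ 0.3472  0.3618 -0.2116]  rotvec/4deg: [ -0.046   0.044 -23.764]
seat [ 0.5951  0.085   0.0428  8.6514 34.857  -0.3299]
```

View pics/w2.png

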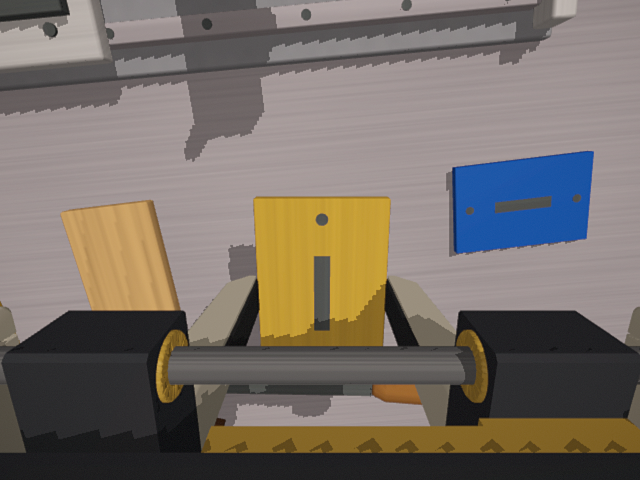

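>>> {"op": "move_arm", "data": {
  "steps": [
    {"xyz": [0, 0, -0.09], "rotation": [0, 0, 0], "grip": 1},
    {"xyz": [0, 0, -0.09], "rotation": [0, 0, 0], "grip": 1},
    {"xyz": [0, -0.08, -0.05], "rotation": [0, 0, 0], "grip": 1},
    {"xyz": [0, -0.08, -0.05], "rotation": [0, 0, 0], "grip": 1},
    {"xyz": [0, -0.08, -0.05], "rotation": [0, 0, 0], "grip": 1}
  ]
}}

```text
time: 5.25
tcp_pos: [0.451, 0.0631, 0.2599]
eef_rot: [0.0, 0.999, -0.045, -0.0]
force: [2.4, 0.7, -3.7]
grip_width: 0.063
gripper_force: 40.0
```

```bash
cat >> h.py <<'E'
def held(c):
    "edges of the held plate in tool frame mm: brass/wood pixels at tcp height"
    s,t,M=tool();P=cloud(c);Q=(P-t)@M*1000
    S=cv2.cvtColor(c["image"],cv2.COLOR_RGB2HSV)[...,1]
    m=(S>60)&(abs(Q[...,2])<16)&(abs(Q[...,0])<70)&(abs(Q[...,1])<60)
    m2=cv2.morphologyEx(m.astype(np.uint8),cv2.MORPH_OPEN,np.ones((5,5)))>0
    q=Q[m2]; print("held n",len(q),"z med",np.round(np.median(q[:,2]),1),"xmax",np.round(np.percentile(q[:,0],[99,99.8]),1),"y",np.round(np.percentile(q[:,1],[.5,50,99.5]),1))
    sel=[]
    for y in range(-22,23,4):
        k=abs(q[:,1]-y)<2
        if k.sum()>5: sel.append((y,q[k,0].max()))
    a=np.polyfit(*zip(*sel),1); print(" far edge x at y=0: %.1f slope deg %.2f"%(a[1],np.degrees(np.arctan(a[0]))))
def seat(c,save_as=None):
    if save_as: save(c,save_as)
    P=cloud(c);V=cv2.cvtColor(c["image"],cv2.COLOR_RGB2HSV)[...,2]
    for r in rects(c,V<95,(.038,.052),P,500): print("seat",np.round(r,4))
E
python3 - <<'E'
from h import *
go((.621,.1165,.2),90)
c=cam("wrist");seat(c,"w3");held(c)
print(manip.landmark_of("wrist","seat"))
E
```

```text
t 5.2 tcp [0.451  0.0631 0.2599] yaw -5.14 tiltz [-0.001 -0.    -1.   ] F [ 2.4  0.7 -3.7] T [ 0.04 -0.08 -0.03] w 0.063 gf 40.0
 now-frame shift/500: [ 0.3291 -0.1368  0.1195]  after-turn shift/500: [0.1067 0.3399 0.1197]  rotvec/4deg: [-1.0000e-03  1.1000e-02 -2.3786e+01]
seat [ 6.23000e-01  1.16900e-01  4.29000e-02  6.43206e+01  9.55482e+01
 -2.58200e-01]
held n 18196 z med 3.3 xmax [46.4 46.7] y [-21.2  10.3  41.9]
 far edge x at y=0: 46.7 slope deg -0.47
[{'centre': [37.1, 248.9], 'score': 0.56}]
```

View pics/w3.png

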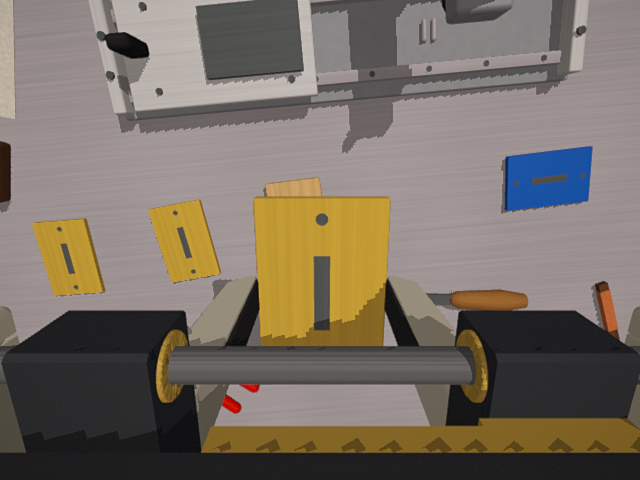

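>>> {"op": "move_arm", "data": {
  "steps": [
    {"xyz": [0, 0, 0], "rotation": [0, 0, -0.951], "grip": 1},
    {"xyz": [0, 0, 0], "rotation": [0, 0, -0.951], "grip": 1},
    {"xyz": [0, 0, 0], "rotation": [0, 0, -0.951], "grip": 1},
    {"xyz": [0, 0, 0], "rotation": [0, 0, -0.951], "grip": 1},
    {"xyz": [0, 0, 0], "rotation": [0, 0, -0.951], "grip": 1}
  ]
}}

```text
time: 5.85
tcp_pos: [0.4509, 0.0616, 0.258]
eef_rot: [0.0, 0.992, 0.123, -0.001]
force: [0.1, 0.3, -2.7]
grip_width: 0.0633
gripper_force: 40.0
```

>>> {"op": "move_arm", "data": {
  "steps": [
    {"xyz": [0, 0, 0], "rotation": [0, 0, -0.951], "grip": 1},
    {"xyz": [0, 0, 0], "rotation": [0, 0, -0.951], "grip": 1},
    {"xyz": [0, 0, 0], "rotation": [0, 0, -0.951], "grip": 1},
    {"xyz": [0, 0, 0], "rotation": [0, 0, -0.951], "grip": 1},
    {"xyz": [0, 0, 0], "rotation": [0, 0, -0.951], "grip": 1}
  ]
}}

```text
time: 6.35
tcp_pos: [0.4509, 0.0615, 0.258]
eef_rot: [0.0, 0.959, 0.285, -0.001]
force: [-0.1, 1.0, -3.6]
grip_width: 0.0627
gripper_force: 40.0
```

>>> {"op": "move_arm", "data": {
  "steps": [
    {"xyz": [0, 0, 0], "rotation": [0, 0, -0.951], "grip": 1},
    {"xyz": [0, 0, 0], "rotation": [0, 0, -0.951], "grip": 1},
    {"xyz": [0, 0, 0], "rotation": [0, 0, -0.951], "grip": 1},
    {"xyz": [0, 0, 0], "rotation": [0, 0, -0.951], "grip": 1},
    {"xyz": [0, 0, 0], "rotation": [0, 0, -0.951], "grip": 1}
  ]
}}

```text
time: 6.85
tcp_pos: [0.4509, 0.0615, 0.258]
eef_rot: [-0.0, 0.898, 0.439, -0.001]
force: [-0.5, -0.3, -3.1]
grip_width: 0.0629
gripper_force: 40.0
```

>>> {"op": "move_arm", "data": {
  "steps": [
    {"xyz": [0, 0, 0], "rotation": [0, 0, -0.951], "grip": 1},
    {"xyz": [0, 0, 0], "rotation": [0, 0, -0.951], "grip": 1},
    {"xyz": [0, 0, 0], "rotation": [0, 0, -0.951], "grip": 1},
    {"xyz": [0, 0, 0], "rotation": [0, 0, -0.951], "grip": 1},
    {"xyz": [0, 0, 0], "rotation": [0, 0, -0.951], "grip": 1}
  ]
}}

```text
time: 7.35
tcp_pos: [0.4509, 0.0614, 0.258]
eef_rot: [-0.0, 0.813, 0.582, -0.001]
force: [-0.7, -0.1, -2.7]
grip_width: 0.063
gripper_force: 40.0
```

>>> {"op": "move_arm", "data": {
  "steps": [
    {"xyz": [0, 0, 0], "rotation": [0, 0, -0.951], "grip": 1},
    {"xyz": [0, 0, 0], "rotation": [0, 0, -0.951], "grip": 1},
    {"xyz": [0, 0, 0], "rotation": [0, 0, -0.951], "grip": 1},
    {"xyz": [0, 0, 0], "rotation": [0, 0, -0.951], "grip": 1},
    {"xyz": [0, 0, 0], "rotation": [0, 0, -0.951], "grip": 1}
  ]
}}

```text
time: 7.85
tcp_pos: [0.4509, 0.0614, 0.258]
eef_rot: [-0.0, 0.706, 0.708, -0.001]
force: [0.2, 0.0, -4.2]
grip_width: 0.0628
gripper_force: 40.0
```

>>> {"op": "move_arm", "data": {
  "steps": [
    {"xyz": [0.021, 0.068, 0.02], "rotation": [0, 0, 0], "grip": 1},
    {"xyz": [0.021, 0.068, 0.02], "rotation": [0, 0, 0], "grip": 1},
    {"xyz": [0.021, 0.068, 0.02], "rotation": [0, 0, 0], "grip": 1},
    {"xyz": [0.021, 0.068, 0.02], "rotation": [0, 0, 0], "grip": 1},
    {"xyz": [0.021, 0.068, 0.02], "rotation": [0, 0, 0], "grip": 1}
  ]
}}

```text
time: 8.35
tcp_pos: [0.6224, 0.1141, 0.2071]
eef_rot: [-0.0, 0.707, 0.707, -0.002]
force: [0.5, 0.4, -2.5]
grip_width: 0.0629
gripper_force: 40.0
```

Run:
```python
from h import *
c=cam("wrist");held(c)
go((.6225,.117,.0495),90)
```

```text
held n 18157 z med -3.1 xmax [46.8 46.9] y [-36.1  -4.9  26.8]
 far edge x at y=0: 47.1 slope deg -0.06
t 8.4 tcp [0.6271 0.1161 0.2042] yaw 90.01 tiltz [ 0.001  0.002 -1.   ] F [ 6.8  1.8 -3.8] T [ 0.25 -0.91 -0.05] w 0.0627 gf 40.0
 now-frame shift/500: [ 0.0012 -0.0096  0.3094]  after-turn shift/500: [ 0.0018 -0.0092  0.3094]  rotvec/4deg: [ 0.017 -0.027  0.004]
```

>>> {"op": "move_arm", "data": {
  "steps": [
    {"xyz": [0, 0, 0.08], "rotation": [0, 0, 0], "grip": 1},
    {"xyz": [0, 0, 0.08], "rotation": [0, 0, 0], "grip": 1},
    {"xyz": [0, 0, 0.04], "rotation": [0, 0, 0], "grip": 1},
    {"xyz": [0, 0, 0], "rotation": [0, 0, 0], "grip": 1},
    {"xyz": [0, 0, 0], "rotation": [0, 0, 0], "grip": 1}
  ]
}}

```text
time: 8.9
tcp_pos: [0.6219, 0.1145, 0.1087]
eef_rot: [-0.0, 0.707, 0.707, -0.0]
force: [0.3, 0.2, -2.6]
grip_width: 0.0628
gripper_force: 40.0
```

Run:
```python
from h import *
c=cam("wrist");held(c);seat(c)
go((.6225,.117,.0495),90)
```

```text
held n 18130 z med 1.0 xmax [48.3 48.5] y [-32.4  -1.1  30.5]
 far edge x at y=0: 48.6 slope deg 0.03
seat [ 6.24000e-01  1.59700e-01  4.28000e-02  1.02856e+01  6.30873e+01
 -8.99436e+01]
seat [ 8.099000e-01  1.224000e-01  4.520000e-02  1.416650e+01  1.166256e+02
 -8.938000e-01]
seat [ 0.7965  0.2567  0.0444 13.6994 16.0137  0.0267]
t 8.9 tcp [0.6229 0.1151 0.11  ] yaw 90.03 tiltz [ 0.002  0.001 -1.   ] F [-1.1 -0.6 -2. ] T [-0.01 -0.15  0.01] w 0.0626 gf 40.0
 now-frame shift/500: [ 0.0038 -0.001   0.1209]  after-turn shift/500: [ 0.0039 -0.0007  0.1209]  rotvec/4deg: [ 0.03  -0.008  0.006]
```

>>> {"op": "move_arm", "data": {
  "steps": [
    {"xyz": [0.0025, 0.0036, 0], "rotation": [0, 0, 0], "grip": 1},
    {"xyz": [0, 0, 0.04], "rotation": [0, 0, 0], "grip": 1},
    {"xyz": [0, 0, 0.04], "rotation": [0, 0, 0], "grip": 1},
    {"xyz": [0, 0, 0.03], "rotation": [0, 0, 0], "grip": 1},
    {"xyz": [0, 0, 0], "rotation": [0, 0, 0], "grip": 1}
  ]
}}

```text
time: 9.45
tcp_pos: [0.6228, 0.1158, 0.0523]
eef_rot: [-0.001, 0.707, 0.707, -0.001]
force: [-0.5, -0.5, -3.0]
grip_width: 0.0626
gripper_force: 40.0
```

Run:
```python
from h import *
go((.6225,.117,.0495),90)
```

```text
t 9.4 tcp [0.6228 0.1158 0.0523] yaw 90.05 tiltz [-0.003 -0.001 -1.   ] F [-0.5 -0.5 -3. ] T [-0.08  0.01 -0.01] w 0.0626 gf 40.0
 now-frame shift/500: [ 0.0024 -0.0006  0.0056]  after-turn shift/500: [ 0.0024 -0.0006  0.0056]  rotvec/4deg: [-0.045  0.014  0.011]
```

Lower the last 2–3 mm, release, rise.

>>> {"op": "move_arm", "data": {
  "steps": [
    {"xyz": [0, 0, 0.003], "rotation": [0, 0, 0], "grip": 1},
    {"xyz": [0, 0, 0.002], "rotation": [0, 0, 0], "grip": 1},
    {"xyz": [0, 0, 0], "rotation": [0, 0, 0], "grip": 1},
    {"xyz": [0, 0, 0], "rotation": [0, 0, 0], "grip": 1},
    {"xyz": [0, 0, 0], "rotation": [0, 0, 0], "grip": 0.2}
  ]
}}

```text
time: 9.95
tcp_pos: [0.6242, 0.1164, 0.0517]
eef_rot: [0.0, 0.707, 0.707, 0.0]
force: [-0.2, 0.0, -2.6]
grip_width: 0.0628
gripper_force: 40.0
```

>>> {"op": "move_arm", "data": {
  "steps": [
    {"xyz": [0, 0, 0], "rotation": [0, 0, 0], "grip": -0.2},
    {"xyz": [0, 0, 0], "rotation": [0, 0, 0], "grip": -1},
    {"xyz": [0, 0, 0], "rotation": [0, 0, 0], "grip": -1},
    {"xyz": [0, 0, 0], "rotation": [0, 0, 0], "grip": -1},
    {"xyz": [0, 0, -0.02], "rotation": [0, 0, 0], "grip": -1}
  ]
}}

```text
time: 10.45
tcp_pos: [0.6231, 0.116, 0.0606]
eef_rot: [-0.001, 0.707, 0.707, -0.001]
force: [1.0, 0.6, -0.1]
grip_width: 0.0896
gripper_force: 0.0
```

>>> {"op": "move_arm", "data": {
  "steps": [
    {"xyz": [0, 0, -0.08], "rotation": [0, 0, 0], "grip": -1},
    {"xyz": [0, 0, -0.08], "rotation": [0, 0, 0], "grip": -1},
    {"xyz": [0, 0, -0.08], "rotation": [0, 0, 0], "grip": -1},
    {"xyz": [0, -0.03, -0.03], "rotation": [0, 0, -0.95], "grip": -1},
    {"xyz": [0, 0, 0], "rotation": [0, 0, -0.95], "grip": -1}
  ]
}}

```text
time: 10.95
tcp_pos: [0.6096, 0.1177, 0.2012]
eef_rot: [0.002, 0.657, 0.754, 0.003]
force: [-0.8, 0.0, -1.0]
grip_width: 0.0928
gripper_force: 0.0
```

Run:
```python
from h import *
go((.4188,.2340,.2),180+5.6)
c=wr("w4",zr=(-.02,.07)); seat(c)
```

```text
t 10.9 tcp [0.6096 0.1177 0.2012] yaw 97.86 tiltz [ 0.007  0.002 -1.   ] F [-0.8  0.  -1. ] T [-0.03 -0.12  0.01] w 0.0928 gf 0.0
 now-frame shift/500: [ 2.825e-01 -3.461e-01  1.000e-04]  after-turn shift/500: [0.357  0.2686 0.0023]  rotvec/4deg: [  0.093   0.069 -21.934]
wrist rect (short-side dir) [8.911000e-01 8.870000e-02 4.600000e-03 1.692985e+02 1.839935e+02
 1.821000e-01]
wrist rect (short-side dir) [ 4.36000e-01  9.51000e-02  9.80000e-03  6.50698e+01  9.83990e+01
 -8.80294e+01]
wrist rect (short-side dir) [6.24000e-01 1.17800e-01 4.98000e-02 6.43687e+01 9.61610e+01 1.10700e-01]
wrist rect (short-side dir) [ 3.025000e-01  1.010000e-01  5.800000e-03  1.812850e+01  1.212257e+02
 -2.127810e+01]
wrist rect (short-side dir) [ 4.19700e-01  2.35200e-01  5.00000e-03  6.45968e+01  9.79501e+01
 -8.43483e+01]
wrist rect (short-side dir) [ 8.25000e-01  2.88000e-01  3.78000e-02  8.65521e+01  9.98126e+01
 -8.99874e+01]
seat [ 8.100000e-01  1.025000e-01  4.510000e-02  1.110000e+01  1.563704e+02
 -7.980000e-02]
seat [8.28100e-01 2.87800e-01 4.52000e-02 7.64002e+01 7.74309e+01 2.46000e-02]
```

View pics/w4.png

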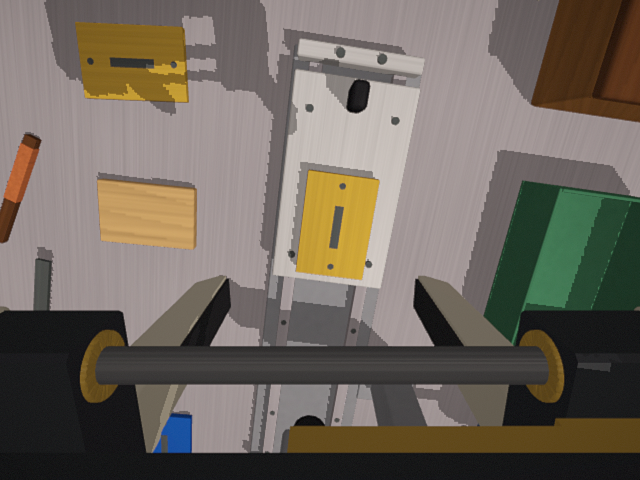

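>>> {"op": "move_arm", "data": {
  "steps": [
    {"xyz": [0.056, -0.069, 0], "rotation": [0, 0, 0], "grip": -1},
    {"xyz": [0.056, -0.069, 0], "rotation": [0, 0, 0], "grip": -1},
    {"xyz": [0.056, -0.069, 0], "rotation": [0, 0, 0], "grip": -1},
    {"xyz": [0.056, -0.069, 0], "rotation": [0, 0, 0], "grip": -1},
    {"xyz": [0.056, -0.069, 0], "rotation": [0, 0, 0], "grip": -1}
  ]
}}

```text
time: 11.5
tcp_pos: [0.4179, 0.2329, 0.1967]
eef_rot: [0.0, 0.659, 0.752, 0.0]
force: [0.4, 0.1, 0.5]
grip_width: 0.0928
gripper_force: 0.0
```

>>> {"op": "move_arm", "data": {
  "steps": [
    {"xyz": [0, 0, 0], "rotation": [0, 0, -0.878], "grip": -1},
    {"xyz": [0, 0, 0], "rotation": [0, 0, -0.878], "grip": -1},
    {"xyz": [0, 0, 0], "rotation": [0, 0, -0.878], "grip": -1},
    {"xyz": [0, 0, 0], "rotation": [0, 0, -0.878], "grip": -1},
    {"xyz": [0, 0, 0], "rotation": [0, 0, -0.878], "grip": -1}
  ]
}}

```text
time: 12.0
tcp_pos: [0.4194, 0.2321, 0.1966]
eef_rot: [0.0, 0.535, 0.845, 0.0]
force: [-0.5, 0.6, 0.2]
grip_width: 0.0926
gripper_force: 0.0
```

>>> {"op": "move_arm", "data": {
  "steps": [
    {"xyz": [0, 0, 0], "rotation": [0, 0, -0.878], "grip": -1},
    {"xyz": [0, 0, 0], "rotation": [0, 0, -0.878], "grip": -1},
    {"xyz": [0, 0, 0], "rotation": [0, 0, -0.878], "grip": -1},
    {"xyz": [0, 0, 0], "rotation": [0, 0, -0.878], "grip": -1},
    {"xyz": [0, 0, 0], "rotation": [0, 0, -0.878], "grip": -1}
  ]
}}

```text
time: 12.5
tcp_pos: [0.4195, 0.2321, 0.1965]
eef_rot: [0.0, 0.4, 0.916, 0.0]
force: [0.6, -0.4, 0.2]
grip_width: 0.0931
gripper_force: 0.0
```

>>> {"op": "move_arm", "data": {
  "steps": [
    {"xyz": [0, 0, 0], "rotation": [0, 0, -0.878], "grip": -1},
    {"xyz": [0, 0, 0], "rotation": [0, 0, -0.878], "grip": -1},
    {"xyz": [0, 0, 0], "rotation": [0, 0, -0.878], "grip": -1},
    {"xyz": [0, 0, 0], "rotation": [0, 0, -0.878], "grip": -1},
    {"xyz": [0, 0, 0], "rotation": [0, 0, -0.878], "grip": -1}
  ]
}}

```text
time: 13.0
tcp_pos: [0.4195, 0.2321, 0.1965]
eef_rot: [0.0, 0.256, 0.967, 0.0]
force: [0.1, 0.0, -0.1]
grip_width: 0.0928
gripper_force: 0.0
```

>>> {"op": "move_arm", "data": {
  "steps": [
    {"xyz": [0, 0, 0], "rotation": [0, 0, -0.878], "grip": -1},
    {"xyz": [0, 0, 0], "rotation": [0, 0, -0.878], "grip": -1},
    {"xyz": [0, 0, 0], "rotation": [0, 0, -0.878], "grip": -1},
    {"xyz": [0, 0, 0], "rotation": [0, 0, -0.878], "grip": -1},
    {"xyz": [0, 0, 0], "rotation": [0, 0, -0.878], "grip": -1}
  ]
}}

```text
time: 13.5
tcp_pos: [0.4195, 0.232, 0.1965]
eef_rot: [0.0, 0.105, 0.994, -0.0]
force: [0.0, -0.5, 0.1]
grip_width: 0.0931
gripper_force: 0.0
```

>>> {"op": "move_arm", "data": {
  "steps": [
    {"xyz": [0, 0, 0], "rotation": [0, 0, -0.878], "grip": -1},
    {"xyz": [0, 0, 0], "rotation": [0, 0, -0.878], "grip": -1},
    {"xyz": [0, 0, 0], "rotation": [0, 0, -0.878], "grip": -1},
    {"xyz": [0, 0, 0], "rotation": [0, 0, -0.878], "grip": -1},
    {"xyz": [0, 0, 0], "rotation": [0, 0, -0.878], "grip": -1}
  ]
}}

```text
time: 14.0
tcp_pos: [0.4195, 0.232, 0.1965]
eef_rot: [0.0, -0.048, 0.999, -0.0]
force: [0.1, 0.4, 0.3]
grip_width: 0.093
gripper_force: 0.0
```

Run:
```python
from h import *
go((.4192,.2344,.004),180+5.6)
c=wr(zr=(-.02,.02))
print(manip.state()["joint_positions"])
```

```text
t 14.0 tcp [0.4195 0.232  0.1965] yaw -174.51 tiltz [ 0. -0. -1.] F [0.1 0.4 0.3] T [ 0.06 -0.16  0.02] w 0.093 gf 0.0
 now-frame shift/500: [0.0004 0.005  0.385 ]  after-turn shift/500: [2.00e-04 4.90e-03 3.85e-01]  rotvec/4deg: [-0.003  0.006 -0.027]
wrist rect (short-side dir) [4.10800e-01 3.82400e-01 5.00000e-03 6.55741e+01 9.64293e+01 8.93223e+01]
wrist rect (short-side dir) [ 4.17900e-01  2.35600e-01  4.90000e-03  6.43272e+01  9.52989e+01
 -8.43421e+01]
wrist rect (short-side dir) [ 4.33200e-01  9.59000e-02  9.60000e-03  6.61806e+01  9.64229e+01
 -8.80427e+01]
wrist rect (short-side dir) [ 3.002000e-01  1.014000e-01  5.900000e-03  1.317410e+01  1.207828e+02
 -2.122410e+01]
wrist rect (short-side dir) [2.33900e-01 4.00900e-01 5.10000e-03 4.70749e+01 9.78630e+01 6.59060e+00]
wrist rect (short-side dir) [ 2.39800e-01  2.42800e-01  1.17000e-02  4.32480e+01  8.72314e+01
 -2.58040e+01]
[ 0.08434596  0.5294534  -0.94565387  1.9140367   0.52141665  0.96583659
  0.56246286]
```

>>> {"op": "move_arm", "data": {
  "steps": [
    {"xyz": [0.001, 0.0056, 0.085], "rotation": [0, 0, 0], "grip": -1},
    {"xyz": [0, 0, 0.09], "rotation": [0, 0, 0], "grip": -1},
    {"xyz": [0, 0, 0.09], "rotation": [0, 0, 0], "grip": -1},
    {"xyz": [0, 0, 0.08], "rotation": [0, 0, 0], "grip": -1},
    {"xyz": [0, 0, 0.04], "rotation": [0, 0, 0], "grip": -1}
  ]
}}

```text
time: 14.55
tcp_pos: [0.4176, 0.2336, 0.001]
eef_rot: [-0.002, -0.046, 0.999, -0.001]
force: [0.1, 0.2, 0.4]
grip_width: 0.0932
gripper_force: 0.0
```

>>> {"op": "move_arm", "data": {
  "steps": [
    {"xyz": [0, 0, 0], "rotation": [0, 0, 0], "grip": -1},
    {"xyz": [0, 0, 0], "rotation": [0, 0, 0], "grip": 1},
    {"xyz": [0, 0, 0], "rotation": [0, 0, 0], "grip": 1},
    {"xyz": [0, 0, 0], "rotation": [0, 0, 0], "grip": 1},
    {"xyz": [0, 0, 0], "rotation": [0, 0, 0], "grip": 1}
  ]
}}

```text
time: 15.05
tcp_pos: [0.4189, 0.2348, 0.0041]
eef_rot: [0.0, -0.047, 0.999, 0.0]
force: [-0.4, -0.5, -0.2]
grip_width: 0.0656
gripper_force: 0.0
```

>>> {"op": "move_arm", "data": {
  "steps": [
    {"xyz": [0, 0, 0], "rotation": [0, 0, 0], "grip": 1},
    {"xyz": [0, 0, 0], "rotation": [0, 0, 0], "grip": 1},
    {"xyz": [0, 0, -0.02], "rotation": [0, 0, 0], "grip": 1},
    {"xyz": [0, 0, -0.08], "rotation": [0, 0, 0], "grip": 1},
    {"xyz": [0, 0, -0.08], "rotation": [0, 0, 0], "grip": 1}
  ]
}}

```text
time: 15.55
tcp_pos: [0.4172, 0.2338, 0.0941]
eef_rot: [-0.002, -0.048, 0.999, -0.001]
force: [0.5, 0.8, -3.4]
grip_width: 0.0627
gripper_force: 40.0
```

>>> {"op": "move_arm", "data": {
  "steps": [
    {"xyz": [0, 0, -0.08], "rotation": [0, 0, 0], "grip": 1},
    {"xyz": [0, 0, -0.08], "rotation": [0, 0, 0], "grip": 1},
    {"xyz": [0, 0, -0.04], "rotation": [0, 0, 0], "grip": 1},
    {"xyz": [0, 0, 0], "rotation": [0, 0, 0], "grip": 1},
    {"xyz": [0, 0, 0], "rotation": [0, 0, 0], "grip": 1}
  ]
}}

```text
time: 16.05
tcp_pos: [0.4179, 0.2336, 0.1929]
eef_rot: [-0.001, -0.047, 0.999, -0.001]
force: [0.1, 0.1, -3.8]
grip_width: 0.0623
gripper_force: 40.0
```

Run:
```python
from h import *
go((.623,.1163,.2),90)
c=cam("wrist");held(c)
```

```text
t 16.1 tcp [0.4179 0.2336 0.1929] yaw -174.57 tiltz [-0.001 -0.002 -1.   ] F [ 0.1  0.1 -3.8] T [ 0.06 -0.12 -0.  ] w 0.0623 gf 40.0
 now-frame shift/500: [-0.3862 -0.2724 -0.0143]  after-turn shift/500: [-0.2346  0.4103 -0.0142]  rotvec/4deg: [-3.6000e-02  5.0000e-03  2.3856e+01]
held n 18086 z med -1.4 xmax [47.8 48. ] y [-31.    0.3  32. ]
 far edge x at y=0: 48.0 slope deg 0.41
```

>>> {"op": "move_arm", "data": {
  "steps": [
    {"xyz": [0, 0, 0], "rotation": [0, 0, 0.954], "grip": 1},
    {"xyz": [0, 0, 0], "rotation": [0, 0, 0.954], "grip": 1},
    {"xyz": [0, 0, 0], "rotation": [0, 0, 0.954], "grip": 1},
    {"xyz": [0, 0, 0], "rotation": [0, 0, 0.954], "grip": 1},
    {"xyz": [0, 0, 0], "rotation": [0, 0, 0.954], "grip": 1}
  ]
}}

```text
time: 16.6
tcp_pos: [0.4173, 0.2338, 0.1916]
eef_rot: [-0.002, 0.12, 0.993, -0.001]
force: [0.0, 0.6, -4.0]
grip_width: 0.0628
gripper_force: 40.0
```

>>> {"op": "move_arm", "data": {
  "steps": [
    {"xyz": [0, 0, 0], "rotation": [0, 0, 0.954], "grip": 1},
    {"xyz": [0, 0, 0], "rotation": [0, 0, 0.954], "grip": 1},
    {"xyz": [0, 0, 0], "rotation": [0, 0, 0.954], "grip": 1},
    {"xyz": [0, 0, 0], "rotation": [0, 0, 0.954], "grip": 1},
    {"xyz": [0, 0, 0], "rotation": [0, 0, 0.954], "grip": 1}
  ]
}}

```text
time: 17.1
tcp_pos: [0.4173, 0.2338, 0.1916]
eef_rot: [-0.002, 0.283, 0.959, -0.002]
force: [0.8, -0.6, -3.4]
grip_width: 0.0627
gripper_force: 40.0
```

>>> {"op": "move_arm", "data": {
  "steps": [
    {"xyz": [0, 0, 0], "rotation": [0, 0, 0.954], "grip": 1},
    {"xyz": [0, 0, 0], "rotation": [0, 0, 0.954], "grip": 1},
    {"xyz": [0, 0, 0], "rotation": [0, 0, 0.954], "grip": 1},
    {"xyz": [0, 0, 0], "rotation": [0, 0, 0.954], "grip": 1},
    {"xyz": [0, 0, 0], "rotation": [0, 0, 0.954], "grip": 1}
  ]
}}

```text
time: 17.6
tcp_pos: [0.4172, 0.2339, 0.1915]
eef_rot: [-0.001, 0.438, 0.899, -0.002]
force: [-0.3, 0.3, -3.6]
grip_width: 0.0627
gripper_force: 40.0
```

>>> {"op": "move_arm", "data": {
  "steps": [
    {"xyz": [0, 0, 0], "rotation": [0, 0, 0.954], "grip": 1},
    {"xyz": [0, 0, 0], "rotation": [0, 0, 0.954], "grip": 1},
    {"xyz": [0, 0, 0], "rotation": [0, 0, 0.954], "grip": 1},
    {"xyz": [0, 0, 0], "rotation": [0, 0, 0.954], "grip": 1},
    {"xyz": [0, 0, 0], "rotation": [0, 0, 0.954], "grip": 1}
  ]
}}

```text
time: 18.1
tcp_pos: [0.4172, 0.2339, 0.1915]
eef_rot: [-0.001, 0.581, 0.814, -0.002]
force: [0.3, 0.8, -3.7]
grip_width: 0.0626
gripper_force: 40.0
```

>>> {"op": "move_arm", "data": {
  "steps": [
    {"xyz": [0, 0, 0], "rotation": [0, 0, 0.954], "grip": 1},
    {"xyz": [0, 0, 0], "rotation": [0, 0, 0.954], "grip": 1},
    {"xyz": [0, 0, 0], "rotation": [0, 0, 0.954], "grip": 1},
    {"xyz": [0, 0, 0], "rotation": [0, 0, 0.954], "grip": 1},
    {"xyz": [0, 0, 0], "rotation": [0, 0, 0.954], "grip": 1}
  ]
}}

```text
time: 18.6
tcp_pos: [0.4171, 0.234, 0.1915]
eef_rot: [-0.001, 0.708, 0.707, -0.003]
force: [0.1, 0.4, -2.9]
grip_width: 0.0625
gripper_force: 40.0
```

>>> {"op": "move_arm", "data": {
  "steps": [
    {"xyz": [-0.04, 0.07, 0], "rotation": [0, 0, 0], "grip": 1},
    {"xyz": [-0.04, 0.07, 0], "rotation": [0, 0, 0], "grip": 1},
    {"xyz": [-0.04, 0.07, 0], "rotation": [0, 0, 0], "grip": 1},
    {"xyz": [-0.04, 0.07, 0], "rotation": [0, 0, 0], "grip": 1},
    {"xyz": [-0.04, 0.07, 0], "rotation": [0, 0, 0], "grip": 1}
  ]
}}

```text
time: 19.1
tcp_pos: [0.5933, 0.1336, 0.1908]
eef_rot: [-0.001, 0.707, 0.708, -0.003]
force: [0.6, 0.9, -3.8]
grip_width: 0.0629
gripper_force: 40.0
```

>>> {"op": "move_arm", "data": {
  "steps": [
    {"xyz": [-0.034, 0.06, 0], "rotation": [0, 0, 0], "grip": 1},
    {"xyz": [0, 0, 0.08], "rotation": [0, 0, 0], "grip": 1},
    {"xyz": [0, 0, 0.08], "rotation": [0, 0, 0], "grip": 1},
    {"xyz": [0, 0, 0], "rotation": [0, 0, 0], "grip": 1},
    {"xyz": [0, 0, 0], "rotation": [0, 0, 0], "grip": 1}
  ]
}}

```text
time: 19.6
tcp_pos: [0.6223, 0.1181, 0.1119]
eef_rot: [-0.001, 0.707, 0.708, -0.002]
force: [0.9, -0.3, -2.8]
grip_width: 0.0627
gripper_force: 40.0
```

Run:
```python
from h import *
go((.623,.1163,.0565),90)
c=cam("wrist");held(c);
hsv=cv2.cvtColor(c["image"],cv2.COLOR_RGB2HSV)
for r in rects(c,hsv[...,1]>60,(.045,.056),amin=300): print("pile part",np.round(r,4))
```

```text
t 19.6 tcp [0.6223 0.1181 0.1119] yaw 90.1 tiltz [-0.004 -0.001 -1.   ] F [ 0.9 -0.3 -2.8] T [-0.01 -0.14 -0.09] w 0.0627 gf 40.0
 now-frame shift/500: [-0.0035  0.0018  0.1108]  after-turn shift/500: [-0.0036  0.0013  0.1108]  rotvec/4deg: [-0.064  0.011  0.024]
held n 18064 z med 1.6 xmax [47.8 48. ] y [-33.1  -1.8  29.8]
 far edge x at y=0: 48.0 slope deg 0.28
pile part [ 6.23900e-01  1.61900e-01  4.97000e-02  7.62400e+00  6.31091e+01
 -8.98315e+01]
pile part [ 8.104000e-01  1.242000e-01  5.060000e-02  1.262190e+01  1.125885e+02
 -8.270000e-01]
pile part [ 0.7948  0.2578  0.0496  9.3177 20.0242 13.5773]
```

>>> {"op": "move_arm", "data": {
  "steps": [
    {"xyz": [-0.0022, 0.0034, 0.02], "rotation": [0, 0, 0], "grip": 1},
    {"xyz": [0, 0, 0.04], "rotation": [0, 0, 0], "grip": 1},
    {"xyz": [0, 0, 0.03], "rotation": [0, 0, 0], "grip": 1},
    {"xyz": [0, 0, 0.012], "rotation": [0, 0, 0], "grip": 1},
    {"xyz": [0, 0, 0], "rotation": [0, 0, 0], "grip": 1}
  ]
}}

```text
time: 20.15
tcp_pos: [0.6249, 0.1168, 0.062]
eef_rot: [-0.0, 0.707, 0.707, -0.001]
force: [-0.4, 0.3, -3.3]
grip_width: 0.0628
gripper_force: 40.0
```

>>> {"op": "move_arm", "data": {
  "steps": [
    {"xyz": [0, 0, 0.003], "rotation": [0, 0, 0], "grip": 1},
    {"xyz": [0, 0, 0.002], "rotation": [0, 0, 0], "grip": 1},
    {"xyz": [0, 0, 0], "rotation": [0, 0, 0], "grip": 1},
    {"xyz": [0, 0, 0], "rotation": [0, 0, 0], "grip": 1},
    {"xyz": [0, 0, 0], "rotation": [0, 0, 0], "grip": 1}
  ]
}}

```text
time: 20.65
tcp_pos: [0.6255, 0.1169, 0.0605]
eef_rot: [0.0, 0.707, 0.707, 0.0]
force: [0.2, 0.4, -3.4]
grip_width: 0.0627
gripper_force: 40.0
```

Run:
```python
from h import *
go((.624,.117,.0565),90)
```

```text
t 20.6 tcp [0.6255 0.1169 0.0605] yaw 90.04 tiltz [ 0.001  0.    -1.   ] F [ 0.2  0.4 -3.4] T [-0.03 -0.06  0.06] w 0.0627 gf 40.0
 now-frame shift/500: [ 0.0001 -0.0031  0.008 ]  after-turn shift/500: [ 0.0001 -0.0031  0.008 ]  rotvec/4deg: [ 0.007 -0.003  0.01 ]
```

>>> {"op": "move_arm", "data": {
  "steps": [
    {"xyz": [0, -0.0026, 0.003], "rotation": [0, 0, 0], "grip": 1},
    {"xyz": [0, 0, 0.004], "rotation": [0, 0, 0], "grip": 1},
    {"xyz": [0, 0, 0], "rotation": [0, 0, 0], "grip": 1},
    {"xyz": [0, 0, 0], "rotation": [0, 0, 0], "grip": 1},
    {"xyz": [0, 0, 0], "rotation": [0, 0, 0], "grip": 0.2}
  ]
}}

```text
time: 21.15
tcp_pos: [0.6241, 0.1169, 0.0567]
eef_rot: [-0.0, 0.707, 0.707, 0.0]
force: [-0.2, 1.2, -2.6]
grip_width: 0.063
gripper_force: 40.0
```

>>> {"op": "move_arm", "data": {
  "steps": [
    {"xyz": [0, 0, 0], "rotation": [0, 0, 0], "grip": -0.2},
    {"xyz": [0, 0, 0], "rotation": [0, 0, 0], "grip": -1},
    {"xyz": [0, 0, 0], "rotation": [0, 0, 0], "grip": -1},
    {"xyz": [0, 0, 0], "rotation": [0, 0, 0], "grip": -1},
    {"xyz": [0, 0, -0.02], "rotation": [0, 0, 0], "grip": -1}
  ]
}}

```text
time: 21.65
tcp_pos: [0.6233, 0.1166, 0.0662]
eef_rot: [-0.001, 0.707, 0.707, -0.001]
force: [-0.1, -0.6, 0.3]
grip_width: 0.0898
gripper_force: 0.0
```

>>> {"op": "move_arm", "data": {
  "steps": [
    {"xyz": [0, 0, -0.08], "rotation": [0, 0, 0], "grip": -1},
    {"xyz": [0, 0, -0.08], "rotation": [0, 0, 0], "grip": -1},
    {"xyz": [0, 0, -0.08], "rotation": [0, 0, 0], "grip": -1},
    {"xyz": [0, -0.03, -0.03], "rotation": [0, 0, -0.95], "grip": -1},
    {"xyz": [0, 0, 0], "rotation": [0, 0, 0], "grip": -1}
  ]
}}

```text
time: 22.15
tcp_pos: [0.6097, 0.1182, 0.206]
eef_rot: [0.002, 0.683, 0.731, 0.003]
force: [0.0, 1.1, -0.3]
grip_width: 0.0926
gripper_force: 0.0
```

Run:
```python
from h import *
go((.4115,.3822,.2),180)
c=wr("w5",zr=(-.02,.07))
```

```text
t 22.1 tcp [0.6097 0.1182 0.206 ] yaw 93.91 tiltz [ 0.006  0.002 -1.   ] F [ 0.   1.1 -0.3] T [-0.03 -0.08 -0.03] w 0.0926 gf 0.0
 now-frame shift/500: [ 0.5538 -0.3595  0.0106]  after-turn shift/500: [0.3963 0.528  0.012 ]  rotvec/4deg: [  0.093   0.053 -21.523]
wrist rect (short-side dir) [ 4.36100e-01  9.51000e-02  9.80000e-03  6.51134e+01  9.86304e+01
 -8.81054e+01]
wrist rect (short-side dir) [6.24200e-01 1.18300e-01 5.68000e-02 6.45376e+01 9.64322e+01 3.23100e-01]
wrist rect (short-side dir) [8.733000e-01 1.001000e-01 2.300000e-03 1.660959e+02 1.892752e+02
 1.616560e+01]
wrist rect (short-side dir) [ 3.026000e-01  1.010000e-01  5.800000e-03  1.818640e+01  1.215867e+02
 -2.124790e+01]
wrist rect (short-side dir) [8.289000e-01 2.814000e-01 3.750000e-02 7.275000e+01 1.055807e+02
 8.999380e+01]
```

>>> {"op": "move_arm", "data": {
  "steps": [
    {"xyz": [0.055, -0.036, 0.001], "rotation": [0, 0, 0], "grip": -1},
    {"xyz": [0.055, -0.036, 0.001], "rotation": [0, 0, 0], "grip": -1},
    {"xyz": [0.055, -0.036, 0.001], "rotation": [0, 0, 0], "grip": -1},
    {"xyz": [0.055, -0.036, 0.001], "rotation": [0, 0, 0], "grip": -1},
    {"xyz": [0.055, -0.036, 0.001], "rotation": [0, 0, 0], "grip": -1}
  ]
}}

```text
time: 22.7
tcp_pos: [0.509, 0.2484, 0.1975]
eef_rot: [-0.0, 0.684, 0.73, -0.001]
force: [0.2, 0.6, -0.5]
grip_width: 0.0929
gripper_force: 0.0
```

>>> {"op": "move_arm", "data": {
  "steps": [
    {"xyz": [0.055, -0.036, 0.001], "rotation": [0, 0, 0], "grip": -1},
    {"xyz": [0.055, -0.036, 0.001], "rotation": [0, 0, 0], "grip": -1},
    {"xyz": [0.055, -0.036, 0.001], "rotation": [0, 0, 0], "grip": -1},
    {"xyz": [0.055, -0.036, 0.001], "rotation": [0, 0, 0], "grip": -1},
    {"xyz": [0.055, -0.036, 0.001], "rotation": [0, 0, 0], "grip": -1}
  ]
}}

```text
time: 23.2
tcp_pos: [0.4101, 0.3795, 0.195]
eef_rot: [-0.0, 0.684, 0.73, -0.001]
force: [0.6, 0.1, -0.1]
grip_width: 0.0932
gripper_force: 0.0
```

>>> {"op": "move_arm", "data": {
  "steps": [
    {"xyz": [0, 0, 0], "rotation": [0, 0, -0.857], "grip": -1},
    {"xyz": [0, 0, 0], "rotation": [0, 0, -0.857], "grip": -1},
    {"xyz": [0, 0, 0], "rotation": [0, 0, -0.857], "grip": -1},
    {"xyz": [0, 0, 0], "rotation": [0, 0, -0.857], "grip": -1},
    {"xyz": [0, 0, 0], "rotation": [0, 0, -0.857], "grip": -1}
  ]
}}

```text
time: 23.7
tcp_pos: [0.4109, 0.3786, 0.1949]
eef_rot: [-0.0, 0.566, 0.824, -0.001]
force: [-0.1, 0.7, -0.0]
grip_width: 0.0928
gripper_force: 0.0
```

>>> {"op": "move_arm", "data": {
  "steps": [
    {"xyz": [0, 0, 0], "rotation": [0, 0, -0.857], "grip": -1},
    {"xyz": [0, 0, 0], "rotation": [0, 0, -0.857], "grip": -1},
    {"xyz": [0, 0, 0], "rotation": [0, 0, -0.857], "grip": -1},
    {"xyz": [0, 0, 0], "rotation": [0, 0, -0.857], "grip": -1},
    {"xyz": [0, 0, 0], "rotation": [0, 0, -0.857], "grip": -1}
  ]
}}

```text
time: 24.2
tcp_pos: [0.411, 0.3785, 0.195]
eef_rot: [-0.001, 0.437, 0.899, -0.001]
force: [0.2, -0.2, 0.6]
grip_width: 0.0931
gripper_force: 0.0
```

>>> {"op": "move_arm", "data": {
  "steps": [
    {"xyz": [0, 0, 0], "rotation": [0, 0, -0.857], "grip": -1},
    {"xyz": [0, 0, 0], "rotation": [0, 0, -0.857], "grip": -1},
    {"xyz": [0, 0, 0], "rotation": [0, 0, -0.857], "grip": -1},
    {"xyz": [0, 0, 0], "rotation": [0, 0, -0.857], "grip": -1},
    {"xyz": [0, 0, 0], "rotation": [0, 0, -0.857], "grip": -1}
  ]
}}

```text
time: 24.7
tcp_pos: [0.411, 0.3785, 0.195]
eef_rot: [-0.001, 0.298, 0.955, -0.001]
force: [-0.4, 0.5, 0.0]
grip_width: 0.0934
gripper_force: 0.0
```

>>> {"op": "move_arm", "data": {
  "steps": [
    {"xyz": [0, 0, 0], "rotation": [0, 0, -0.857], "grip": -1},
    {"xyz": [0, 0, 0], "rotation": [0, 0, -0.857], "grip": -1},
    {"xyz": [0, 0, 0], "rotation": [0, 0, -0.857], "grip": -1},
    {"xyz": [0, 0, 0], "rotation": [0, 0, -0.857], "grip": -1},
    {"xyz": [0, 0, 0], "rotation": [0, 0, -0.857], "grip": -1}
  ]
}}

```text
time: 25.2
tcp_pos: [0.411, 0.3785, 0.1949]
eef_rot: [-0.001, 0.153, 0.988, -0.001]
force: [0.4, 0.2, 0.5]
grip_width: 0.093
gripper_force: 0.0
```

>>> {"op": "move_arm", "data": {
  "steps": [
    {"xyz": [0, 0, 0], "rotation": [0, 0, -0.857], "grip": -1},
    {"xyz": [0, 0, 0], "rotation": [0, 0, -0.857], "grip": -1},
    {"xyz": [0, 0, 0], "rotation": [0, 0, -0.857], "grip": -1},
    {"xyz": [0, 0, 0], "rotation": [0, 0, -0.857], "grip": -1},
    {"xyz": [0, 0, 0], "rotation": [0, 0, -0.857], "grip": -1}
  ]
}}

```text
time: 25.7
tcp_pos: [0.4111, 0.3785, 0.1949]
eef_rot: [-0.001, 0.004, 1.0, -0.001]
force: [0.3, -0.6, 0.2]
grip_width: 0.093
gripper_force: 0.0
```

Run:
```python
from h import *
go((.4113,.3823,.004),179.6)
c=wr(zr=(-.02,.02))
```

```text
t 25.7 tcp [0.4111 0.3785 0.1949] yaw 179.59 tiltz [-0.002 -0.002 -1.   ] F [ 0.3 -0.6  0.2] T [ 0.03 -0.16  0.04] w 0.093 gf 0.0
 now-frame shift/500: [-0.0013  0.0083  0.3819]  after-turn shift/500: [-0.0004  0.0076  0.3819]  rotvec/4deg: [-0.026 -0.034 -0.002]
wrist rect (short-side dir) [ 4.33200e-01  9.82000e-02  9.40000e-03  7.07999e+01  9.66429e+01
 -8.80684e+01]
wrist rect (short-side dir) [4.10500e-01 3.83700e-01 4.80000e-03 6.43247e+01 9.61221e+01 8.94306e+01]
wrist rect (short-side dir) [ 3.759000e-01  5.959000e-01  1.100000e-02  1.255270e+01  2.933832e+02
 -8.998200e+01]
wrist rect (short-side dir) [2.35600e-01 4.02400e-01 5.00000e-03 4.34031e+01 9.57263e+01 6.58220e+00]
wrist rect (short-side dir) [ 2.345000e-01  2.389000e-01  1.160000e-02  4.645460e+01  1.063577e+02
 -2.597140e+01]
```

>>> {"op": "move_arm", "data": {
  "steps": [
    {"xyz": [0, 0.009, 0.085], "rotation": [0, 0, 0], "grip": -1},
    {"xyz": [0, 0, 0.09], "rotation": [0, 0, 0], "grip": -1},
    {"xyz": [0, 0, 0.09], "rotation": [0, 0, 0], "grip": -1},
    {"xyz": [0, 0, 0.08], "rotation": [0, 0, 0], "grip": -1},
    {"xyz": [0, 0, 0.036], "rotation": [0, 0, 0], "grip": -1}
  ]
}}

```text
time: 26.25
tcp_pos: [0.4095, 0.3808, 0.0011]
eef_rot: [-0.003, 0.005, 1.0, -0.003]
force: [0.2, -1.1, 0.3]
grip_width: 0.0931
gripper_force: 0.0
```

>>> {"op": "move_arm", "data": {
  "steps": [
    {"xyz": [0, 0, 0], "rotation": [0, 0, 0], "grip": -1},
    {"xyz": [0, 0, 0], "rotation": [0, 0, 0], "grip": 1},
    {"xyz": [0, 0, 0], "rotation": [0, 0, 0], "grip": 1},
    {"xyz": [0, 0, 0], "rotation": [0, 0, 0], "grip": 1},
    {"xyz": [0, 0, 0], "rotation": [0, 0, 0], "grip": 1}
  ]
}}

```text
time: 26.75
tcp_pos: [0.4113, 0.3838, 0.0065]
eef_rot: [0.0, 0.004, 1.0, 0.0]
force: [0.4, -0.4, 0.7]
grip_width: 0.0657
gripper_force: 0.0
```

>>> {"op": "move_arm", "data": {
  "steps": [
    {"xyz": [0, 0, 0], "rotation": [0, 0, 0], "grip": 1},
    {"xyz": [0, 0, 0], "rotation": [0, 0, 0], "grip": 1},
    {"xyz": [0, 0, -0.02], "rotation": [0, 0, 0], "grip": 1},
    {"xyz": [0, 0, -0.08], "rotation": [0, 0, 0], "grip": 1},
    {"xyz": [0, 0, -0.08], "rotation": [0, 0, 0], "grip": 1}
  ]
}}

```text
time: 27.25
tcp_pos: [0.4105, 0.3833, 0.0971]
eef_rot: [-0.001, 0.004, 1.0, -0.0]
force: [1.1, 1.2, 0.2]
grip_width: 0.0255
gripper_force: 0.0
```

>>> {"op": "move_arm", "data": {
  "steps": [
    {"xyz": [0, 0, -0.08], "rotation": [0, 0, 0], "grip": 1},
    {"xyz": [0, 0, -0.08], "rotation": [0, 0, 0], "grip": 1},
    {"xyz": [0, 0, -0.04], "rotation": [0, 0, 0], "grip": 1},
    {"xyz": [0, 0, 0], "rotation": [0, 0, 0], "grip": 1},
    {"xyz": [0, 0, 0], "rotation": [0, 0, 0], "grip": 1}
  ]
}}

```text
time: 27.75
tcp_pos: [0.411, 0.3832, 0.1962]
eef_rot: [0.0, 0.004, 1.0, -0.0]
force: [-0.3, -0.2, -0.4]
grip_width: 0.0007
gripper_force: 0.0
```

Run:
```python
from h import *
go((.624,.117,.2),90)
c=cam("wrist");held(c)
```

```text
t 27.8 tcp [0.411  0.3832 0.1962] yaw 179.53 tiltz [ 0. -0. -1.] F [-0.3 -0.2 -0.4] T [ 0.08 -0.15  0.01] w 0.0007 gf 0.0
 now-frame shift/500: [-0.4303 -0.529  -0.0071]  after-turn shift/500: [-0.5325  0.426  -0.0075]  rotvec/4deg: [2.0000e-03 9.0000e-03 2.2384e+01]
  return _methods._mean(a, axis=axis, dtype=dtype,
  ret = ret.dtype.type(ret / rcount)
Traceback (most recent call last):
  File "h.py", line 57, in held
    q=Q[m2]; print("held n",len(q),"z med",np.round(np.median(q[:,2]),1),"xmax",np.round(np.percentile(q[:,0],[99,99.8]),1),"y",np.round(np.percentile(q[:,1],[.5,50,99.5]),1))
                                                                                         ~~~~~~~~~~~~~^^^^^^^^^^^^^^^^^^
IndexError: index -1 is out of bounds for axis 0 with size 0
```

>>> {"op": "move_arm", "data": {
  "steps": [
    {"xyz": [0, 0, 0], "rotation": [0, 0, 0], "grip": -1},
    {"xyz": [0, 0, 0], "rotation": [0, 0, 0], "grip": -1},
    {"xyz": [0, 0, 0], "rotation": [0, 0, 0], "grip": -1},
    {"xyz": [0, 0, 0], "rotation": [0, 0, 0], "grip": -1},
    {"xyz": [0, 0, 0], "rotation": [0, 0, 0], "grip": -1}
  ]
}}

```text
time: 28.3
tcp_pos: [0.411, 0.3837, 0.196]
eef_rot: [-0.0, 0.004, 1.0, -0.0]
force: [0.5, 0.8, 0.0]
grip_width: 0.0358
gripper_force: 0.0
```

Run:
```python
from h import *
go((.411,.3828,.003),179.6)
c=wr(zr=(-.02,.02))
```

```text
t 28.3 tcp [0.411  0.3837 0.196 ] yaw 179.55 tiltz [-0. -0. -1.] F [0.5 0.8 0. ] T [ 0.06 -0.17 -0.  ] w 0.0358 gf 0.0
 now-frame shift/500: [-1.00e-04 -1.80e-03  3.86e-01]  after-turn shift/500: [-0.     -0.0018  0.386 ]  rotvec/4deg: [-0.002 -0.005 -0.012]
wrist rect (short-side dir) [ 4.33200e-01  9.83000e-02  9.40000e-03  7.08307e+01  9.66128e+01
 -8.80491e+01]
wrist rect (short-side dir) [4.10900e-01 3.83900e-01 4.80000e-03 6.43257e+01 9.62973e+01 8.93462e+01]
wrist rect (short-side dir) [ 3.748000e-01  5.958000e-01  1.120000e-02  1.227600e+01  2.909172e+02
 -8.995410e+01]
wrist rect (short-side dir) [2.35600e-01 4.02400e-01 5.00000e-03 4.32117e+01 9.57361e+01 6.50620e+00]
wrist rect (short-side dir) [ 2.346000e-01  2.389000e-01  1.160000e-02  4.653020e+01  1.063116e+02
 -2.537620e+01]
```

>>> {"op": "move_arm", "data": {
  "steps": [
    {"xyz": [0, -0.001, 0], "rotation": [0, 0, 0], "grip": -1},
    {"xyz": [0, 0, 0.07], "rotation": [0, 0, 0], "grip": -1},
    {"xyz": [0, 0, 0.07], "rotation": [0, 0, 0], "grip": -1},
    {"xyz": [0, 0, 0.07], "rotation": [0, 0, 0], "grip": -1},
    {"xyz": [0, 0, 0.07], "rotation": [0, 0, 0], "grip": -1}
  ]
}}

```text
time: 28.85
tcp_pos: [0.4114, 0.3832, 0.0551]
eef_rot: [0.0, 0.004, 1.0, 0.0]
force: [0.3, 0.6, -0.2]
grip_width: 0.0797
gripper_force: 0.0
```

>>> {"op": "move_arm", "data": {
  "steps": [
    {"xyz": [0, 0, 0], "rotation": [0, 0, 0], "grip": -1},
    {"xyz": [0, 0, 0], "rotation": [0, 0, 0], "grip": -1},
    {"xyz": [0, 0, 0], "rotation": [0, 0, 0], "grip": -1},
    {"xyz": [0, 0, 0], "rotation": [0, 0, 0], "grip": -1},
    {"xyz": [0, 0, 0], "rotation": [0, 0, 0], "grip": -1}
  ]
}}

```text
time: 29.35
tcp_pos: [0.4117, 0.3839, 0.0577]
eef_rot: [0.001, 0.004, 1.0, 0.001]
force: [0.4, -0.7, 0.7]
grip_width: 0.0932
gripper_force: 0.0
```

>>> {"op": "move_arm", "data": {
  "steps": [
    {"xyz": [0, 0, 0.05], "rotation": [0, 0, 0], "grip": -1},
    {"xyz": [0, 0, 0.04], "rotation": [0, 0, 0], "grip": -1},
    {"xyz": [0, 0, 0.012], "rotation": [0, 0, 0], "grip": -1},
    {"xyz": [0, 0, 0], "rotation": [0, 0, 0], "grip": -1},
    {"xyz": [0, 0, 0], "rotation": [0, 0, 0], "grip": -1}
  ]
}}

```text
time: 29.85
tcp_pos: [0.4113, 0.384, 0.0062]
eef_rot: [0.0, 0.004, 1.0, 0.001]
force: [-0.8, 0.1, -0.1]
grip_width: 0.093
gripper_force: 0.0
```

Now 3 mm lower, then close and lift.

>>> {"op": "move_arm", "data": {
  "steps": [
    {"xyz": [0, 0, 0.006], "rotation": [0, 0, 0], "grip": -1},
    {"xyz": [0, 0, 0], "rotation": [0, 0, 0], "grip": -1},
    {"xyz": [0, 0, 0], "rotation": [0, 0, 0], "grip": 1},
    {"xyz": [0, 0, 0], "rotation": [0, 0, 0], "grip": 1},
    {"xyz": [0, 0, 0], "rotation": [0, 0, 0], "grip": 1}
  ]
}}

```text
time: 30.35
tcp_pos: [0.4111, 0.3833, 0.0024]
eef_rot: [0.0, 0.004, 1.0, 0.0]
force: [-0.5, 0.0, -0.4]
grip_width: 0.0737
gripper_force: 0.0
```

>>> {"op": "move_arm", "data": {
  "steps": [
    {"xyz": [0, 0, 0], "rotation": [0, 0, 0], "grip": 1},
    {"xyz": [0, 0, 0], "rotation": [0, 0, 0], "grip": 1},
    {"xyz": [0, 0, 0], "rotation": [0, 0, 0], "grip": 1},
    {"xyz": [0, 0, 0], "rotation": [0, 0, 0], "grip": 1},
    {"xyz": [0, 0, 0], "rotation": [0, 0, 0], "grip": 1}
  ]
}}

```text
time: 30.85
tcp_pos: [0.4111, 0.3833, 0.0023]
eef_rot: [0.0, 0.004, 1.0, 0.0]
force: [0.3, 0.2, 0.5]
grip_width: 0.063
gripper_force: 40.0
```

>>> {"op": "move_arm", "data": {
  "steps": [
    {"xyz": [0, 0, -0.04], "rotation": [0, 0, 0], "grip": 1},
    {"xyz": [0, 0, -0.08], "rotation": [0, 0, 0], "grip": 1},
    {"xyz": [0, 0, -0.09], "rotation": [0, 0, 0], "grip": 1},
    {"xyz": [0, 0, -0.09], "rotation": [0, 0, 0], "grip": 1},
    {"xyz": [0, 0, -0.09], "rotation": [0, 0, 0], "grip": 1}
  ]
}}

```text
time: 31.35
tcp_pos: [0.4105, 0.382, 0.1978]
eef_rot: [-0.001, 0.004, 1.0, -0.001]
force: [0.5, -0.4, -3.1]
grip_width: 0.0633
gripper_force: 40.0
```

Run:
```python
from h import *
go((.624,.117,.2),90)
c=cam("wrist");held(c)
```

```text
t 31.4 tcp [0.4105 0.382  0.1978] yaw 179.56 tiltz [-0.002 -0.002 -1.   ] F [ 0.5 -0.4 -3.1] T [ 0.14 -0.27  0.07] w 0.0633 gf 40.0
 now-frame shift/500: [-0.4311 -0.5266 -0.0039]  after-turn shift/500: [-0.5299  0.427  -0.0043]  rotvec/4deg: [-4.5000e-02  5.0000e-03  2.2389e+01]
held n 18050 z med 5.2 xmax [49.6 49.8] y [-35.8  -4.5  27.3]
 far edge x at y=0: 49.8 slope deg -0.20
```

>>> {"op": "move_arm", "data": {
  "steps": [
    {"xyz": [0, 0, 0], "rotation": [0, 0, 0.896], "grip": 1},
    {"xyz": [0, 0, 0], "rotation": [0, 0, 0.896], "grip": 1},
    {"xyz": [0, 0, 0], "rotation": [0, 0, 0.896], "grip": 1},
    {"xyz": [0, 0, 0], "rotation": [0, 0, 0.896], "grip": 1},
    {"xyz": [0, 0, 0], "rotation": [0, 0, 0.896], "grip": 1}
  ]
}}

```text
time: 31.9
tcp_pos: [0.4105, 0.3821, 0.1959]
eef_rot: [-0.001, 0.161, 0.987, -0.001]
force: [-0.0, -0.8, -3.1]
grip_width: 0.063
gripper_force: 40.0
```

>>> {"op": "move_arm", "data": {
  "steps": [
    {"xyz": [0, 0, 0], "rotation": [0, 0, 0.896], "grip": 1},
    {"xyz": [0, 0, 0], "rotation": [0, 0, 0.896], "grip": 1},
    {"xyz": [0, 0, 0], "rotation": [0, 0, 0.896], "grip": 1},
    {"xyz": [0, 0, 0], "rotation": [0, 0, 0.896], "grip": 1},
    {"xyz": [0, 0, 0], "rotation": [0, 0, 0.896], "grip": 1}
  ]
}}

```text
time: 32.4
tcp_pos: [0.4104, 0.3821, 0.1958]
eef_rot: [-0.001, 0.313, 0.95, -0.001]
force: [-0.6, 0.7, -3.0]
grip_width: 0.0628
gripper_force: 40.0
```

>>> {"op": "move_arm", "data": {
  "steps": [
    {"xyz": [0, 0, 0], "rotation": [0, 0, 0.896], "grip": 1},
    {"xyz": [0, 0, 0], "rotation": [0, 0, 0.896], "grip": 1},
    {"xyz": [0, 0, 0], "rotation": [0, 0, 0.896], "grip": 1},
    {"xyz": [0, 0, 0], "rotation": [0, 0, 0.896], "grip": 1},
    {"xyz": [0, 0, 0], "rotation": [0, 0, 0.896], "grip": 1}
  ]
}}

```text
time: 32.9
tcp_pos: [0.4104, 0.3822, 0.1958]
eef_rot: [-0.0, 0.457, 0.89, -0.001]
force: [0.2, -0.3, -4.2]
grip_width: 0.0631
gripper_force: 40.0
```

>>> {"op": "move_arm", "data": {
  "steps": [
    {"xyz": [0, 0, 0], "rotation": [0, 0, 0.896], "grip": 1},
    {"xyz": [0, 0, 0], "rotation": [0, 0, 0.896], "grip": 1},
    {"xyz": [0, 0, 0], "rotation": [0, 0, 0.896], "grip": 1},
    {"xyz": [0, 0, 0], "rotation": [0, 0, 0.896], "grip": 1},
    {"xyz": [0, 0, 0], "rotation": [0, 0, 0.896], "grip": 1}
  ]
}}

```text
time: 33.4
tcp_pos: [0.4103, 0.3822, 0.1958]
eef_rot: [-0.0, 0.59, 0.808, -0.002]
force: [-0.5, 0.2, -3.2]
grip_width: 0.0632
gripper_force: 40.0
```

>>> {"op": "move_arm", "data": {
  "steps": [
    {"xyz": [0, 0, 0], "rotation": [0, 0, 0.896], "grip": 1},
    {"xyz": [0, 0, 0], "rotation": [0, 0, 0.896], "grip": 1},
    {"xyz": [0, 0, 0], "rotation": [0, 0, 0.896], "grip": 1},
    {"xyz": [0, 0, 0], "rotation": [0, 0, 0.896], "grip": 1},
    {"xyz": [0, 0, 0], "rotation": [0, 0, 0.896], "grip": 1}
  ]
}}

```text
time: 33.9
tcp_pos: [0.4102, 0.3822, 0.1958]
eef_rot: [0.0, 0.708, 0.706, -0.002]
force: [1.4, -0.4, -3.5]
grip_width: 0.0633
gripper_force: 40.0
```

>>> {"op": "move_arm", "data": {
  "steps": [
    {"xyz": [-0.053, 0.0425, 0], "rotation": [0, 0, 0], "grip": 1},
    {"xyz": [-0.053, 0.0425, 0], "rotation": [0, 0, 0], "grip": 1},
    {"xyz": [-0.053, 0.0425, 0], "rotation": [0, 0, 0], "grip": 1},
    {"xyz": [-0.053, 0.0425, 0], "rotation": [0, 0, 0], "grip": 1},
    {"xyz": [-0.053, 0.0425, 0], "rotation": [0, 0, 0], "grip": 1}
  ]
}}

```text
time: 34.4
tcp_pos: [0.5169, 0.2488, 0.1958]
eef_rot: [-0.0, 0.707, 0.707, -0.001]
force: [0.2, -0.4, -2.7]
grip_width: 0.0629
gripper_force: 40.0
```

>>> {"op": "move_arm", "data": {
  "steps": [
    {"xyz": [-0.053, 0.0425, 0], "rotation": [0, 0, 0], "grip": 1},
    {"xyz": [-0.053, 0.0425, 0], "rotation": [0, 0, 0], "grip": 1},
    {"xyz": [-0.053, 0.0425, 0], "rotation": [0, 0, 0], "grip": 1},
    {"xyz": [-0.053, 0.0425, 0], "rotation": [0, 0, 0], "grip": 1},
    {"xyz": [-0.053, 0.0425, 0], "rotation": [0, 0, 0], "grip": 1}
  ]
}}

```text
time: 34.9
tcp_pos: [0.6229, 0.1165, 0.1956]
eef_rot: [-0.001, 0.707, 0.707, -0.001]
force: [0.1, 0.9, -3.1]
grip_width: 0.0627
gripper_force: 40.0
```

>>> {"op": "move_arm", "data": {
  "steps": [
    {"xyz": [0, 0, 0.07], "rotation": [0, 0, 0], "grip": 1},
    {"xyz": [0, 0, 0.07], "rotation": [0, 0, 0], "grip": 1},
    {"xyz": [0, 0, 0.02], "rotation": [0, 0, 0], "grip": 1},
    {"xyz": [0, 0, 0], "rotation": [0, 0, 0], "grip": 1},
    {"xyz": [0, 0, 0], "rotation": [0, 0, 0], "grip": 1}
  ]
}}

```text
time: 35.4
tcp_pos: [0.624, 0.1188, 0.1182]
eef_rot: [0.0, 0.707, 0.707, 0.001]
force: [-0.1, -0.6, -3.5]
grip_width: 0.0628
gripper_force: 40.0
```

Run:
```python
from h import *
go((.624,.1165,.062),90)
c=cam("wrist");held(c);
hsv=cv2.cvtColor(c["image"],cv2.COLOR_RGB2HSV)
for r in rects(c,hsv[...,1]>60,(.052,.063),amin=300): print("pile part",np.round(r,4))
```

```text
t 35.4 tcp [0.624  0.1188 0.1182] yaw 89.99 tiltz [ 0.002  0.001 -1.   ] F [-0.1 -0.6 -3.5] T [-0.04 -0.17  0.01] w 0.0628 gf 40.0
 now-frame shift/500: [-4.800e-03 -1.000e-04  1.124e-01]  after-turn shift/500: [-4.700e-03  1.000e-04  1.124e-01]  rotvec/4deg: [ 0.025 -0.014 -0.004]
held n 18079 z med -1.7 xmax [47.9 48.1] y [-32.   -0.7  31.1]
 far edge x at y=0: 48.1 slope deg -0.22
pile part [ 6.23800e-01  1.61800e-01  5.67000e-02  8.24920e+00  6.36462e+01
 -8.99993e+01]
pile part [ 8.126000e-01  1.263000e-01  5.650000e-02  1.617460e+01  1.081748e+02
 -1.309400e+00]
pile part [ 0.7956  0.258   0.0574 12.0891 21.3032 13.4558]
```

>>> {"op": "move_arm", "data": {
  "steps": [
    {"xyz": [-0.0032, 0, 0.02], "rotation": [0, 0, 0], "grip": 1},
    {"xyz": [0, 0, 0.04], "rotation": [0, 0, 0], "grip": 1},
    {"xyz": [0, 0, 0.03], "rotation": [0, 0, 0], "grip": 1},
    {"xyz": [0, 0, 0.012], "rotation": [0, 0, 0], "grip": 1},
    {"xyz": [0, 0, 0.002], "rotation": [0, 0, 0], "grip": 1}
  ]
}}

```text
time: 35.95
tcp_pos: [0.6228, 0.1163, 0.0643]
eef_rot: [-0.0, 0.707, 0.707, -0.001]
force: [1.0, -0.3, -4.3]
grip_width: 0.0633
gripper_force: 40.0
```

>>> {"op": "move_arm", "data": {
  "steps": [
    {"xyz": [0, 0, 0], "rotation": [0, 0, 0], "grip": 1},
    {"xyz": [0, 0, 0], "rotation": [0, 0, 0], "grip": 1},
    {"xyz": [0, 0, 0], "rotation": [0, 0, 0], "grip": 1},
    {"xyz": [0, 0, 0], "rotation": [0, 0, 0], "grip": 1},
    {"xyz": [0, 0, 0], "rotation": [0, 0, 0], "grip": 1}
  ]
}}

```text
time: 36.45
tcp_pos: [0.6235, 0.1164, 0.0655]
eef_rot: [0.0, 0.707, 0.707, 0.0]
force: [0.5, -0.4, -4.0]
grip_width: 0.0632
gripper_force: 40.0
```

Next: 3 mm lower, release, rise and look at the cover.

>>> {"op": "move_arm", "data": {
  "steps": [
    {"xyz": [0.0005, 0.001, 0.003], "rotation": [0, 0, 0], "grip": 1},
    {"xyz": [0, 0, 0.003], "rotation": [0, 0, 0], "grip": 1},
    {"xyz": [0, 0, 0], "rotation": [0, 0, 0], "grip": 1},
    {"xyz": [0, 0, 0], "rotation": [0, 0, 0], "grip": 1},
    {"xyz": [0, 0, 0], "rotation": [0, 0, 0], "grip": 0.2}
  ]
}}

```text
time: 36.95
tcp_pos: [0.6238, 0.1167, 0.0622]
eef_rot: [-0.0, 0.707, 0.707, 0.0]
force: [-0.3, -0.1, -4.0]
grip_width: 0.0633
gripper_force: 40.0
```

>>> {"op": "move_arm", "data": {
  "steps": [
    {"xyz": [0, 0, 0], "rotation": [0, 0, 0], "grip": -0.2},
    {"xyz": [0, 0, 0], "rotation": [0, 0, 0], "grip": -1},
    {"xyz": [0, 0, 0], "rotation": [0, 0, 0], "grip": -1},
    {"xyz": [0, 0, 0], "rotation": [0, 0, 0], "grip": -1},
    {"xyz": [0, 0, -0.02], "rotation": [0, 0, 0], "grip": -1}
  ]
}}

```text
time: 37.45
tcp_pos: [0.6231, 0.1164, 0.0717]
eef_rot: [-0.001, 0.707, 0.707, -0.001]
force: [-0.2, 0.4, -1.2]
grip_width: 0.0901
gripper_force: 0.0
```

>>> {"op": "move_arm", "data": {
  "steps": [
    {"xyz": [0, 0, -0.08], "rotation": [0, 0, 0], "grip": -1},
    {"xyz": [0, 0, -0.08], "rotation": [0, 0, 0], "grip": -1},
    {"xyz": [0, 0, -0.08], "rotation": [0, 0, 0], "grip": -1},
    {"xyz": [0, -0.03, -0.03], "rotation": [0, 0, -0.95], "grip": -1},
    {"xyz": [0, 0, 0], "rotation": [0, 0, 0], "grip": -1}
  ]
}}

```text
time: 37.95
tcp_pos: [0.6094, 0.118, 0.2115]
eef_rot: [0.002, 0.683, 0.73, 0.003]
force: [-0.3, -0.3, -0.1]
grip_width: 0.0928
gripper_force: 0.0
```

Run:
```python
from h import *
go((.4345,.0945,.2),182)
c=wr("w6",zr=(-.02,.07))
```

```text
t 38.0 tcp [0.6094 0.118  0.2115] yaw 93.81 tiltz [ 0.006  0.002 -1.   ] F [-0.3 -0.3 -0.1] T [-0.05 -0.13 -0.02] w 0.0928 gf 0.0
 now-frame shift/500: [-0.0236 -0.3523  0.0207]  after-turn shift/500: [ 0.3512 -0.0347  0.023 ]  rotvec/4deg: [  0.092   0.054 -22.048]
wrist rect (short-side dir) [ 4.57000e-01 -1.78600e-01  4.50000e-03  5.75688e+01  6.66465e+01
 -8.65278e+01]
wrist rect (short-side dir) [ 4.36100e-01  9.51000e-02  9.80000e-03  6.51146e+01  9.85811e+01
 -8.80590e+01]
wrist rect (short-side dir) [ 6.23800e-01  1.18000e-01  6.38000e-02  6.43337e+01  9.81159e+01
 -1.53900e-01]
wrist rect (short-side dir) [8.764000e-01 9.950000e-02 3.500000e-03 1.707700e+02 1.905445e+02
 1.491610e+01]
wrist rect (short-side dir) [ 3.025000e-01  1.010000e-01  5.800000e-03  1.810680e+01  1.215557e+02
 -2.120210e+01]
wrist rect (short-side dir) [ 8.313000e-01  2.820000e-01  3.760000e-02  7.391570e+01  1.097657e+02
 -8.999910e+01]
```

View pics/w6.png

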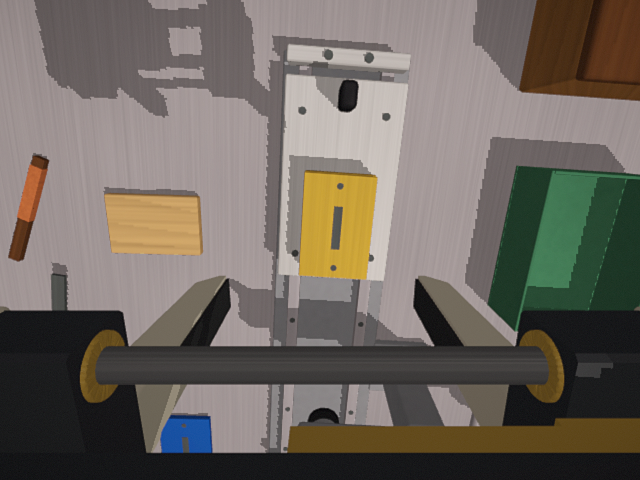

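>>> {"op": "move_arm", "data": {
  "steps": [
    {"xyz": [-0.0047, -0.0705, 0.004], "rotation": [0, 0, 0], "grip": -1},
    {"xyz": [-0.0047, -0.0705, 0.004], "rotation": [0, 0, 0], "grip": -1},
    {"xyz": [-0.0047, -0.0705, 0.004], "rotation": [0, 0, 0], "grip": -1},
    {"xyz": [-0.0047, -0.0705, 0.004], "rotation": [0, 0, 0], "grip": -1},
    {"xyz": [-0.0047, -0.0705, 0.004], "rotation": [0, 0, 0], "grip": -1}
  ]
}}

```text
time: 38.5
tcp_pos: [0.4319, 0.0927, 0.1958]
eef_rot: [-0.001, 0.684, 0.729, -0.001]
force: [-0.4, -0.1, -0.1]
grip_width: 0.0928
gripper_force: 0.0
```

>>> {"op": "move_arm", "data": {
  "steps": [
    {"xyz": [0, 0, 0], "rotation": [0, 0, -0.882], "grip": -1},
    {"xyz": [0, 0, 0], "rotation": [0, 0, -0.882], "grip": -1},
    {"xyz": [0, 0, 0], "rotation": [0, 0, -0.882], "grip": -1},
    {"xyz": [0, 0, 0], "rotation": [0, 0, -0.882], "grip": -1},
    {"xyz": [0, 0, 0], "rotation": [0, 0, -0.882], "grip": -1}
  ]
}}

```text
time: 39.0
tcp_pos: [0.4333, 0.093, 0.196]
eef_rot: [-0.001, 0.563, 0.826, -0.001]
force: [-0.7, 1.0, -0.1]
grip_width: 0.0931
gripper_force: 0.0
```

>>> {"op": "move_arm", "data": {
  "steps": [
    {"xyz": [0, 0, 0], "rotation": [0, 0, -0.882], "grip": -1},
    {"xyz": [0, 0, 0], "rotation": [0, 0, -0.882], "grip": -1},
    {"xyz": [0, 0, 0], "rotation": [0, 0, -0.882], "grip": -1},
    {"xyz": [0, 0, 0], "rotation": [0, 0, -0.882], "grip": -1},
    {"xyz": [0, 0, 0], "rotation": [0, 0, -0.882], "grip": -1}
  ]
}}

```text
time: 39.5
tcp_pos: [0.4333, 0.0929, 0.1959]
eef_rot: [-0.001, 0.43, 0.903, -0.001]
force: [0.0, -0.0, -0.5]
grip_width: 0.093
gripper_force: 0.0
```

>>> {"op": "move_arm", "data": {
  "steps": [
    {"xyz": [0, 0, 0], "rotation": [0, 0, -0.882], "grip": -1},
    {"xyz": [0, 0, 0], "rotation": [0, 0, -0.882], "grip": -1},
    {"xyz": [0, 0, 0], "rotation": [0, 0, -0.882], "grip": -1},
    {"xyz": [0, 0, 0], "rotation": [0, 0, -0.882], "grip": -1},
    {"xyz": [0, 0, 0], "rotation": [0, 0, -0.882], "grip": -1}
  ]
}}

```text
time: 40.0
tcp_pos: [0.4333, 0.093, 0.196]
eef_rot: [-0.001, 0.286, 0.958, -0.0]
force: [-0.7, -0.6, -0.0]
grip_width: 0.093
gripper_force: 0.0
```

>>> {"op": "move_arm", "data": {
  "steps": [
    {"xyz": [0, 0, 0], "rotation": [0, 0, -0.882], "grip": -1},
    {"xyz": [0, 0, 0], "rotation": [0, 0, -0.882], "grip": -1},
    {"xyz": [0, 0, 0], "rotation": [0, 0, -0.882], "grip": -1},
    {"xyz": [0, 0, 0], "rotation": [0, 0, -0.882], "grip": -1},
    {"xyz": [0, 0, 0], "rotation": [0, 0, -0.882], "grip": -1}
  ]
}}

```text
time: 40.5
tcp_pos: [0.4334, 0.0929, 0.1959]
eef_rot: [-0.001, 0.136, 0.991, -0.0]
force: [0.9, -0.3, -0.1]
grip_width: 0.093
gripper_force: 0.0
```

>>> {"op": "move_arm", "data": {
  "steps": [
    {"xyz": [0, 0, 0], "rotation": [0, 0, -0.882], "grip": -1},
    {"xyz": [0, 0, 0], "rotation": [0, 0, -0.882], "grip": -1},
    {"xyz": [0, 0, 0], "rotation": [0, 0, -0.882], "grip": -1},
    {"xyz": [0, 0, 0], "rotation": [0, 0, -0.882], "grip": -1},
    {"xyz": [0, 0, 0], "rotation": [0, 0, -0.882], "grip": -1}
  ]
}}

```text
time: 41.0
tcp_pos: [0.4333, 0.0929, 0.1959]
eef_rot: [-0.001, -0.017, 1.0, 0.0]
force: [0.1, 0.2, -0.1]
grip_width: 0.093
gripper_force: 0.0
```

Run:
```python
from h import *
go((.4347,.0948,.004),182)
c=wr(zr=(-.02,.02))
```

```text
t 41.0 tcp [0.4333 0.0929 0.1959] yaw -178.01 tiltz [-0.003  0.    -1.   ] F [ 0.1  0.2 -0.1] T [ 0.11 -0.16 -0.01] w 0.093 gf 0.0
 now-frame shift/500: [-0.0039  0.0035  0.3839]  after-turn shift/500: [-0.0028  0.0036  0.3839]  rotvec/4deg: [ 0.005 -0.038 -0.002]
wrist rect (short-side dir) [ 4.55700e-01 -1.96800e-01  4.50000e-03  6.43214e+01  9.23639e+01
  1.98930e+00]
wrist rect (short-side dir) [ 4.33400e-01  9.42000e-02  9.80000e-03  6.41359e+01  9.61160e+01
 -8.80250e+01]
wrist rect (short-side dir) [ 3.002000e-01  1.004000e-01  6.000000e-03  1.427680e+01  1.193087e+02
 -2.129380e+01]
wrist rect (short-side dir) [ 2.45700e-01  2.44300e-01  1.16000e-02  3.70171e+01  8.00052e+01
 -2.55008e+01]
```

>>> {"op": "move_arm", "data": {
  "steps": [
    {"xyz": [-0.001, 0.003, 0.085], "rotation": [0, 0, 0], "grip": -1},
    {"xyz": [0, 0, 0.09], "rotation": [0, 0, 0], "grip": -1},
    {"xyz": [0, 0, 0.09], "rotation": [0, 0, 0], "grip": -1},
    {"xyz": [0, 0, 0.08], "rotation": [0, 0, 0], "grip": -1},
    {"xyz": [0, 0, 0.038], "rotation": [0, 0, 0], "grip": -1}
  ]
}}

```text
time: 41.55
tcp_pos: [0.4319, 0.0941, 0.0019]
eef_rot: [-0.003, -0.016, 1.0, -0.001]
force: [1.1, 0.5, -0.6]
grip_width: 0.0927
gripper_force: 0.0
```

>>> {"op": "move_arm", "data": {
  "steps": [
    {"xyz": [0, 0, 0], "rotation": [0, 0, 0], "grip": -1},
    {"xyz": [0, 0, 0], "rotation": [0, 0, 0], "grip": -1},
    {"xyz": [0, 0, 0], "rotation": [0, 0, 0], "grip": 1},
    {"xyz": [0, 0, 0], "rotation": [0, 0, 0], "grip": 1},
    {"xyz": [0, 0, 0], "rotation": [0, 0, 0], "grip": 1}
  ],
  "grip_force": 25
}}

```text
time: 42.05
tcp_pos: [0.4347, 0.0949, 0.0065]
eef_rot: [0.001, -0.017, 1.0, 0.0]
force: [-0.5, 1.4, 0.3]
grip_width: 0.0734
gripper_force: 0.0
```

>>> {"op": "move_arm", "data": {
  "steps": [
    {"xyz": [0, 0, 0], "rotation": [0, 0, 0], "grip": 1},
    {"xyz": [0, 0, 0], "rotation": [0, 0, 0], "grip": 1},
    {"xyz": [0, 0, 0], "rotation": [0, 0, 0], "grip": 1},
    {"xyz": [0, 0, 0], "rotation": [0, 0, 0], "grip": 1},
    {"xyz": [0, 0, 0], "rotation": [0, 0, 0], "grip": 1}
  ]
}}

```text
time: 42.55
tcp_pos: [0.4344, 0.0948, 0.0061]
eef_rot: [0.0, -0.017, 1.0, -0.0]
force: [-0.3, -0.6, 5.6]
grip_width: 0.0636
gripper_force: 25.0
```

>>> {"op": "move_arm", "data": {
  "steps": [
    {"xyz": [0, 0, -0.04], "rotation": [0, 0, 0], "grip": 1},
    {"xyz": [0, 0, -0.08], "rotation": [0, 0, 0], "grip": 1},
    {"xyz": [0, 0, -0.09], "rotation": [0, 0, 0], "grip": 1},
    {"xyz": [0, 0, -0.09], "rotation": [0, 0, 0], "grip": 1},
    {"xyz": [0, 0, -0.09], "rotation": [0, 0, 0], "grip": 1}
  ]
}}

```text
time: 43.05
tcp_pos: [0.4334, 0.0948, 0.2021]
eef_rot: [-0.001, -0.017, 1.0, 0.0]
force: [2.1, -0.4, -0.1]
grip_width: 0.0636
gripper_force: 25.0
```

Run:
```python
from h import *
go((.6238,.1165,.2),90)
c=cam("wrist");held(c)
```

```text
t 43.0 tcp [0.4334 0.0948 0.2021] yaw -178.03 tiltz [-0.001  0.    -1.   ] F [ 2.1 -0.4 -0.1] T [-0.05 -0.29  0.04] w 0.0636 gf 25.0
 now-frame shift/500: [-0.3821  0.0303  0.0037]  after-turn shift/500: [0.0434 0.3808 0.0042]  rotvec/4deg: [-1.3000e-02 -1.7000e-02  2.2993e+01]
held n 19560 z med 2.2 xmax [52.3 52.5] y [-33.6  -2.4  29.3]
 far edge x at y=0: 52.5 slope deg -0.07
```

>>> {"op": "move_arm", "data": {
  "steps": [
    {"xyz": [0, 0, 0], "rotation": [0, 0, 0.92], "grip": 1},
    {"xyz": [0, 0, 0], "rotation": [0, 0, 0.92], "grip": 1},
    {"xyz": [0, 0, 0], "rotation": [0, 0, 0.92], "grip": 1},
    {"xyz": [0, 0, 0], "rotation": [0, 0, 0.92], "grip": 1},
    {"xyz": [0, 0, 0], "rotation": [0, 0, 0.92], "grip": 1}
  ]
}}

```text
time: 43.6
tcp_pos: [0.4337, 0.0948, 0.2002]
eef_rot: [-0.0, 0.144, 0.99, -0.0]
force: [0.6, 0.6, -0.6]
grip_width: 0.0637
gripper_force: 25.0
```

>>> {"op": "move_arm", "data": {
  "steps": [
    {"xyz": [0, 0, 0], "rotation": [0, 0, 0.92], "grip": 1},
    {"xyz": [0, 0, 0], "rotation": [0, 0, 0.92], "grip": 1},
    {"xyz": [0, 0, 0], "rotation": [0, 0, 0.92], "grip": 1},
    {"xyz": [0, 0, 0], "rotation": [0, 0, 0.92], "grip": 1},
    {"xyz": [0, 0, 0], "rotation": [0, 0, 0.92], "grip": 1}
  ]
}}

```text
time: 44.1
tcp_pos: [0.4336, 0.0948, 0.2001]
eef_rot: [-0.0, 0.301, 0.954, -0.0]
force: [0.7, 0.8, -0.1]
grip_width: 0.0637
gripper_force: 25.0
```

>>> {"op": "move_arm", "data": {
  "steps": [
    {"xyz": [0, 0, 0], "rotation": [0, 0, 0.92], "grip": 1},
    {"xyz": [0, 0, 0], "rotation": [0, 0, 0.92], "grip": 1},
    {"xyz": [0, 0, 0], "rotation": [0, 0, 0.92], "grip": 1},
    {"xyz": [0, 0, 0], "rotation": [0, 0, 0.92], "grip": 1},
    {"xyz": [0, 0, 0], "rotation": [0, 0, 0.92], "grip": 1}
  ]
}}

```text
time: 44.6
tcp_pos: [0.4336, 0.0949, 0.2001]
eef_rot: [-0.0, 0.449, 0.893, -0.0]
force: [-0.1, -0.1, -0.2]
grip_width: 0.0632
gripper_force: 25.0
```

>>> {"op": "move_arm", "data": {
  "steps": [
    {"xyz": [0, 0, 0], "rotation": [0, 0, 0.92], "grip": 1},
    {"xyz": [0, 0, 0], "rotation": [0, 0, 0.92], "grip": 1},
    {"xyz": [0, 0, 0], "rotation": [0, 0, 0.92], "grip": 1},
    {"xyz": [0, 0, 0], "rotation": [0, 0, 0.92], "grip": 1},
    {"xyz": [0, 0, 0], "rotation": [0, 0, 0.92], "grip": 1}
  ]
}}

```text
time: 45.1
tcp_pos: [0.4336, 0.0948, 0.2001]
eef_rot: [-0.0, 0.586, 0.81, -0.0]
force: [0.1, 0.6, -0.1]
grip_width: 0.0636
gripper_force: 25.0
```

>>> {"op": "move_arm", "data": {
  "steps": [
    {"xyz": [0, 0, 0], "rotation": [0, 0, 0.92], "grip": 1},
    {"xyz": [0, 0, 0], "rotation": [0, 0, 0.92], "grip": 1},
    {"xyz": [0, 0, 0], "rotation": [0, 0, 0.92], "grip": 1},
    {"xyz": [0, 0, 0], "rotation": [0, 0, 0.92], "grip": 1},
    {"xyz": [0, 0, 0], "rotation": [0, 0, 0.92], "grip": 1}
  ]
}}

```text
time: 45.6
tcp_pos: [0.4336, 0.0949, 0.2001]
eef_rot: [-0.0, 0.708, 0.706, -0.0]
force: [1.1, -0.5, -1.1]
grip_width: 0.0638
gripper_force: 25.0
```

>>> {"op": "move_arm", "data": {
  "steps": [
    {"xyz": [0.0087, 0.0762, 0], "rotation": [0, 0, 0], "grip": 1},
    {"xyz": [0.0087, 0.0762, 0], "rotation": [0, 0, 0], "grip": 1},
    {"xyz": [0.0087, 0.0762, 0], "rotation": [0, 0, 0], "grip": 1},
    {"xyz": [0.0087, 0.0762, 0], "rotation": [0, 0, 0], "grip": 1},
    {"xyz": [0.0087, 0.0762, 0], "rotation": [0, 0, 0], "grip": 1}
  ]
}}

```text
time: 46.1
tcp_pos: [0.6257, 0.1165, 0.1997]
eef_rot: [-0.0, 0.707, 0.707, -0.001]
force: [0.6, 0.7, 0.0]
grip_width: 0.0638
gripper_force: 25.0
```

>>> {"op": "move_arm", "data": {
  "steps": [
    {"xyz": [0, 0, 0.07], "rotation": [0, 0, 0], "grip": 1},
    {"xyz": [0, 0, 0.07], "rotation": [0, 0, 0], "grip": 1},
    {"xyz": [0, 0, 0.01], "rotation": [0, 0, 0], "grip": 1},
    {"xyz": [0, 0, 0], "rotation": [0, 0, 0], "grip": 1},
    {"xyz": [0, 0, 0], "rotation": [0, 0, 0], "grip": 1}
  ]
}}

```text
time: 46.6
tcp_pos: [0.6256, 0.1171, 0.1273]
eef_rot: [0.001, 0.707, 0.707, 0.001]
force: [0.1, -0.8, -1.3]
grip_width: 0.0635
gripper_force: 25.0
```

>>> {"op": "move_arm", "data": {
  "steps": [
    {"xyz": [0, 0, 0], "rotation": [0, 0, 0], "grip": 1},
    {"xyz": [0, 0, 0], "rotation": [0, 0, 0], "grip": 1},
    {"xyz": [0, 0, 0], "rotation": [0, 0, 0], "grip": 1},
    {"xyz": [0, 0, 0], "rotation": [0, 0, 0], "grip": 1},
    {"xyz": [0, 0, 0], "rotation": [0, 0, 0], "grip": 1}
  ]
}}

```text
time: 47.1
tcp_pos: [0.6247, 0.1164, 0.126]
eef_rot: [0.0, 0.708, 0.707, 0.0]
force: [-0.2, 0.0, -0.7]
grip_width: 0.0635
gripper_force: 25.0
```

Run:
```python
from h import *
go((.6238,.1165,.0725),90)
c=cam("wrist");held(c);go((.6238,.1165,.0725),90)
hsv=cv2.cvtColor(c["image"],cv2.COLOR_RGB2HSV)
for r in rects(c,hsv[...,1]>60,(.059,.070),amin=200): print("pile part",np.round(r,4))
```

```text
t 47.1 tcp [0.6247 0.1164 0.126 ] yaw 89.93 tiltz [ 0.  0. -1.] F [-0.2  0.  -0.7] T [-0.05 -0.07  0.01] w 0.0635 gf 25.0
 now-frame shift/500: [ 1.000e-04 -1.900e-03  1.069e-01]  after-turn shift/500: [ 1.000e-04 -1.900e-03  1.069e-01]  rotvec/4deg: [ 0.006 -0.001 -0.016]
held n 19622 z med -3.6 xmax [48.7 48.8] y [-31.4  -0.2  31.5]
 far edge x at y=0: 48.9 slope deg -0.08
t 47.1 tcp [0.6247 0.1165 0.1258] yaw 89.94 tiltz [ 0.  0. -1.] F [ 0.  -0.4 -0.7] T [ 0.   -0.06  0.01] w 0.0635 gf 25.0
 now-frame shift/500: [ 1.000e-04 -1.800e-03  1.067e-01]  after-turn shift/500: [ 1.000e-04 -1.800e-03  1.067e-01]  rotvec/4deg: [ 0.003 -0.    -0.014]
pile part [6.23900e-01 1.61200e-01 6.37000e-02 8.23750e+00 6.36498e+01 8.99667e+01]
pile part [ 0.7976  0.2574  0.0642 14.1417 16.3506 -0.0395]
```

>>> {"op": "move_arm", "data": {
  "steps": [
    {"xyz": [0, -0.0014, 0.02], "rotation": [0, 0, 0], "grip": 1},
    {"xyz": [0, 0, 0.04], "rotation": [0, 0, 0], "grip": 1},
    {"xyz": [0, 0, 0.03], "rotation": [0, 0, 0], "grip": 1},
    {"xyz": [0, 0, 0.012], "rotation": [0, 0, 0], "grip": 1},
    {"xyz": [0, 0, 0], "rotation": [0, 0, 0], "grip": 1}
  ]
}}

```text
time: 47.65
tcp_pos: [0.6233, 0.1164, 0.0735]
eef_rot: [-0.001, 0.707, 0.707, -0.001]
force: [-0.7, 1.2, -0.5]
grip_width: 0.0635
gripper_force: 25.0
```

>>> {"op": "move_arm", "data": {
  "steps": [
    {"xyz": [0, 0, 0], "rotation": [0, 0, 0], "grip": 1},
    {"xyz": [0, 0, 0], "rotation": [0, 0, 0], "grip": 1},
    {"xyz": [0, 0, 0], "rotation": [0, 0, 0], "grip": 1},
    {"xyz": [0, 0, 0], "rotation": [0, 0, 0], "grip": 1},
    {"xyz": [0, 0, 0], "rotation": [0, 0, 0], "grip": 1}
  ]
}}

```text
time: 48.15
tcp_pos: [0.6241, 0.1165, 0.0749]
eef_rot: [0.0, 0.707, 0.707, 0.0]
force: [0.3, 1.1, -0.2]
grip_width: 0.0634
gripper_force: 25.0
```

>>> {"op": "move_arm", "data": {
  "steps": [
    {"xyz": [0, 0, 0.002], "rotation": [0, 0, 0], "grip": 1},
    {"xyz": [0, 0, 0.002], "rotation": [0, 0, 0], "grip": 1},
    {"xyz": [0, 0, 0], "rotation": [0, 0, 0], "grip": 1},
    {"xyz": [0, 0, 0], "rotation": [0, 0, 0], "grip": 1},
    {"xyz": [0, 0, 0], "rotation": [0, 0, 0], "grip": 0.2}
  ]
}}

```text
time: 48.65
tcp_pos: [0.624, 0.1165, 0.0727]
eef_rot: [-0.0, 0.707, 0.707, 0.0]
force: [0.5, 0.5, -0.5]
grip_width: 0.0637
gripper_force: 25.0
```

>>> {"op": "move_arm", "data": {
  "steps": [
    {"xyz": [0, 0, 0], "rotation": [0, 0, 0], "grip": -0.2},
    {"xyz": [0, 0, 0], "rotation": [0, 0, 0], "grip": -1},
    {"xyz": [0, 0, 0], "rotation": [0, 0, 0], "grip": -1},
    {"xyz": [0, 0, 0], "rotation": [0, 0, 0], "grip": -1},
    {"xyz": [0, 0, -0.02], "rotation": [0, 0, 0], "grip": -1}
  ]
}}

```text
time: 49.15
tcp_pos: [0.6229, 0.1161, 0.0818]
eef_rot: [-0.001, 0.707, 0.707, -0.001]
force: [0.4, -0.1, -0.5]
grip_width: 0.09
gripper_force: 0.0
```

>>> {"op": "move_arm", "data": {
  "steps": [
    {"xyz": [0, 0, -0.08], "rotation": [0, 0, 0], "grip": -1},
    {"xyz": [0, 0, -0.08], "rotation": [0, 0, 0], "grip": -1},
    {"xyz": [0, 0, -0.08], "rotation": [0, 0, 0], "grip": -1},
    {"xyz": [0, 0, -0.03], "rotation": [0, 0, 0], "grip": -1},
    {"xyz": [0, 0, 0], "rotation": [0, 0, 0], "grip": -1}
  ]
}}

```text
time: 49.65
tcp_pos: [0.6257, 0.1174, 0.2219]
eef_rot: [0.002, 0.707, 0.707, 0.003]
force: [-0.4, 0.1, 0.4]
grip_width: 0.0927
gripper_force: 0.0
```

>>> {"op": "move_arm", "data": {
  "steps": [
    {"xyz": [0, 0, 0], "rotation": [0, 0, 0], "grip": -1},
    {"xyz": [0, 0, 0], "rotation": [0, 0, 0], "grip": -1},
    {"xyz": [0, 0, 0], "rotation": [0, 0, 0], "grip": -1},
    {"xyz": [0, 0, 0], "rotation": [0, 0, 0], "grip": -1},
    {"xyz": [0, 0, 0], "rotation": [0, 0, 0], "grip": -1}
  ]
}}

```text
time: 50.15
tcp_pos: [0.6237, 0.1164, 0.2169]
eef_rot: [-0.0, 0.707, 0.707, -0.001]
force: [0.1, -0.3, -0.3]
grip_width: 0.0931
gripper_force: 0.0
```

Run:
```python
from h import *
go((.624,.229,.058),90)
c=wr("w7",zr=(.05,.09),amin=300)
P=cloud(c)
for r in rects(c,np.ones(P.shape[:2],bool),(.072,.084),P,200): print("z~.079",np.round(r,4))
```

```text
t 50.1 tcp [0.6237 0.1164 0.2169] yaw 89.95 tiltz [-0.001 -0.    -1.   ] F [ 0.1 -0.3 -0.3] T [-0.03 -0.06  0.01] w 0.0931 gf 0.0
 now-frame shift/500: [0.2252 0.0008 0.3179]  after-turn shift/500: [0.2251 0.0006 0.3179]  rotvec/4deg: [-0.019  0.002 -0.013]
wrist rect (short-side dir) [ 9.27500e-01  6.70000e-02  5.43000e-02  1.05179e+01  8.30644e+01
 -5.52600e-01]
wrist rect (short-side dir) [ 6.23900e-01  1.18800e-01  7.58000e-02  6.35116e+01  9.65479e+01
 -1.74000e-02]
wrist rect (short-side dir) [ 8.546000e-01  1.007000e-01  5.690000e-02  9.878620e+01  1.594435e+02
 -2.720000e-01]
wrist rect (short-side dir) [8.32000e-01 2.71000e-01 6.75000e-02 4.64059e+01 9.33068e+01 8.99542e+01]
z~.079 [ 6.23900e-01  1.17900e-01  7.58000e-02  6.35771e+01  9.49312e+01
 -6.55000e-02]
z~.079 [ 0.6243  0.2281  0.0763 13.6119 20.7375 -0.0422]
z~.079 [ 0.7952  0.2697  0.077  12.8153 43.2216 10.997 ]
```

View pics/w7.png

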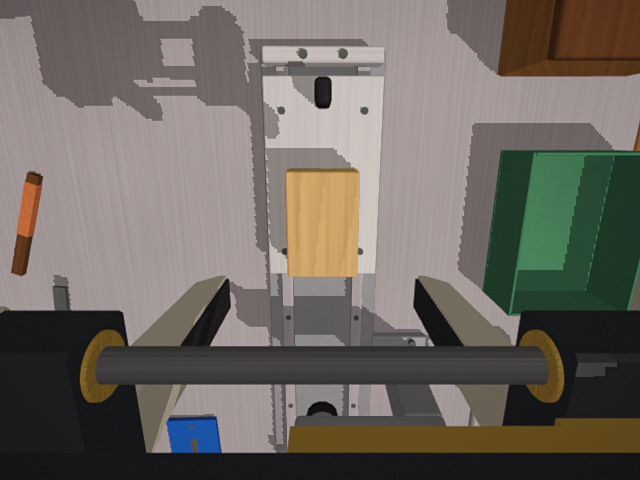

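>>> {"op": "move_arm", "data": {
  "steps": [
    {"xyz": [0.0447, 0, 0], "rotation": [0, 0, 0], "grip": -0.4},
    {"xyz": [0.0447, 0, 0], "rotation": [0, 0, 0], "grip": -0.4},
    {"xyz": [0.0447, 0, 0], "rotation": [0, 0, 0], "grip": -0.4},
    {"xyz": [0.0447, 0, 0], "rotation": [0, 0, 0], "grip": -0.4},
    {"xyz": [0.0447, 0, 0], "rotation": [0, 0, 0], "grip": -0.4}
  ]
}}

```text
time: 50.7
tcp_pos: [0.624, 0.2291, 0.2175]
eef_rot: [-0.0, 0.707, 0.707, -0.0]
force: [-0.3, 0.2, -0.9]
grip_width: 0.0654
gripper_force: 0.0
```

>>> {"op": "move_arm", "data": {
  "steps": [
    {"xyz": [0, 0, 0.08], "rotation": [0, 0, 0], "grip": -0.4},
    {"xyz": [0, 0, 0.08], "rotation": [0, 0, 0], "grip": -0.4},
    {"xyz": [0, 0, 0.08], "rotation": [0, 0, 0], "grip": -0.4},
    {"xyz": [0, 0, 0.07], "rotation": [0, 0, 0], "grip": -0.4},
    {"xyz": [0, 0, 0.02], "rotation": [0, 0, 0], "grip": -0.4}
  ]
}}

```text
time: 51.2
tcp_pos: [0.6213, 0.2266, 0.0482]
eef_rot: [-0.001, 0.707, 0.707, -0.004]
force: [-0.2, -0.8, -0.1]
grip_width: 0.0652
gripper_force: 0.0
```

>>> {"op": "move_arm", "data": {
  "steps": [
    {"xyz": [0, 0, 0], "rotation": [0, 0, 0], "grip": -0.4},
    {"xyz": [0, 0, 0], "rotation": [0, 0, 0], "grip": -0.4},
    {"xyz": [0, 0, 0], "rotation": [0, 0, 0], "grip": -0.4},
    {"xyz": [0, 0, 0], "rotation": [0, 0, 0], "grip": -0.4},
    {"xyz": [0, 0, 0], "rotation": [0, 0, 0], "grip": -0.4}
  ]
}}

```text
time: 51.7
tcp_pos: [0.6248, 0.2285, 0.054]
eef_rot: [0.0, 0.708, 0.707, 0.001]
force: [-0.0, 1.2, -0.3]
grip_width: 0.065
gripper_force: 0.0
```

Run:
```python
from h import *
go((.6243,.228,.05),90)
```

```text
t 51.7 tcp [0.6248 0.2285 0.054 ] yaw 89.93 tiltz [ 0.002  0.001 -1.   ] F [-0.   1.2 -0.3] T [-0.07 -0.08  0.01] w 0.065 gf 0.0
 now-frame shift/500: [-0.001  -0.0009  0.0081]  after-turn shift/500: [-0.001  -0.0009  0.0081]  rotvec/4deg: [ 0.03  -0.011 -0.017]
```

>>> {"op": "move_arm", "data": {
  "steps": [
    {"xyz": [0, 0, 0.006], "rotation": [0, 0, 0], "grip": 1},
    {"xyz": [0, 0, 0], "rotation": [0, 0, 0], "grip": 1},
    {"xyz": [0, 0, 0], "rotation": [0, 0, 0], "grip": 1},
    {"xyz": [0, 0, 0], "rotation": [0, 0, 0], "grip": 1},
    {"xyz": [0, 0, 0], "rotation": [0, 0, 0], "grip": 1}
  ],
  "grip_force": 25
}}

```text
time: 52.2
tcp_pos: [0.6241, 0.2283, 0.0497]
eef_rot: [-0.0, 0.707, 0.707, 0.0]
force: [0.0, 0.1, 0.6]
grip_width: 0.0297
gripper_force: 0.0
```

>>> {"op": "move_arm", "data": {
  "steps": [
    {"xyz": [0, 0, 0], "rotation": [0, 0, 0], "grip": 1},
    {"xyz": [0, 0, 0], "rotation": [0, 0, 0], "grip": 1},
    {"xyz": [0, 0, 0], "rotation": [0, 0, 0], "grip": 1},
    {"xyz": [0, 0, 0], "rotation": [0, 0, 0], "grip": 1},
    {"xyz": [0, 0, 0], "rotation": [0, 0, 0], "grip": 1}
  ]
}}

```text
time: 52.7
tcp_pos: [0.6246, 0.2283, 0.0497]
eef_rot: [0.0, 0.708, 0.707, 0.0]
force: [2.2, -0.5, -1.1]
grip_width: 0.0139
gripper_force: 25.0
```

Run:
```python
from h import *
go((.6243,.228,.05),90)
```

```text
t 52.7 tcp [0.6246 0.2283 0.0497] yaw 89.93 tiltz [ 0.001  0.    -1.   ] F [ 2.2 -0.5 -1.1] T [-0.01 -0.42 -0.05] w 0.0139 gf 25.0
 now-frame shift/500: [-0.0006 -0.0005 -0.0006]  after-turn shift/500: [-0.0006 -0.0005 -0.0006]  rotvec/4deg: [ 0.013 -0.005 -0.018]
```

Gripped. Slide gently.

>>> {"op": "move_arm", "data": {
  "steps": [
    {"xyz": [-0.004, 0, 0], "rotation": [0, 0, 0], "grip": 1},
    {"xyz": [-0.006, 0, 0], "rotation": [0, 0, 0], "grip": 1},
    {"xyz": [-0.008, 0, 0], "rotation": [0, 0, 0], "grip": 1},
    {"xyz": [-0.01, 0, 0], "rotation": [0, 0, 0], "grip": 1},
    {"xyz": [-0.012, 0, 0], "rotation": [0, 0, 0], "grip": 1}
  ]
}}

```text
time: 53.2
tcp_pos: [0.6245, 0.2103, 0.0498]
eef_rot: [-0.001, 0.707, 0.707, 0.002]
force: [3.0, 1.1, -1.8]
grip_width: 0.0137
gripper_force: 25.0
```

>>> {"op": "move_arm", "data": {
  "steps": [
    {"xyz": [-0.014, 0, 0], "rotation": [0, 0, 0], "grip": 1},
    {"xyz": [-0.016, 0, 0], "rotation": [0, 0, 0], "grip": 1},
    {"xyz": [-0.016, 0, 0], "rotation": [0, 0, 0], "grip": 1},
    {"xyz": [-0.016, 0, 0], "rotation": [0, 0, 0], "grip": 1},
    {"xyz": [-0.016, 0, 0], "rotation": [0, 0, 0], "grip": 1}
  ]
}}

```text
time: 53.7
tcp_pos: [0.6244, 0.1683, 0.0498]
eef_rot: [0.0, 0.708, 0.707, 0.0]
force: [4.2, 1.7, -2.7]
grip_width: 0.0139
gripper_force: 25.0
```

>>> {"op": "move_arm", "data": {
  "steps": [
    {"xyz": [-0.016, 0, 0], "rotation": [0, 0, 0], "grip": 1},
    {"xyz": [-0.016, 0, 0], "rotation": [0, 0, 0], "grip": 1},
    {"xyz": [-0.016, 0, 0], "rotation": [0, 0, 0], "grip": 1},
    {"xyz": [-0.016, 0, 0], "rotation": [0, 0, 0], "grip": 1},
    {"xyz": [-0.016, 0, 0], "rotation": [0, 0, 0], "grip": 1}
  ]
}}

```text
time: 54.2
tcp_pos: [0.6242, 0.1287, 0.0498]
eef_rot: [0.0, 0.707, 0.707, 0.0]
force: [4.4, 0.7, -4.0]
grip_width: 0.0136
gripper_force: 25.0
```

Run:
```python
from h import *
go((.6243,.0483,.0497),90)
```

```text
t 54.2 tcp [0.6242 0.1287 0.0498] yaw 89.94 tiltz [ 0.001  0.    -1.   ] F [ 4.4  0.7 -4. ] T [ 0.66 -1.02 -0.05] w 0.0136 gf 25.0
 now-frame shift/500: [-1.608e-01  4.000e-04  1.000e-04]  after-turn shift/500: [-0.1608  0.0002  0.0002]  rotvec/4deg: [ 0.008 -0.004 -0.015]
```

>>> {"op": "move_arm", "data": {
  "steps": [
    {"xyz": [-0.016, 0, 0], "rotation": [0, 0, 0], "grip": 1},
    {"xyz": [-0.016, 0, 0], "rotation": [0, 0, 0], "grip": 1},
    {"xyz": [-0.016, 0, 0], "rotation": [0, 0, 0], "grip": 1},
    {"xyz": [-0.016, 0, 0], "rotation": [0, 0, 0], "grip": 1},
    {"xyz": [-0.016, 0, 0], "rotation": [0, 0, 0], "grip": 1}
  ]
}}

```text
time: 54.7
tcp_pos: [0.6241, 0.0887, 0.0498]
eef_rot: [0.0, 0.707, 0.707, 0.0]
force: [4.7, 2.8, -3.4]
grip_width: 0.014
gripper_force: 25.0
```

>>> {"op": "move_arm", "data": {
  "steps": [
    {"xyz": [-0.016, 0, 0], "rotation": [0, 0, 0], "grip": 1},
    {"xyz": [-0.016, 0, 0], "rotation": [0, 0, 0], "grip": 1},
    {"xyz": [-0.014, 0, 0], "rotation": [0, 0, 0], "grip": 1},
    {"xyz": [-0.012, 0, 0], "rotation": [0, 0, 0], "grip": 1},
    {"xyz": [-0.008, 0, 0], "rotation": [0, 0, 0], "grip": 1}
  ]
}}

```text
time: 55.2
tcp_pos: [0.624, 0.0571, 0.0497]
eef_rot: [-0.001, 0.708, 0.707, 0.001]
force: [5.2, 6.0, -5.0]
grip_width: 0.014
gripper_force: 25.0
```

>>> {"op": "move_arm", "data": {
  "steps": [
    {"xyz": [-0.006, 0, 0], "rotation": [0, 0, 0], "grip": 1},
    {"xyz": [-0.004, 0, 0], "rotation": [0, 0, 0], "grip": 1},
    {"xyz": [0, 0, 0], "rotation": [0, 0, 0], "grip": 1},
    {"xyz": [0, 0, 0], "rotation": [0, 0, 0], "grip": 1},
    {"xyz": [0, 0, 0], "rotation": [0, 0, 0], "grip": 1}
  ]
}}

```text
time: 55.7
tcp_pos: [0.624, 0.0568, 0.0498]
eef_rot: [-0.002, 0.706, 0.708, 0.003]
force: [6.6, 7.6, -5.2]
grip_width: 0.0137
gripper_force: 25.0
```

Run:
```python
from h import *
go((.6243,.0483,.0497),90)
c=cam("top");save(c,"t2");P=cloud(c)
K=c["image"][150:250,180:420];cv2.imwrite("pics/t2c.png",cv2.resize(K[:,:,::-1],None,fx=3,fy=3,interpolation=cv2.INTER_CUBIC))
```

```text
t 55.7 tcp [0.624  0.0568 0.0498] yaw 90.14 tiltz [ 0.001  0.007 -1.   ] F [ 6.6  7.6 -5.2] T [ 1.6  -1.21 -0.2 ] w 0.0137 gf 25.0
 now-frame shift/500: [-0.017   0.0006  0.0001]  after-turn shift/500: [-0.017   0.0006  0.0002]  rotvec/4deg: [ 0.019 -0.106  0.035]
```

View pics/t2c.png

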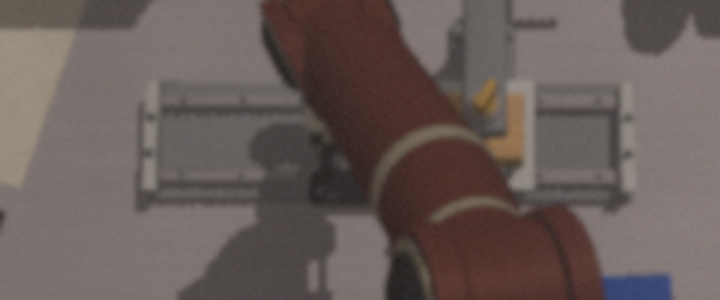

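Run:
```python
from h import *
c=cam("scene");K=c["image"][180:400,230:530];cv2.imwrite("pics/s2.png",cv2.resize(K[:,:,::-1],None,fx=2.5,fy=2.5,interpolation=cv2.INTER_CUBIC))
```

```text
(no output)
```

View pics/s2.png

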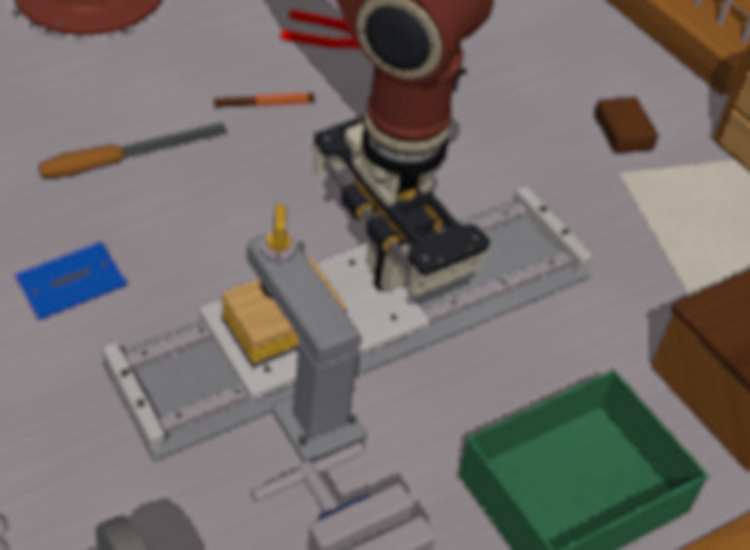

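>>> {"op": "move_arm", "data": {
  "steps": [
    {"xyz": [-0.003, 0, 0], "rotation": [0, 0, 0], "grip": 1},
    {"xyz": [-0.003, 0, 0], "rotation": [0, 0, 0], "grip": 1},
    {"xyz": [0, 0, 0], "rotation": [0, 0, 0], "grip": 1},
    {"xyz": [0, 0, 0], "rotation": [0, 0, 0], "grip": 1},
    {"xyz": [0, 0, 0], "rotation": [0, 0, 0], "grip": 1}
  ]
}}

```text
time: 56.3
tcp_pos: [0.6239, 0.0479, 0.0498]
eef_rot: [0.0, 0.707, 0.707, -0.0]
force: [4.5, 1.0, -3.2]
grip_width: 0.0138
gripper_force: 25.0
```

Run:
```python
from h import *
go((.6243,.0483,.0497),90)
```

```text
t 56.3 tcp [0.6239 0.0479 0.0498] yaw 89.95 tiltz [ 0.    -0.001 -1.   ] F [ 4.5  1.  -3.2] T [ 0.52 -1.1  -0.11] w 0.0138 gf 25.0
 now-frame shift/500: [0.0008 0.0007 0.0002]  after-turn shift/500: [0.0008 0.0007 0.0002]  rotvec/4deg: [ 0.     0.007 -0.012]
```

>>> {"op": "move_arm", "data": {
  "steps": [
    {"xyz": [0, 0, 0], "rotation": [0, 0, 0], "grip": 0.5},
    {"xyz": [0, 0, 0], "rotation": [0, 0, 0], "grip": 0},
    {"xyz": [0, 0, 0], "rotation": [0, 0, 0], "grip": 0},
    {"xyz": [0, 0, 0], "rotation": [0, 0, 0], "grip": 0},
    {"xyz": [0, 0, 0], "rotation": [0, 0, 0], "grip": 0}
  ]
}}

```text
time: 56.8
tcp_pos: [0.6233, 0.048, 0.0496]
eef_rot: [-0.0, 0.707, 0.707, -0.001]
force: [-0.1, -0.0, -0.7]
grip_width: 0.045
gripper_force: 0.0
```

>>> {"op": "move_arm", "data": {
  "steps": [
    {"xyz": [0, 0, -0.05], "rotation": [0, 0, 0], "grip": 0},
    {"xyz": [0, 0, -0.08], "rotation": [0, 0, 0], "grip": 0},
    {"xyz": [0, 0, -0.09], "rotation": [0, 0, 0], "grip": 0},
    {"xyz": [0, 0, -0.09], "rotation": [0, 0, 0], "grip": 0},
    {"xyz": [0, 0, -0.09], "rotation": [0, 0, 0], "grip": 0}
  ]
}}

```text
time: 57.3
tcp_pos: [0.6233, 0.0481, 0.2515]
eef_rot: [-0.0, 0.707, 0.707, -0.0]
force: [0.5, -0.5, 0.2]
grip_width: 0.0458
gripper_force: 0.0
```

>>> {"op": "move_arm", "data": {
  "steps": [
    {"xyz": [-0.06, 0, -0.05], "rotation": [0, 0, 0], "grip": 0},
    {"xyz": [-0.09, 0, 0], "rotation": [0, 0, 0], "grip": 0},
    {"xyz": [-0.09, 0, 0], "rotation": [0, 0, 0], "grip": 0},
    {"xyz": [-0.09, 0, 0], "rotation": [0, 0, 0], "grip": 0},
    {"xyz": [-0.09, 0, 0], "rotation": [0, 0, 0], "grip": 0}
  ]
}}

```text
time: 57.8
tcp_pos: [0.623, -0.1635, 0.2748]
eef_rot: [-0.0, 0.707, 0.707, -0.0]
force: [0.4, 0.3, 0.4]
grip_width: 0.0465
gripper_force: 0.0
```

>>> {"op": "move_arm", "data": {
  "steps": [
    {"xyz": [0, 0, 0], "rotation": [0, 0, 0], "grip": 0},
    {"xyz": [0, 0, 0], "rotation": [0, 0, 0], "grip": 0},
    {"xyz": [0, 0, 0], "rotation": [0, 0, 0], "grip": 0},
    {"xyz": [0, 0, 0], "rotation": [0, 0, 0], "grip": 0},
    {"xyz": [0, 0, 0], "rotation": [0, 0, 0], "grip": 0}
  ]
}}

```text
time: 58.3
tcp_pos: [0.6239, -0.1599, 0.2749]
eef_rot: [-0.0, 0.706, 0.708, 0.0]
force: [0.0, 0.1, 0.5]
grip_width: 0.0465
gripper_force: 0.0
```

Run:
```python
from h import *
go((.6243,-.0635,.25),90)
c=cam("wrist");save(c,"w8");P=cloud(c)
hsv=cv2.cvtColor(c["image"],cv2.COLOR_RGB2HSV);S=hsv[...,1]
for r in rects(c,S>60,(.181,.2),P,100): print("head",np.round(r,4))
for r in rects(c,S>60,(.05,.09),P,300): print("pack",np.round(r,4))
for r in rects(c,np.ones_like(S,bool),(.072,.084),P,200): print("z~.079",np.round(r,4))
for r in rects(c,np.ones_like(S,bool),(.03,.043),P,1500): print("carrier",np.round(r,4))
m=(P[...,2]>.168)&(P[...,2]<.2)&(abs(P[...,0]-.624)<.05)&(abs(P[...,1]+.063)<.05)&(S>60)
print(m.sum(),np.nanmean(P[m],0),np.percentile(P[m],[1,99],axis=0))
print(manip.landmark_of("wrist","head"))
```

```text
t 58.3 tcp [ 0.6239 -0.1599  0.2749] yaw 90.11 tiltz [ 0.     0.001 -1.   ] F [0.  0.1 0.5] T [-0.04 -0.09  0.02] w 0.0465 gf 0.0
 now-frame shift/500: [0.1927 0.0012 0.0499]  after-turn shift/500: [0.1928 0.0009 0.0498]  rotvec/4deg: [ 0.003 -0.008  0.027]
head [ 0.6235 -0.0638  0.1914 10.4877 27.5029 60.5261]
pack [  0.8347  -0.1166   0.0748  34.3668  52.54   -12.623 ]
pack [ 6.189000e-01 -4.870000e-02  7.550000e-02  7.047700e+01  1.222932e+02
  1.374000e-01]
pack [ 8.664000e-01  3.010000e-02  5.670000e-02  2.256840e+01  1.200287e+02
 -8.987230e+01]
z~.079 [ 8.11400e-01 -1.19900e-01  7.39000e-02  6.58649e+01  9.80689e+01
 -1.16960e+00]
z~.079 [ 6.15500e-01 -3.49000e-02  7.59000e-02  6.36240e+01  9.42633e+01
  1.29200e-01]
carrier [ 6.234000e-01 -3.730000e-02  3.500000e-02  1.094551e+02  1.711497e+02
 -1.672000e-01]
716 [ 0.62327617 -0.06392448  0.19030548] [[ 0.61094219 -0.07290461  0.17137931]
 [ 0.63588223 -0.0547867   0.19325393]]
[{'centre': [108.2, 323.3], 'score': 0.9}]
```

View pics/w8.png

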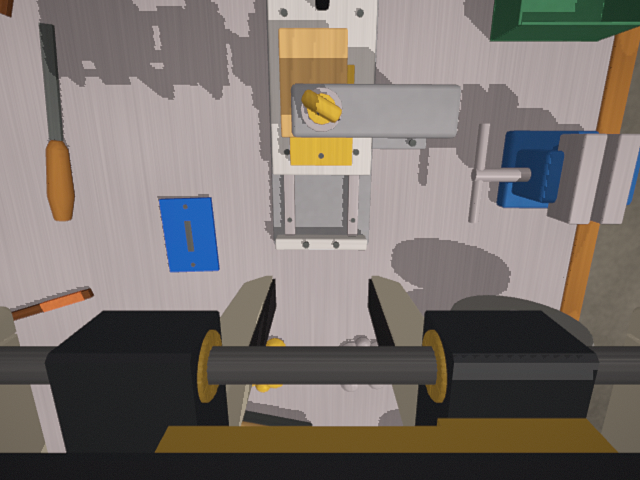

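>>> {"op": "move_arm", "data": {
  "steps": [
    {"xyz": [0.083, 0, 0], "rotation": [0, 0, 0], "grip": 0},
    {"xyz": [0.083, 0, 0], "rotation": [0, 0, 0], "grip": 0},
    {"xyz": [0.083, 0, 0], "rotation": [0, 0, 0], "grip": 0},
    {"xyz": [0.083, 0, 0], "rotation": [0, 0, 0], "grip": 0},
    {"xyz": [0.084, 0, 0], "rotation": [0, 0, 0], "grip": 0}
  ]
}}

```text
time: 58.9
tcp_pos: [0.6237, 0.0481, 0.2749]
eef_rot: [0.0, 0.707, 0.707, 0.0]
force: [0.0, -0.7, 0.1]
grip_width: 0.0466
gripper_force: 0.0
```

>>> {"op": "move_arm", "data": {
  "steps": [
    {"xyz": [0, 0, 0], "rotation": [0, 0, 0], "grip": -0.2},
    {"xyz": [0, 0, 0.08], "rotation": [0, 0, 0], "grip": -0.2},
    {"xyz": [0, 0, 0.08], "rotation": [0, 0, 0], "grip": -0.2},
    {"xyz": [0, 0, 0.08], "rotation": [0, 0, 0], "grip": -0.2},
    {"xyz": [0, 0, 0.04], "rotation": [0, 0, 0], "grip": -0.2}
  ]
}}

```text
time: 59.4
tcp_pos: [0.6217, 0.0453, 0.131]
eef_rot: [-0.002, 0.707, 0.707, -0.003]
force: [-0.5, -0.5, 0.9]
grip_width: 0.0558
gripper_force: 0.0
```

>>> {"op": "move_arm", "data": {
  "steps": [
    {"xyz": [0, 0, 0], "rotation": [0, 0, 0], "grip": -0.2},
    {"xyz": [0, 0, 0], "rotation": [0, 0, 0], "grip": -0.2},
    {"xyz": [0, 0, 0], "rotation": [0, 0, 0], "grip": -0.2},
    {"xyz": [0, 0, 0], "rotation": [0, 0, 0], "grip": -0.2},
    {"xyz": [0, 0, 0], "rotation": [0, 0, 0], "grip": -0.2}
  ]
}}

```text
time: 59.9
tcp_pos: [0.6246, 0.0464, 0.136]
eef_rot: [0.001, 0.707, 0.707, 0.001]
force: [-0.2, -0.8, -0.9]
grip_width: 0.0558
gripper_force: 0.0
```

Run:
```python
from h import *
go((.6240,.0483,.0497),90)
```

```text
t 59.9 tcp [0.6246 0.0464 0.136 ] yaw 89.94 tiltz [ 0.002  0.    -1.   ] F [-0.2 -0.8 -0.9] T [-0.05 -0.12 -0.03] w 0.0558 gf 0.0
 now-frame shift/500: [ 0.0038 -0.0016  0.1727]  after-turn shift/500: [ 0.0039 -0.0012  0.1727]  rotvec/4deg: [ 0.035 -0.003 -0.016]
```

>>> {"op": "move_arm", "data": {
  "steps": [
    {"xyz": [0.003, 0, 0.05], "rotation": [0, 0, 0], "grip": -0.2},
    {"xyz": [0, 0, 0.06], "rotation": [0, 0, 0], "grip": -0.2},
    {"xyz": [0, 0, 0.05], "rotation": [0, 0, 0], "grip": -0.2},
    {"xyz": [0, 0, 0.012], "rotation": [0, 0, 0], "grip": -0.2},
    {"xyz": [0, 0, 0], "rotation": [0, 0, 0], "grip": 1}
  ]
}}

```text
time: 60.4
tcp_pos: [0.6237, 0.0477, 0.0484]
eef_rot: [-0.0, 0.707, 0.707, -0.0]
force: [-0.3, 1.4, 0.9]
grip_width: 0.0514
gripper_force: 0.0
```

>>> {"op": "move_arm", "data": {
  "steps": [
    {"xyz": [0, 0, 0], "rotation": [0, 0, 0], "grip": 1},
    {"xyz": [0, 0, 0], "rotation": [0, 0, 0], "grip": 1},
    {"xyz": [0, 0, 0], "rotation": [0, 0, 0], "grip": 1},
    {"xyz": [0, 0, 0], "rotation": [0, 0, 0], "grip": 1},
    {"xyz": [0, 0, 0], "rotation": [0, 0, 0], "grip": 1}
  ]
}}

```text
time: 60.9
tcp_pos: [0.624, 0.0478, 0.0492]
eef_rot: [0.0, 0.708, 0.707, 0.0]
force: [0.2, -0.4, -0.8]
grip_width: 0.0137
gripper_force: 25.0
```

>>> {"op": "move_arm", "data": {
  "steps": [
    {"xyz": [0, 0, 0], "rotation": [0, 0, 0], "grip": 1},
    {"xyz": [0, 0, 0], "rotation": [0, 0, 0], "grip": 1},
    {"xyz": [0, 0, 0], "rotation": [0, 0, 0], "grip": 1},
    {"xyz": [0, 0, 0], "rotation": [0, 0, 0], "grip": 1},
    {"xyz": [0.004, 0, 0], "rotation": [0, 0, 0], "grip": 1}
  ]
}}

```text
time: 61.4
tcp_pos: [0.624, 0.0482, 0.0492]
eef_rot: [0.001, 0.708, 0.706, -0.001]
force: [-3.3, -3.4, 7.2]
grip_width: 0.014
gripper_force: 25.0
```

Run:
```python
from h import *
go((.6245,.2283,.0497),90)
```

```text
t 61.4 tcp [0.624  0.0482 0.0492] yaw 89.89 tiltz [-0.    -0.002 -1.   ] F [-3.3 -3.4  7.2] T [-0.73  0.28 -0.06] w 0.014 gf 25.0
 now-frame shift/500: [ 0.3602  0.0004 -0.0019]  after-turn shift/500: [ 0.3602  0.0011 -0.001 ]  rotvec/4deg: [-0.001  0.032 -0.027]
```

>>> {"op": "move_arm", "data": {
  "steps": [
    {"xyz": [0.004, 0, 0], "rotation": [0, 0, 0], "grip": 1},
    {"xyz": [0.006, 0, 0], "rotation": [0, 0, 0], "grip": 1},
    {"xyz": [0.006, 0, 0], "rotation": [0, 0, 0], "grip": 1},
    {"xyz": [0.008, 0, 0], "rotation": [0, 0, 0], "grip": 1},
    {"xyz": [0.012, 0, 0], "rotation": [0, 0, 0], "grip": 1}
  ]
}}

```text
time: 61.9
tcp_pos: [0.624, 0.0642, 0.0491]
eef_rot: [0.001, 0.708, 0.706, -0.002]
force: [-1.9, -0.9, 5.1]
grip_width: 0.0137
gripper_force: 25.0
```

>>> {"op": "move_arm", "data": {
  "steps": [
    {"xyz": [0.016, 0, 0], "rotation": [0, 0, 0], "grip": 1},
    {"xyz": [0.016, 0, 0], "rotation": [0, 0, 0], "grip": 1},
    {"xyz": [0.016, 0, 0], "rotation": [0, 0, 0], "grip": 1},
    {"xyz": [0.016, 0, 0], "rotation": [0, 0, 0], "grip": 1},
    {"xyz": [0.016, 0, 0], "rotation": [0, 0, 0], "grip": 1}
  ]
}}

```text
time: 62.4
tcp_pos: [0.6242, 0.1066, 0.0491]
eef_rot: [0.001, 0.708, 0.707, -0.001]
force: [-0.3, -1.4, 5.1]
grip_width: 0.0136
gripper_force: 25.0
```

>>> {"op": "move_arm", "data": {
  "steps": [
    {"xyz": [0.016, 0, 0], "rotation": [0, 0, 0], "grip": 1},
    {"xyz": [0.016, 0, 0], "rotation": [0, 0, 0], "grip": 1},
    {"xyz": [0.016, 0, 0], "rotation": [0, 0, 0], "grip": 1},
    {"xyz": [0.016, 0, 0], "rotation": [0, 0, 0], "grip": 1},
    {"xyz": [0.016, 0, 0], "rotation": [0, 0, 0], "grip": 1}
  ]
}}

```text
time: 62.9
tcp_pos: [0.6243, 0.1466, 0.0491]
eef_rot: [0.001, 0.708, 0.707, -0.001]
force: [-1.4, -0.8, 4.5]
grip_width: 0.0139
gripper_force: 25.0
```

>>> {"op": "move_arm", "data": {
  "steps": [
    {"xyz": [0.016, 0, 0], "rotation": [0, 0, 0], "grip": 1},
    {"xyz": [0.016, 0, 0], "rotation": [0, 0, 0], "grip": 1},
    {"xyz": [0.016, 0, 0], "rotation": [0, 0, 0], "grip": 1},
    {"xyz": [0.016, 0, 0], "rotation": [0, 0, 0], "grip": 1},
    {"xyz": [0.016, 0, 0], "rotation": [0, 0, 0], "grip": 1}
  ]
}}

```text
time: 63.4
tcp_pos: [0.6245, 0.1866, 0.0491]
eef_rot: [0.001, 0.708, 0.707, -0.001]
force: [-0.8, -2.0, 5.5]
grip_width: 0.0137
gripper_force: 25.0
```

>>> {"op": "move_arm", "data": {
  "steps": [
    {"xyz": [0.016, 0, 0], "rotation": [0, 0, 0], "grip": 1},
    {"xyz": [0.014, 0, 0], "rotation": [0, 0, 0], "grip": 1},
    {"xyz": [0.012, 0, 0], "rotation": [0, 0, 0], "grip": 1},
    {"xyz": [0.008, 0, 0], "rotation": [0, 0, 0], "grip": 1},
    {"xyz": [0.006, 0, 0], "rotation": [0, 0, 0], "grip": 1}
  ]
}}

```text
time: 63.9
tcp_pos: [0.6245, 0.2159, 0.0491]
eef_rot: [0.0, 0.707, 0.707, 0.0]
force: [0.5, -1.9, 5.4]
grip_width: 0.0136
gripper_force: 25.0
```

Run:
```python
from h import *
go((.6245,.2283,.0497),90)
```

```text
t 63.9 tcp [0.6245 0.2159 0.0491] yaw 89.95 tiltz [ 0.001 -0.    -1.   ] F [ 0.5 -1.9  5.4] T [-0.67  0.1  -0.1 ] w 0.0136 gf 25.0
 now-frame shift/500: [ 0.0249 -0.0001 -0.0012]  after-turn shift/500: [ 0.0249 -0.0001 -0.0012]  rotvec/4deg: [ 0.014  0.004 -0.014]
```

>>> {"op": "move_arm", "data": {
  "steps": [
    {"xyz": [0.006, 0, 0], "rotation": [0, 0, 0], "grip": 1},
    {"xyz": [0.006, 0, 0], "rotation": [0, 0, 0], "grip": 1},
    {"xyz": [0.006, 0, 0], "rotation": [0, 0, 0], "grip": 1},
    {"xyz": [0.007, 0, 0], "rotation": [0, 0, 0], "grip": 1},
    {"xyz": [0, 0, 0], "rotation": [0, 0, 0], "grip": 1}
  ]
}}

```text
time: 64.4
tcp_pos: [0.6246, 0.2249, 0.0491]
eef_rot: [0.002, 0.708, 0.706, -0.002]
force: [-0.5, -2.1, 5.6]
grip_width: 0.014
gripper_force: 25.0
```

>>> {"op": "move_arm", "data": {
  "steps": [
    {"xyz": [0, 0, 0], "rotation": [0, 0, 0], "grip": 1},
    {"xyz": [0, 0, 0], "rotation": [0, 0, 0], "grip": 0.4},
    {"xyz": [0, 0, 0], "rotation": [0, 0, 0], "grip": -0.2},
    {"xyz": [0, 0, 0], "rotation": [0, 0, 0], "grip": -1},
    {"xyz": [0, 0, 0], "rotation": [0, 0, 0], "grip": -1}
  ]
}}

```text
time: 64.9
tcp_pos: [0.6238, 0.2285, 0.0482]
eef_rot: [-0.0, 0.707, 0.707, -0.0]
force: [0.1, -0.2, -0.2]
grip_width: 0.041
gripper_force: 0.0
```

>>> {"op": "move_arm", "data": {
  "steps": [
    {"xyz": [0, 0, -0.05], "rotation": [0, 0, 0], "grip": -1},
    {"xyz": [0, 0, -0.08], "rotation": [0, 0, 0], "grip": -1},
    {"xyz": [0, 0, -0.08], "rotation": [0, 0, 0], "grip": -1},
    {"xyz": [0, 0, -0.08], "rotation": [0, 0, 0], "grip": -1},
    {"xyz": [0, 0, -0.05], "rotation": [0, 0, 0], "grip": -1}
  ]
}}

```text
time: 65.4
tcp_pos: [0.625, 0.2292, 0.2223]
eef_rot: [0.001, 0.707, 0.707, 0.002]
force: [0.4, 0.4, -0.1]
grip_width: 0.0811
gripper_force: 0.0
```

>>> {"op": "move_arm", "data": {
  "steps": [
    {"xyz": [-0.06, 0, 0], "rotation": [0, 0, 0], "grip": -1},
    {"xyz": [-0.08, 0, 0], "rotation": [0, 0, 0], "grip": -1},
    {"xyz": [-0.08, 0, 0], "rotation": [0, 0, 0], "grip": -1},
    {"xyz": [0, 0, 0], "rotation": [0, 0, 0], "grip": -1},
    {"xyz": [0, 0, 0], "rotation": [0, 0, 0], "grip": -1}
  ]
}}

```text
time: 65.9
tcp_pos: [0.6241, 0.1168, 0.2185]
eef_rot: [-0.0, 0.708, 0.706, -0.0]
force: [0.3, 0.2, -0.4]
grip_width: 0.093
gripper_force: 0.0
```

>>> {"op": "move_arm", "data": {
  "steps": [
    {"xyz": [0, 0, 0], "rotation": [0, 0, 0], "grip": -1},
    {"xyz": [0, 0, 0], "rotation": [0, 0, 0], "grip": -1},
    {"xyz": [0, 0, 0], "rotation": [0, 0, 0], "grip": -1},
    {"xyz": [0, 0, 0], "rotation": [0, 0, 0], "grip": -1},
    {"xyz": [0, 0, 0], "rotation": [0, 0, 0], "grip": -1}
  ]
}}

```text
time: 66.4
tcp_pos: [0.6239, 0.1188, 0.2187]
eef_rot: [-0.0, 0.707, 0.707, 0.0]
force: [0.2, -0.3, 0.2]
grip_width: 0.0927
gripper_force: 0.0
```

Run:
```python
from h import *
c=cam("wrist");save(c,"w9")
P=cloud(c);o=np.ones(P.shape[:2],bool)
for r in rects(c,o,(.0725,.084),P,150): print("z~.079",np.round(r,4))
S=cv2.cvtColor(c["image"],cv2.COLOR_RGB2HSV)[...,1]
for r in rects(c,S>60,(.055,.068),P,50): print("brass part",np.round(r,4))
m=(S>60)&(P[...,2]>.05)&(P[...,2]<.068)&(abs(P[...,0]-.624)<.06)&(abs(P[...,1]-.117)<.08)
print("brass min/max",np.percentile(P[m],[.5,99.5],axis=0))
go((.6243,.1164,.0725),90)
```

```text
z~.079 [ 7.12600e-01 -6.08000e-02  8.00000e-02  3.72369e+01  3.76375e+01
 -8.99565e+01]
z~.079 [6.16200e-01 1.45600e-01 7.58000e-02 6.35922e+01 9.48127e+01 1.12000e-01]
z~.079 [6.24200e-01 2.28000e-01 7.63000e-02 1.29248e+01 2.17063e+01 1.05000e-02]
z~.079 [ 0.7949  0.2718  0.0771  8.1579 44.9514  3.7825]
brass part [9.27000e-01 6.49000e-02 5.70000e-02 5.59550e+00 7.31034e+01 1.62600e-01]
brass part [ 6.23800e-01  1.17600e-01  6.38000e-02  6.35314e+01  9.64857e+01
 -2.39400e-01]
brass part [ 8.572000e-01  1.010000e-01  5.730000e-02  9.860660e+01  1.583175e+02
 -7.700000e-03]
brass part [ 8.38500e-01  2.74500e-01  6.10000e-02  4.99241e+01  9.56732e+01
 -8.99931e+01]
brass min/max [[0.59209354 0.06921207 0.05731247]
 [0.65553262 0.16500897 0.06557731]]
t 66.5 tcp [0.6239 0.1186 0.2187] yaw 89.97 tiltz [ 0.  0. -1.] F [ 0.5 -0.4  0.2] T [-0.05 -0.1   0.01] w 0.0928 gf 0.0
 now-frame shift/500: [-0.0044  0.0007  0.2923]  after-turn shift/500: [-0.0044  0.0007  0.2923]  rotvec/4deg: [ 0.    -0.001 -0.007]
```

View pics/w9.png

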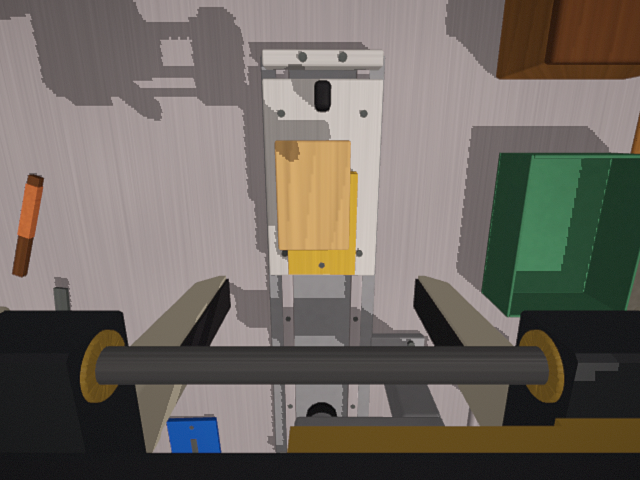

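>>> {"op": "move_arm", "data": {
  "steps": [
    {"xyz": [0.0515, -0.0155, 0.03], "rotation": [0, 0, 0], "grip": -1},
    {"xyz": [0, 0, 0.08], "rotation": [0, 0, 0], "grip": -1},
    {"xyz": [0, 0, 0.08], "rotation": [0, 0, 0], "grip": -1},
    {"xyz": [0, 0, 0.06], "rotation": [0, 0, 0], "grip": -1},
    {"xyz": [0, 0, 0], "rotation": [0, 0, 0], "grip": -1}
  ]
}}

```text
time: 66.95
tcp_pos: [0.6129, 0.1425, 0.0891]
eef_rot: [-0.002, 0.707, 0.707, -0.005]
force: [-0.3, 0.1, 0.2]
grip_width: 0.0929
gripper_force: 0.0
```

>>> {"op": "move_arm", "data": {
  "steps": [
    {"xyz": [0, 0, 0], "rotation": [0, 0, 0], "grip": -1},
    {"xyz": [0, 0, 0], "rotation": [0, 0, 0], "grip": -1},
    {"xyz": [0, 0, 0], "rotation": [0, 0, 0], "grip": -1},
    {"xyz": [0, 0, 0], "rotation": [0, 0, 0], "grip": -1},
    {"xyz": [0, 0, 0], "rotation": [0, 0, 0], "grip": -1}
  ]
}}

```text
time: 67.45
tcp_pos: [0.6167, 0.1441, 0.0947]
eef_rot: [0.0, 0.708, 0.707, 0.001]
force: [-1.0, -0.7, -0.1]
grip_width: 0.0928
gripper_force: 0.0
```

Run:
```python
from h import *
go((.6164,.1446,.0715),90)
```

```text
t 67.5 tcp [0.6167 0.1441 0.0947] yaw 89.94 tiltz [ 0.002  0.    -1.   ] F [-1.  -0.7 -0.1] T [-0.09 -0.11 -0.  ] w 0.0928 gf 0.0
 now-frame shift/500: [ 0.001  -0.0007  0.0463]  after-turn shift/500: [ 0.001  -0.0006  0.0463]  rotvec/4deg: [ 0.023 -0.006 -0.016]
```

>>> {"op": "move_arm", "data": {
  "steps": [
    {"xyz": [0, 0, 0.02], "rotation": [0, 0, 0], "grip": -1},
    {"xyz": [0, 0, 0.02], "rotation": [0, 0, 0], "grip": -1},
    {"xyz": [0, 0, 0.004], "rotation": [0, 0, 0], "grip": -1},
    {"xyz": [0, 0, 0], "rotation": [0, 0, 0], "grip": -1},
    {"xyz": [0, 0, 0], "rotation": [0, 0, 0], "grip": -1}
  ]
}}

```text
time: 67.95
tcp_pos: [0.6163, 0.1441, 0.0715]
eef_rot: [-0.0, 0.707, 0.707, 0.0]
force: [0.5, -0.3, -0.1]
grip_width: 0.093
gripper_force: 0.0
```

>>> {"op": "move_arm", "data": {
  "steps": [
    {"xyz": [0, 0, 0], "rotation": [0, 0, 0], "grip": -1},
    {"xyz": [0, 0, 0], "rotation": [0, 0, 0], "grip": -1},
    {"xyz": [0, 0, 0], "rotation": [0, 0, 0], "grip": -1},
    {"xyz": [0, 0, 0], "rotation": [0, 0, 0], "grip": -1},
    {"xyz": [0, 0, 0], "rotation": [0, 0, 0], "grip": -1}
  ]
}}

```text
time: 68.45
tcp_pos: [0.6163, 0.144, 0.0718]
eef_rot: [0.0, 0.707, 0.707, 0.0]
force: [0.2, -0.8, -0.7]
grip_width: 0.0932
gripper_force: 0.0
```

Close, lift 8 mm, check.

>>> {"op": "move_arm", "data": {
  "steps": [
    {"xyz": [0, 0, 0], "rotation": [0, 0, 0], "grip": 1},
    {"xyz": [0, 0, 0], "rotation": [0, 0, 0], "grip": 1},
    {"xyz": [0, 0, 0], "rotation": [0, 0, 0], "grip": 1},
    {"xyz": [0, 0, 0], "rotation": [0, 0, 0], "grip": 1},
    {"xyz": [0, 0, 0], "rotation": [0, 0, 0], "grip": 1}
  ]
}}

```text
time: 68.95
tcp_pos: [0.6163, 0.144, 0.0717]
eef_rot: [-0.0, 0.707, 0.707, 0.0]
force: [-0.1, -0.7, -0.1]
grip_width: 0.064
gripper_force: 25.0
```

>>> {"op": "move_arm", "data": {
  "steps": [
    {"xyz": [0, 0, 0], "rotation": [0, 0, 0], "grip": 1},
    {"xyz": [0, 0, 0], "rotation": [0, 0, 0], "grip": 1},
    {"xyz": [0, 0, -0.01], "rotation": [0, 0, 0], "grip": 1},
    {"xyz": [0, 0, -0.02], "rotation": [0, 0, 0], "grip": 1},
    {"xyz": [0, 0, -0.02], "rotation": [0, 0, 0], "grip": 1}
  ]
}}

```text
time: 69.45
tcp_pos: [0.6163, 0.1441, 0.0976]
eef_rot: [0.0, 0.707, 0.707, 0.0]
force: [0.2, 0.8, -0.3]
grip_width: 0.0637
gripper_force: 25.0
```

>>> {"op": "move_arm", "data": {
  "steps": [
    {"xyz": [-0.025, 0.007, 0], "rotation": [0, 0, 0], "grip": 1},
    {"xyz": [-0.029, 0.008, 0], "rotation": [0, 0, 0], "grip": 1},
    {"xyz": [0, 0, 0], "rotation": [0, 0, 0], "grip": 1},
    {"xyz": [0, 0, 0], "rotation": [0, 0, 0], "grip": 1},
    {"xyz": [0, 0, 0], "rotation": [0, 0, 0], "grip": 1}
  ]
}}

```text
time: 69.95
tcp_pos: [0.6233, 0.1173, 0.0963]
eef_rot: [-0.001, 0.707, 0.707, -0.0]
force: [-0.4, 1.8, -0.3]
grip_width: 0.0636
gripper_force: 25.0
```

>>> {"op": "move_arm", "data": {
  "steps": [
    {"xyz": [0, 0, 0], "rotation": [0, 0, 0], "grip": 1},
    {"xyz": [0, 0, 0], "rotation": [0, 0, 0], "grip": 1},
    {"xyz": [0, 0, 0], "rotation": [0, 0, 0], "grip": 1},
    {"xyz": [0, 0, 0], "rotation": [0, 0, 0], "grip": 1},
    {"xyz": [0, 0, 0], "rotation": [0, 0, 0], "grip": 1}
  ]
}}

```text
time: 70.45
tcp_pos: [0.6237, 0.1171, 0.0967]
eef_rot: [-0.0, 0.707, 0.707, 0.0]
force: [-0.3, -1.2, -0.5]
grip_width: 0.0633
gripper_force: 25.0
```

Run:
```python
from h import *
go((.6240,.1163,.0725),90)
c=cam("wrist");held(c)
hsv=cv2.cvtColor(c["image"],cv2.COLOR_RGB2HSV)
for r in rects(c,hsv[...,1]>60,(.057,.070),amin=100): print("pile part",np.round(r,4))
```

```text
t 70.5 tcp [0.6237 0.1171 0.0967] yaw 89.96 tiltz [ 0.  0. -1.] F [-0.3 -1.2 -0.5] T [-0.03 -0.12  0.03] w 0.0633 gf 25.0
 now-frame shift/500: [-0.0016  0.0006  0.0484]  after-turn shift/500: [-0.0016  0.0006  0.0484]  rotvec/4deg: [ 0.    -0.    -0.011]
held n 19713 z med -4.1 xmax [49.  49.1] y [-31.6  -0.2  31.4]
 far edge x at y=0: 49.2 slope deg 0.17
pile part [ 8.10500e-01  1.06200e-01  5.76000e-02  3.82980e+00  7.12037e+01
 -1.79000e-02]
pile part [6.24000e-01 1.64100e-01 6.35000e-02 3.88480e+00 6.33367e+01 8.99843e+01]
```

>>> {"op": "move_arm", "data": {
  "steps": [
    {"xyz": [-0.0006, 0.0004, 0.02], "rotation": [0, 0, 0], "grip": 1},
    {"xyz": [0, 0, 0.02], "rotation": [0, 0, 0], "grip": 1},
    {"xyz": [0, 0, 0.006], "rotation": [0, 0, 0], "grip": 1},
    {"xyz": [0, 0, 0.002], "rotation": [0, 0, 0], "grip": 1},
    {"xyz": [0, 0, 0], "rotation": [0, 0, 0], "grip": 1}
  ]
}}

```text
time: 71.0
tcp_pos: [0.6239, 0.1168, 0.0723]
eef_rot: [-0.0, 0.707, 0.707, -0.0]
force: [-0.7, 0.1, -0.1]
grip_width: 0.064
gripper_force: 25.0
```

>>> {"op": "move_arm", "data": {
  "steps": [
    {"xyz": [0, 0, 0], "rotation": [0, 0, 0], "grip": 1},
    {"xyz": [0, 0, 0], "rotation": [0, 0, 0], "grip": 1},
    {"xyz": [0, 0, 0], "rotation": [0, 0, 0], "grip": 1},
    {"xyz": [0, 0, 0], "rotation": [0, 0, 0], "grip": 1},
    {"xyz": [0, 0, 0], "rotation": [0, 0, 0], "grip": 1}
  ]
}}

```text
time: 71.5
tcp_pos: [0.6239, 0.1167, 0.0728]
eef_rot: [0.0, 0.707, 0.707, 0.0]
force: [-0.4, 0.0, -0.6]
grip_width: 0.0634
gripper_force: 25.0
```

Release, rise, then over and onto the tab.

>>> {"op": "move_arm", "data": {
  "steps": [
    {"xyz": [0, 0, 0.001], "rotation": [0, 0, 0], "grip": 1},
    {"xyz": [0, 0, 0], "rotation": [0, 0, 0], "grip": 0.2},
    {"xyz": [0, 0, 0], "rotation": [0, 0, 0], "grip": -0.3},
    {"xyz": [0, 0, 0], "rotation": [0, 0, 0], "grip": -1},
    {"xyz": [0, 0, 0], "rotation": [0, 0, 0], "grip": -1}
  ]
}}

```text
time: 72.0
tcp_pos: [0.6241, 0.1168, 0.0723]
eef_rot: [0.0, 0.707, 0.707, 0.0]
force: [-0.8, -0.2, -0.4]
grip_width: 0.0748
gripper_force: 0.0
```

>>> {"op": "move_arm", "data": {
  "steps": [
    {"xyz": [0, 0, -0.02], "rotation": [0, 0, 0], "grip": -1},
    {"xyz": [0, 0, -0.08], "rotation": [0, 0, 0], "grip": -1},
    {"xyz": [0, 0, -0.08], "rotation": [0, 0, 0], "grip": -1},
    {"xyz": [0, 0, -0.08], "rotation": [0, 0, 0], "grip": -1},
    {"xyz": [0, 0, -0.03], "rotation": [0, 0, 0], "grip": -1}
  ]
}}

```text
time: 72.5
tcp_pos: [0.626, 0.118, 0.2231]
eef_rot: [0.002, 0.707, 0.707, 0.004]
force: [0.1, 0.1, -0.6]
grip_width: 0.093
gripper_force: 0.0
```

>>> {"op": "move_arm", "data": {
  "steps": [
    {"xyz": [0, 0, 0], "rotation": [0, 0, 0], "grip": -0.4},
    {"xyz": [0, 0, 0], "rotation": [0, 0, 0], "grip": -0.4},
    {"xyz": [0, 0, 0], "rotation": [0, 0, 0], "grip": -0.4},
    {"xyz": [0, 0, 0], "rotation": [0, 0, 0], "grip": -0.4},
    {"xyz": [0, 0, 0], "rotation": [0, 0, 0], "grip": -0.4}
  ]
}}

```text
time: 73.0
tcp_pos: [0.6234, 0.1165, 0.2159]
eef_rot: [-0.001, 0.707, 0.707, -0.001]
force: [0.2, -0.1, -0.4]
grip_width: 0.0653
gripper_force: 0.0
```

```bash
cat >> h.py <<'E'
def pack(c):
    P=cloud(c);o=np.ones(P.shape[:2],bool)
    for r in rects(c,o,(.0725,.084),P,150): print("z~.079",np.round(r,4))
    S=cv2.cvtColor(c["image"],cv2.COLOR_RGB2HSV)[...,1]
    for r in rects(c,S>60,(.038,.084),P,300): print("pack all",np.round(r,4))
E
python3 - <<'E'
from h import *
pack(cam("wrist"))
go((.6243,.2283,.0497),90)
E
```

```text
z~.079 [6.23800e-01 1.18200e-01 7.58000e-02 6.35803e+01 9.46636e+01 1.10100e-01]
z~.079 [ 0.6243  0.2284  0.0763 12.7821 21.3894 -0.0395]
z~.079 [ 0.7948  0.27    0.0771  8.3207 41.6752  4.2797]
pack all [6.23800e-01 1.19100e-01 7.57000e-02 6.35674e+01 9.63404e+01 1.27400e-01]
pack all [8.698000e-01 9.870000e-02 4.930000e-02 1.339876e+02 1.644407e+02
 3.242000e-01]
pack all [8.337000e-01 2.716000e-01 5.950000e-02 4.966450e+01 1.007795e+02
 8.994620e+01]
t 73.0 tcp [0.6236 0.1166 0.2162] yaw 89.95 tiltz [-0.002 -0.    -1.   ] F [-0.7  0.1  0.5] T [-0.04 -0.05  0.01] w 0.0649 gf 0.0
 now-frame shift/500: [0.2235 0.0019 0.333 ]  after-turn shift/500: [0.2234 0.0015 0.333 ]  rotvec/4deg: [-0.025  0.003 -0.013]
```

Good again. Grip tab.

>>> {"op": "move_arm", "data": {
  "steps": [
    {"xyz": [0.0447, 0, 0], "rotation": [0, 0, 0], "grip": -0.4},
    {"xyz": [0.0447, 0, 0], "rotation": [0, 0, 0], "grip": -0.4},
    {"xyz": [0.0447, 0, 0], "rotation": [0, 0, 0], "grip": -0.4},
    {"xyz": [0.0447, 0, 0], "rotation": [0, 0, 0], "grip": -0.4},
    {"xyz": [0.0447, 0, 0], "rotation": [0, 0, 0], "grip": -0.4}
  ]
}}

```text
time: 73.55
tcp_pos: [0.6239, 0.2293, 0.2168]
eef_rot: [-0.0, 0.707, 0.707, -0.0]
force: [0.4, -0.4, 0.2]
grip_width: 0.0651
gripper_force: 0.0
```

>>> {"op": "move_arm", "data": {
  "steps": [
    {"xyz": [0, 0, 0.08], "rotation": [0, 0, 0], "grip": -0.4},
    {"xyz": [0, 0, 0.08], "rotation": [0, 0, 0], "grip": -0.4},
    {"xyz": [0, 0, 0.08], "rotation": [0, 0, 0], "grip": -0.4},
    {"xyz": [0, 0, 0.07], "rotation": [0, 0, 0], "grip": -0.4},
    {"xyz": [0, 0, 0.024], "rotation": [0, 0, 0], "grip": -0.4}
  ]
}}

```text
time: 74.05
tcp_pos: [0.6213, 0.2269, 0.0456]
eef_rot: [-0.001, 0.707, 0.707, -0.004]
force: [1.0, -0.8, -0.0]
grip_width: 0.065
gripper_force: 0.0
```

>>> {"op": "move_arm", "data": {
  "steps": [
    {"xyz": [0, 0, 0], "rotation": [0, 0, 0], "grip": -0.4},
    {"xyz": [0, 0, 0], "rotation": [0, 0, 0], "grip": -0.4},
    {"xyz": [0, 0, 0], "rotation": [0, 0, 0], "grip": 1},
    {"xyz": [0, 0, 0], "rotation": [0, 0, 0], "grip": 1},
    {"xyz": [0, 0, 0], "rotation": [0, 0, 0], "grip": 1}
  ]
}}

```text
time: 74.55
tcp_pos: [0.6247, 0.2287, 0.0516]
eef_rot: [0.0, 0.708, 0.707, 0.001]
force: [0.5, -0.6, 0.4]
grip_width: 0.0459
gripper_force: 0.0
```

>>> {"op": "move_arm", "data": {
  "steps": [
    {"xyz": [0, 0, 0], "rotation": [0, 0, 0], "grip": 1},
    {"xyz": [0, 0, 0], "rotation": [0, 0, 0], "grip": 1},
    {"xyz": [0, 0, 0], "rotation": [0, 0, 0], "grip": 1},
    {"xyz": [0, 0, 0], "rotation": [0, 0, 0], "grip": 1},
    {"xyz": [0, 0, 0], "rotation": [0, 0, 0], "grip": 1}
  ]
}}

```text
time: 75.05
tcp_pos: [0.6246, 0.2285, 0.0502]
eef_rot: [0.0, 0.708, 0.707, 0.0]
force: [1.1, 0.2, 0.4]
grip_width: 0.0139
gripper_force: 25.0
```

>>> {"op": "move_arm", "data": {
  "steps": [
    {"xyz": [-0.004, 0, 0], "rotation": [0, 0, 0], "grip": 1},
    {"xyz": [-0.006, 0, 0], "rotation": [0, 0, 0], "grip": 1},
    {"xyz": [-0.008, 0, 0], "rotation": [0, 0, 0], "grip": 1},
    {"xyz": [-0.01, 0, 0], "rotation": [0, 0, 0], "grip": 1},
    {"xyz": [-0.012, 0, 0], "rotation": [0, 0, 0], "grip": 1}
  ]
}}

```text
time: 75.55
tcp_pos: [0.6245, 0.2106, 0.0503]
eef_rot: [-0.001, 0.707, 0.707, 0.002]
force: [1.9, 0.5, -0.9]
grip_width: 0.0138
gripper_force: 25.0
```

>>> {"op": "move_arm", "data": {
  "steps": [
    {"xyz": [-0.014, 0, 0], "rotation": [0, 0, 0], "grip": 1},
    {"xyz": [-0.016, 0, 0], "rotation": [0, 0, 0], "grip": 1},
    {"xyz": [-0.016, 0, 0], "rotation": [0, 0, 0], "grip": 1},
    {"xyz": [-0.016, 0, 0], "rotation": [0, 0, 0], "grip": 1},
    {"xyz": [-0.016, 0, 0], "rotation": [0, 0, 0], "grip": 1}
  ]
}}

```text
time: 76.05
tcp_pos: [0.6244, 0.1685, 0.0502]
eef_rot: [0.0, 0.708, 0.707, 0.0]
force: [2.4, 1.4, -2.9]
grip_width: 0.0137
gripper_force: 25.0
```

>>> {"op": "move_arm", "data": {
  "steps": [
    {"xyz": [-0.016, 0, 0], "rotation": [0, 0, 0], "grip": 1},
    {"xyz": [-0.016, 0, 0], "rotation": [0, 0, 0], "grip": 1},
    {"xyz": [-0.016, 0, 0], "rotation": [0, 0, 0], "grip": 1},
    {"xyz": [-0.016, 0, 0], "rotation": [0, 0, 0], "grip": 1},
    {"xyz": [-0.016, 0, 0], "rotation": [0, 0, 0], "grip": 1}
  ]
}}

```text
time: 76.55
tcp_pos: [0.6242, 0.1289, 0.0502]
eef_rot: [0.0, 0.707, 0.707, 0.0]
force: [4.2, 2.1, -3.8]
grip_width: 0.0137
gripper_force: 25.0
```

>>> {"op": "move_arm", "data": {
  "steps": [
    {"xyz": [-0.016, 0, 0], "rotation": [0, 0, 0], "grip": 1},
    {"xyz": [-0.016, 0, 0], "rotation": [0, 0, 0], "grip": 1},
    {"xyz": [-0.016, 0, 0], "rotation": [0, 0, 0], "grip": 1},
    {"xyz": [-0.016, 0, 0], "rotation": [0, 0, 0], "grip": 1},
    {"xyz": [-0.016, 0, 0], "rotation": [0, 0, 0], "grip": 1}
  ]
}}

```text
time: 77.05
tcp_pos: [0.6241, 0.0889, 0.0502]
eef_rot: [0.0, 0.707, 0.707, 0.0]
force: [4.7, 1.8, -4.4]
grip_width: 0.0138
gripper_force: 25.0
```

>>> {"op": "move_arm", "data": {
  "steps": [
    {"xyz": [-0.016, 0, 0], "rotation": [0, 0, 0], "grip": 1},
    {"xyz": [-0.016, 0, 0], "rotation": [0, 0, 0], "grip": 1},
    {"xyz": [-0.014, 0, 0], "rotation": [0, 0, 0], "grip": 1},
    {"xyz": [-0.012, 0, 0], "rotation": [0, 0, 0], "grip": 1},
    {"xyz": [-0.008, 0, 0], "rotation": [0, 0, 0], "grip": 1}
  ]
}}

```text
time: 77.55
tcp_pos: [0.624, 0.0574, 0.0503]
eef_rot: [-0.001, 0.708, 0.707, 0.001]
force: [5.4, 6.3, -5.9]
grip_width: 0.0138
gripper_force: 25.0
```

>>> {"op": "move_arm", "data": {
  "steps": [
    {"xyz": [-0.006, 0, 0], "rotation": [0, 0, 0], "grip": 1},
    {"xyz": [-0.006, 0, 0], "rotation": [0, 0, 0], "grip": 1},
    {"xyz": [-0.004, 0, 0], "rotation": [0, 0, 0], "grip": 1},
    {"xyz": [0, 0, 0], "rotation": [0, 0, 0], "grip": 1},
    {"xyz": [0, 0, 0], "rotation": [0, 0, 0], "grip": 1}
  ]
}}

```text
time: 78.05
tcp_pos: [0.6239, 0.0488, 0.0502]
eef_rot: [-0.0, 0.707, 0.707, 0.0]
force: [4.3, 0.0, -3.9]
grip_width: 0.0137
gripper_force: 25.0
```

>>> {"op": "move_arm", "data": {
  "steps": [
    {"xyz": [0, 0, 0], "rotation": [0, 0, 0], "grip": 0.5},
    {"xyz": [0, 0, 0], "rotation": [0, 0, 0], "grip": 0},
    {"xyz": [0, 0, 0], "rotation": [0, 0, 0], "grip": 0},
    {"xyz": [0, 0, 0], "rotation": [0, 0, 0], "grip": 0},
    {"xyz": [0, 0, 0], "rotation": [0, 0, 0], "grip": 0}
  ]
}}

```text
time: 78.55
tcp_pos: [0.6233, 0.0482, 0.0502]
eef_rot: [-0.0, 0.707, 0.707, -0.001]
force: [-1.2, -0.5, -1.1]
grip_width: 0.0457
gripper_force: 0.0
```

>>> {"op": "move_arm", "data": {
  "steps": [
    {"xyz": [0, 0, -0.05], "rotation": [0, 0, 0], "grip": 0},
    {"xyz": [0, 0, -0.08], "rotation": [0, 0, 0], "grip": 0},
    {"xyz": [0, 0, -0.09], "rotation": [0, 0, 0], "grip": 0},
    {"xyz": [0, 0, -0.09], "rotation": [0, 0, 0], "grip": 0},
    {"xyz": [0, 0, -0.09], "rotation": [0, 0, 0], "grip": 0}
  ]
}}

```text
time: 79.05
tcp_pos: [0.6232, 0.0483, 0.252]
eef_rot: [-0.0, 0.707, 0.707, -0.0]
force: [0.8, -0.5, -0.1]
grip_width: 0.0466
gripper_force: 0.0
```

>>> {"op": "move_arm", "data": {
  "steps": [
    {"xyz": [-0.06, 0, -0.05], "rotation": [0, 0, 0], "grip": 0},
    {"xyz": [-0.09, 0, 0], "rotation": [0, 0, 0], "grip": 0},
    {"xyz": [-0.09, 0, 0], "rotation": [0, 0, 0], "grip": 0},
    {"xyz": [-0.09, 0, 0], "rotation": [0, 0, 0], "grip": 0},
    {"xyz": [-0.09, 0, 0], "rotation": [0, 0, 0], "grip": 0}
  ]
}}

```text
time: 79.55
tcp_pos: [0.623, -0.1633, 0.2753]
eef_rot: [-0.0, 0.707, 0.707, -0.0]
force: [0.4, 0.2, 0.9]
grip_width: 0.0464
gripper_force: 0.0
```

>>> {"op": "move_arm", "data": {
  "steps": [
    {"xyz": [0, 0, 0], "rotation": [0, 0, 0], "grip": 0},
    {"xyz": [0, 0, 0], "rotation": [0, 0, 0], "grip": 0},
    {"xyz": [0, 0, 0], "rotation": [0, 0, 0], "grip": 0},
    {"xyz": [0, 0, 0], "rotation": [0, 0, 0], "grip": 0},
    {"xyz": [0, 0, 0], "rotation": [0, 0, 0], "grip": 0}
  ]
}}

```text
time: 80.05
tcp_pos: [0.6238, -0.1597, 0.2754]
eef_rot: [-0.0, 0.706, 0.708, 0.0]
force: [-0.5, 0.1, 0.0]
grip_width: 0.0466
gripper_force: 0.0
```

Run:
```python
from h import *
c=cam("wrist");save(c,"w10");pack(c);P=cloud(c);S=cv2.cvtColor(c["image"],cv2.COLOR_RGB2HSV)[...,1]
for r in rects(c,S>60,(.181,.2),P,100): print("head",np.round(r,4))
go((.6238,-.0636,.25),150.5)
print(manip.state()["joint_positions"].round(2))
```

```text
z~.079 [ 8.17200e-01 -1.16300e-01  7.45000e-02  5.16189e+01  7.60039e+01
  8.39706e+01]
z~.079 [ 6.23100e-01 -6.22000e-02  7.58000e-02  6.36461e+01  9.49984e+01
  1.13100e-01]
pack all [  0.8359  -0.1151   0.0677  37.7289  54.4501 -17.4463]
pack all [ 6.23100e-01 -6.22000e-02  7.58000e-02  6.36163e+01  9.50196e+01
  9.17000e-02]
pack all [ 8.672000e-01  3.040000e-02  5.110000e-02  2.639860e+01  1.281092e+02
 -8.987040e+01]
head [ 0.6233 -0.0637  0.1914 10.4421 27.5087 61.2108]
t 80.1 tcp [ 0.6238 -0.16    0.2754] yaw 90.08 tiltz [ 0.  0. -1.] F [-0.1  0.1  0.5] T [-0.07 -0.08  0.01] w 0.0463 gf 0.0
 now-frame shift/500: [0.1929 0.0003 0.0508]  after-turn shift/500: [0.095  0.1679 0.0508]  rotvec/4deg: [ 4.0000e-03 -4.0000e-03 -1.5105e+01]
[ 0.49  0.6  -0.5   1.35  0.29  1.26 -0.02]
```

View pics/w10.png

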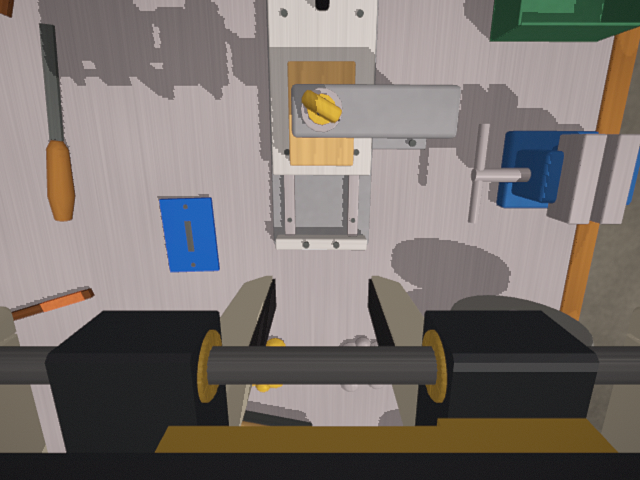

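>>> {"op": "move_arm", "data": {
  "steps": [
    {"xyz": [0.0386, 0, 0], "rotation": [0, 0, 0], "grip": 0},
    {"xyz": [0.0386, 0, 0], "rotation": [0, 0, 0], "grip": 0},
    {"xyz": [0.0386, 0, 0], "rotation": [0, 0, 0], "grip": 0},
    {"xyz": [0.0386, 0, 0], "rotation": [0, 0, 0], "grip": 0},
    {"xyz": [0.0386, 0, 0], "rotation": [0, 0, 0], "grip": 0}
  ]
}}

```text
time: 80.6
tcp_pos: [0.6237, -0.0636, 0.2753]
eef_rot: [0.0, 0.707, 0.707, 0.0]
force: [-0.2, 1.0, -0.2]
grip_width: 0.0467
gripper_force: 0.0
```

>>> {"op": "move_arm", "data": {
  "steps": [
    {"xyz": [0, 0, 0], "rotation": [0, 0, -0.95], "grip": 0},
    {"xyz": [0, 0, 0], "rotation": [0, 0, -0.95], "grip": 0},
    {"xyz": [0, 0, 0], "rotation": [0, 0, -0.95], "grip": 0},
    {"xyz": [0, 0, 0], "rotation": [0, 0, -0.95], "grip": 0},
    {"xyz": [0, 0, 0], "rotation": [0, 0, -0.95], "grip": 0}
  ]
}}

```text
time: 81.1
tcp_pos: [0.6237, -0.0644, 0.2753]
eef_rot: [0.0, 0.58, 0.815, 0.0]
force: [-1.1, 1.1, 0.2]
grip_width: 0.0466
gripper_force: 0.0
```

>>> {"op": "move_arm", "data": {
  "steps": [
    {"xyz": [0, 0, 0], "rotation": [0, 0, -0.95], "grip": 0},
    {"xyz": [0, 0, 0], "rotation": [0, 0, -0.95], "grip": 0},
    {"xyz": [0, 0, 0], "rotation": [0, 0, -0.95], "grip": 0},
    {"xyz": [0, 0, 0], "rotation": [0, 0, -0.95], "grip": 0},
    {"xyz": [0, 0, 0], "rotation": [0, 0, -0.95], "grip": 0}
  ]
}}

```text
time: 81.6
tcp_pos: [0.6237, -0.0644, 0.2753]
eef_rot: [0.0, 0.437, 0.899, 0.0]
force: [0.4, -0.0, -0.9]
grip_width: 0.0466
gripper_force: 0.0
```

>>> {"op": "move_arm", "data": {
  "steps": [
    {"xyz": [0, 0, 0], "rotation": [0, 0, -0.95], "grip": 0},
    {"xyz": [0, 0, 0], "rotation": [0, 0, -0.95], "grip": 0},
    {"xyz": [0, 0, 0], "rotation": [0, 0, -0.95], "grip": 0},
    {"xyz": [0, 0, 0], "rotation": [0, 0, -0.95], "grip": 0},
    {"xyz": [0, 0, 0], "rotation": [0, 0, -0.95], "grip": 0}
  ]
}}

```text
time: 82.1
tcp_pos: [0.6237, -0.0645, 0.2753]
eef_rot: [0.0, 0.283, 0.959, -0.0]
force: [1.2, 0.6, 0.5]
grip_width: 0.0466
gripper_force: 0.0
```

>>> {"op": "move_arm", "data": {
  "steps": [
    {"xyz": [0, 0, 0], "rotation": [0, 0, -0.94], "grip": 0},
    {"xyz": [0, 0, 0], "rotation": [0, 0, 0], "grip": 0},
    {"xyz": [0, 0, 0], "rotation": [0, 0, 0], "grip": 0},
    {"xyz": [0, 0, 0], "rotation": [0, 0, 0], "grip": 0},
    {"xyz": [0, 0, 0], "rotation": [0, 0, 0], "grip": 0}
  ]
}}

```text
time: 82.6
tcp_pos: [0.6238, -0.0649, 0.2753]
eef_rot: [0.0, 0.253, 0.967, -0.0]
force: [0.4, 0.2, -0.5]
grip_width: 0.0466
gripper_force: 0.0
```

Run:
```python
from h import *
go((.6238,-.0637,.171),151)
print(manip.state()["joint_positions"].round(2))
```

```text
t 82.6 tcp [ 0.6238 -0.0649  0.2753] yaw 150.68 tiltz [ 0. -0. -1.] F [ 0.4  0.2 -0.5] T [ 0.02 -0.16 -0.  ] w 0.0466 gf 0.0
 now-frame shift/500: [0.0012 0.0022 0.2085]  after-turn shift/500: [0.0011 0.0022 0.2085]  rotvec/4deg: [ 0.     0.002 -0.08 ]
[ 0.49  0.63 -0.77  1.39  0.44  1.29  0.75]
```

>>> {"op": "move_arm", "data": {
  "steps": [
    {"xyz": [0.0011, 0.0022, 0.04], "rotation": [0, 0, -0.08], "grip": 0},
    {"xyz": [0, 0, 0.05], "rotation": [0, 0, 0], "grip": 0},
    {"xyz": [0, 0, 0.05], "rotation": [0, 0, 0], "grip": 0},
    {"xyz": [0, 0, 0.04], "rotation": [0, 0, 0], "grip": 0},
    {"xyz": [0, 0, 0.02], "rotation": [0, 0, 0], "grip": 0}
  ]
}}

```text
time: 83.1
tcp_pos: [0.6228, -0.0642, 0.1732]
eef_rot: [-0.001, 0.25, 0.968, -0.0]
force: [-0.1, -0.0, -1.0]
grip_width: 0.0464
gripper_force: 0.0
```

>>> {"op": "move_arm", "data": {
  "steps": [
    {"xyz": [0, 0, 0.006], "rotation": [0, 0, 0], "grip": 0},
    {"xyz": [0, 0, 0], "rotation": [0, 0, 0], "grip": 0},
    {"xyz": [0, 0, 0], "rotation": [0, 0, 0], "grip": 0},
    {"xyz": [0, 0, 0], "rotation": [0, 0, 0], "grip": 0},
    {"xyz": [0, 0, 0], "rotation": [0, 0, 0], "grip": 0}
  ]
}}

```text
time: 83.6
tcp_pos: [0.6242, -0.0638, 0.173]
eef_rot: [0.001, 0.25, 0.968, 0.0]
force: [-0.1, 0.1, -0.2]
grip_width: 0.0465
gripper_force: 0.0
```

Run:
```python
from h import *
go((.6236,-.0637,.171),151)
```

```text
t 83.6 tcp [ 0.6242 -0.0638  0.173 ] yaw 151.02 tiltz [ 0.001 -0.    -1.   ] F [-0.1  0.1 -0.2] T [-0.01 -0.14 -0.  ] w 0.0465 gf 0.0
 now-frame shift/500: [ 0.0011 -0.0005  0.0041]  after-turn shift/500: [ 0.0011 -0.0005  0.0041]  rotvec/4deg: [0.009 0.019 0.005]
```

>>> {"op": "move_arm", "data": {
  "steps": [
    {"xyz": [0.0005, -0.0005, 0], "rotation": [0, 0, 0], "grip": 1},
    {"xyz": [0, 0, 0], "rotation": [0, 0, 0], "grip": 1},
    {"xyz": [0, 0, 0], "rotation": [0, 0, 0], "grip": 1},
    {"xyz": [0, 0, 0], "rotation": [0, 0, 0], "grip": 1},
    {"xyz": [0, 0, 0], "rotation": [0, 0, 0], "grip": 1}
  ],
  "grip_force": 50
}}

```text
time: 84.1
tcp_pos: [0.6235, -0.0639, 0.1722]
eef_rot: [-0.0, 0.25, 0.968, 0.0]
force: [0.0, 0.5, 0.2]
grip_width: 0.0111
gripper_force: 0.0
```

>>> {"op": "move_arm", "data": {
  "steps": [
    {"xyz": [0, 0, 0], "rotation": [0, 0, 0], "grip": 1},
    {"xyz": [0, 0, 0], "rotation": [0, 0, 0], "grip": 1},
    {"xyz": [0, 0, 0], "rotation": [0, 0, 0], "grip": 1},
    {"xyz": [0, 0, 0], "rotation": [0, 0, 0], "grip": 1},
    {"xyz": [0, 0, 0], "rotation": [0, 0, 0], "grip": 1}
  ]
}}

```text
time: 84.6
tcp_pos: [0.6235, -0.0637, 0.1722]
eef_rot: [0.0, 0.25, 0.968, 0.0]
force: [1.1, 0.8, -1.4]
grip_width: 0.0095
gripper_force: 50.0
```

Run:
```python
from h import *
go((.6236,-.0637,.171),151)
```

```text
t 84.6 tcp [ 0.6235 -0.0637  0.1722] yaw 151.03 tiltz [ 0.  0. -1.] F [ 1.1  0.8 -1.4] T [ 0.14 -0.29  0.  ] w 0.0095 gf 50.0
 now-frame shift/500: [-0.0001  0.0001  0.0023]  after-turn shift/500: [-0.0001  0.0001  0.0023]  rotvec/4deg: [0.006 0.    0.008]
```

>>> {"op": "move_arm", "data": {
  "steps": [
    {"xyz": [0, 0, 0], "rotation": [0, 0, 0.5], "grip": 1},
    {"xyz": [0, 0, 0], "rotation": [0, 0, 0.5], "grip": 1},
    {"xyz": [0, 0, 0], "rotation": [0, 0, 0.5], "grip": 1},
    {"xyz": [0, 0, 0], "rotation": [0, 0, 0.5], "grip": 1},
    {"xyz": [0, 0, 0], "rotation": [0, 0, 0.5], "grip": 1}
  ]
}}

```text
time: 85.1
tcp_pos: [0.6235, -0.0637, 0.1722]
eef_rot: [0.0, 0.335, 0.942, 0.0]
force: [1.0, 0.6, -0.9]
grip_width: 0.0099
gripper_force: 50.0
```

Run:
```python
from h import *
go((.6236,-.0637,.171),151)
```

```text
t 85.1 tcp [ 0.6235 -0.0637  0.1722] yaw 140.87 tiltz [ 0.  0. -1.] F [ 1.   0.6 -0.9] T [ 0.23 -0.38  0.11] w 0.0099 gf 50.0
 now-frame shift/500: [-0.0001  0.0001  0.0024]  after-turn shift/500: [-0.0001  0.0001  0.0024]  rotvec/4deg: [ 5.000e-03  1.000e-03 -2.533e+00]
```

>>> {"op": "move_arm", "data": {
  "steps": [
    {"xyz": [0, 0, 0], "rotation": [0, 0, 1], "grip": 1},
    {"xyz": [0, 0, 0], "rotation": [0, 0, 1], "grip": 1},
    {"xyz": [0, 0, 0], "rotation": [0, 0, 1], "grip": 1},
    {"xyz": [0, 0, 0], "rotation": [0, 0, 1], "grip": 1},
    {"xyz": [0, 0, 0], "rotation": [0, 0, 1], "grip": 1}
  ]
}}

```text
time: 85.6
tcp_pos: [0.6235, -0.0637, 0.1722]
eef_rot: [0.0, 0.494, 0.869, 0.0]
force: [0.7, 0.5, -1.2]
grip_width: 0.0092
gripper_force: 50.0
```

>>> {"op": "move_arm", "data": {
  "steps": [
    {"xyz": [0, 0, 0], "rotation": [0, 0, 1], "grip": 1},
    {"xyz": [0, 0, 0], "rotation": [0, 0, 1], "grip": 1},
    {"xyz": [0, 0, 0], "rotation": [0, 0, 1], "grip": 1},
    {"xyz": [0, 0, 0], "rotation": [0, 0, 1], "grip": 1},
    {"xyz": [0, 0, 0], "rotation": [0, 0, 1], "grip": 1}
  ]
}}

```text
time: 86.1
tcp_pos: [0.6235, -0.0638, 0.1722]
eef_rot: [0.0, 0.638, 0.77, 0.0]
force: [0.9, 1.0, -0.9]
grip_width: 0.0093
gripper_force: 50.0
```

>>> {"op": "move_arm", "data": {
  "steps": [
    {"xyz": [0, 0, 0], "rotation": [0, 0, 1], "grip": 1},
    {"xyz": [0, 0, 0], "rotation": [0, 0, 1], "grip": 1},
    {"xyz": [0, 0, 0], "rotation": [0, 0, 1], "grip": 1},
    {"xyz": [0, 0, 0], "rotation": [0, 0, 1], "grip": 1},
    {"xyz": [0, 0, 0], "rotation": [0, 0, 1], "grip": 1}
  ]
}}

```text
time: 86.6
tcp_pos: [0.6235, -0.0637, 0.1722]
eef_rot: [-0.0, 0.762, 0.648, 0.0]
force: [0.3, 1.4, -1.3]
grip_width: 0.0096
gripper_force: 50.0
```

>>> {"op": "move_arm", "data": {
  "steps": [
    {"xyz": [0, 0, 0], "rotation": [0, 0, 1], "grip": 1},
    {"xyz": [0, 0, 0], "rotation": [0, 0, 1], "grip": 1},
    {"xyz": [0, 0, 0], "rotation": [0, 0, 1], "grip": 1},
    {"xyz": [0, 0, 0], "rotation": [0, 0, 1], "grip": 1},
    {"xyz": [0, 0, 0], "rotation": [0, 0, 1], "grip": 1}
  ]
}}

```text
time: 87.1
tcp_pos: [0.6235, -0.0638, 0.1722]
eef_rot: [-0.0, 0.863, 0.506, 0.0]
force: [1.5, 0.9, -1.6]
grip_width: 0.0096
gripper_force: 50.0
```

Run:
```python
from h import *
go((.6236,-.0637,.171),-39)
print(manip.state()["joint_positions"].round(2))
```

```text
t 87.1 tcp [ 0.6235 -0.0638  0.1722] yaw 60.79 tiltz [ 0.  0. -1.] F [ 1.5  0.9 -1.6] T [ 0.06 -0.25  0.11] w 0.0096 gf 50.0
 now-frame shift/500: [0.0002 0.0001 0.0023]  after-turn shift/500: [ 0.0001 -0.0002  0.0023]  rotvec/4deg: [-3.0000e-03 -3.0000e-03  2.4947e+01]
[ 0.25  0.64 -0.31  1.55  0.22  0.99 -0.63]
```

>>> {"op": "move_arm", "data": {
  "steps": [
    {"xyz": [0, 0, 0], "rotation": [0, 0, 1], "grip": 1},
    {"xyz": [0, 0, 0], "rotation": [0, 0, 1], "grip": 1},
    {"xyz": [0, 0, 0], "rotation": [0, 0, 1], "grip": 1},
    {"xyz": [0, 0, 0], "rotation": [0, 0, 1], "grip": 1},
    {"xyz": [0, 0, 0], "rotation": [0, 0, 1], "grip": 1}
  ]
}}

```text
time: 87.6
tcp_pos: [0.6235, -0.0638, 0.1722]
eef_rot: [-0.0, 0.937, 0.348, 0.0]
force: [0.7, 1.0, -0.4]
grip_width: 0.0097
gripper_force: 50.0
```

>>> {"op": "move_arm", "data": {
  "steps": [
    {"xyz": [0, 0, 0], "rotation": [0, 0, 1], "grip": 1},
    {"xyz": [0, 0, 0], "rotation": [0, 0, 1], "grip": 1},
    {"xyz": [0, 0, 0], "rotation": [0, 0, 1], "grip": 1},
    {"xyz": [0, 0, 0], "rotation": [0, 0, 1], "grip": 1},
    {"xyz": [0, 0, 0], "rotation": [0, 0, 1], "grip": 1}
  ]
}}

```text
time: 88.1
tcp_pos: [0.6235, -0.0638, 0.1722]
eef_rot: [-0.0, 0.984, 0.18, 0.0]
force: [0.6, 0.6, -1.2]
grip_width: 0.0097
gripper_force: 50.0
```

>>> {"op": "move_arm", "data": {
  "steps": [
    {"xyz": [0, 0, 0], "rotation": [0, 0, 1], "grip": 1},
    {"xyz": [0, 0, 0], "rotation": [0, 0, 1], "grip": 1},
    {"xyz": [0, 0, 0], "rotation": [0, 0, 1], "grip": 1},
    {"xyz": [0, 0, 0], "rotation": [0, 0, 1], "grip": 1},
    {"xyz": [0, 0, 0], "rotation": [0, 0, 1], "grip": 1}
  ]
}}

```text
time: 88.6
tcp_pos: [0.6235, -0.0638, 0.1722]
eef_rot: [-0.0, 1.0, 0.007, 0.0]
force: [1.3, 0.5, -1.6]
grip_width: 0.0094
gripper_force: 50.0
```

Run:
```python
from h import *
go((.6236,-.0637,.171),-39)
print(manip.state()["joint_positions"].round(2))
```

```text
t 88.6 tcp [ 0.6235 -0.0638  0.1722] yaw 0.79 tiltz [ 0.  0. -1.] F [ 1.3  0.5 -1.6] T [ 0.11 -0.22  0.14] w 0.0094 gf 50.0
 now-frame shift/500: [ 0.0002 -0.0001  0.0024]  after-turn shift/500: [ 0.0001 -0.0002  0.0024]  rotvec/4deg: [-4.000e-03 -0.000e+00  9.948e+00]
[ 0.08  0.62 -0.02  1.55  0.02  0.96 -1.5 ]
```

>>> {"op": "move_arm", "data": {
  "steps": [
    {"xyz": [0, 0, 0], "rotation": [0, 0, 1], "grip": 1},
    {"xyz": [0, 0, 0], "rotation": [0, 0, 1], "grip": 1},
    {"xyz": [0, 0, 0], "rotation": [0, 0, 1], "grip": 1},
    {"xyz": [0, 0, 0], "rotation": [0, 0, 1], "grip": 1},
    {"xyz": [0, 0, 0], "rotation": [0, 0, 1], "grip": 1}
  ]
}}

```text
time: 89.1
tcp_pos: [0.6235, -0.0637, 0.1722]
eef_rot: [-0.0, 0.986, -0.167, 0.0]
force: [1.2, 0.6, -1.5]
grip_width: 0.0098
gripper_force: 50.0
```

>>> {"op": "move_arm", "data": {
  "steps": [
    {"xyz": [0, 0, 0], "rotation": [0, 0, 1], "grip": 1},
    {"xyz": [0, 0, 0], "rotation": [0, 0, 1], "grip": 1},
    {"xyz": [0, 0, 0], "rotation": [0, 0, 1], "grip": 1},
    {"xyz": [0, 0, 0], "rotation": [0, 0, 1], "grip": 1},
    {"xyz": [0, 0, 0], "rotation": [0, 0, 1], "grip": 1}
  ]
}}

```text
time: 89.6
tcp_pos: [0.6235, -0.0637, 0.1722]
eef_rot: [-0.0, 0.942, -0.335, -0.0]
force: [1.1, 0.3, -1.4]
grip_width: 0.0098
gripper_force: 50.0
```

Run:
```python
from h import *
go((.6236,-.0637,.171),-55)
print(manip.state()["joint_positions"].round(2))
```

```text
t 89.6 tcp [ 0.6235 -0.0637  0.1722] yaw -39.2 tiltz [ 0.  0. -1.] F [ 1.1  0.3 -1.4] T [ 0.11 -0.21  0.09] w 0.0098 gf 50.0
 now-frame shift/500: [ 0.0001 -0.0002  0.0024]  after-turn shift/500: [ 0.0001 -0.0002  0.0024]  rotvec/4deg: [-4.000e-03  2.000e-03  3.949e+00]
[-0.03  0.63  0.17  1.56 -0.12  0.97 -2.08]
```

>>> {"op": "move_arm", "data": {
  "steps": [
    {"xyz": [0, 0, 0], "rotation": [0, 0, 0], "grip": 0},
    {"xyz": [0, 0, 0], "rotation": [0, 0, 0], "grip": 0},
    {"xyz": [0, 0, 0], "rotation": [0, 0, 0], "grip": 0},
    {"xyz": [0, 0, 0], "rotation": [0, 0, 0], "grip": 0},
    {"xyz": [0, 0, 0], "rotation": [0, 0, 0], "grip": 0}
  ]
}}

```text
time: 90.1
tcp_pos: [0.6234, -0.064, 0.1722]
eef_rot: [-0.0, 0.943, -0.334, -0.0]
force: [0.7, 0.9, -0.2]
grip_width: 0.0443
gripper_force: 0.0
```

>>> {"op": "move_arm", "data": {
  "steps": [
    {"xyz": [0, 0, 0], "rotation": [0, 0, 0], "grip": 0},
    {"xyz": [0, 0, 0], "rotation": [0, 0, -1], "grip": 0},
    {"xyz": [0, 0, 0], "rotation": [0, 0, -1], "grip": 0},
    {"xyz": [0, 0, 0], "rotation": [0, 0, -1], "grip": 0},
    {"xyz": [0, 0, 0], "rotation": [0, 0, -1], "grip": 0}
  ]
}}

```text
time: 90.6
tcp_pos: [0.6234, -0.064, 0.1722]
eef_rot: [0.0, 0.98, -0.198, -0.0]
force: [-0.3, 0.2, -0.5]
grip_width: 0.0465
gripper_force: 0.0
```

>>> {"op": "move_arm", "data": {
  "steps": [
    {"xyz": [0, 0, 0], "rotation": [0, 0, -1], "grip": 0},
    {"xyz": [0, 0, 0], "rotation": [0, 0, -1], "grip": 0},
    {"xyz": [0, 0, 0], "rotation": [0, 0, -1], "grip": 0},
    {"xyz": [0, 0, 0], "rotation": [0, 0, -1], "grip": 0},
    {"xyz": [0, 0, 0], "rotation": [0, 0, -1], "grip": 0}
  ]
}}

```text
time: 91.1
tcp_pos: [0.6234, -0.064, 0.1722]
eef_rot: [0.0, 1.0, -0.025, -0.0]
force: [-0.0, -0.5, 0.1]
grip_width: 0.0467
gripper_force: 0.0
```

>>> {"op": "move_arm", "data": {
  "steps": [
    {"xyz": [0, 0, 0], "rotation": [0, 0, -1], "grip": 0},
    {"xyz": [0, 0, 0], "rotation": [0, 0, -1], "grip": 0},
    {"xyz": [0, 0, 0], "rotation": [0, 0, -1], "grip": 0},
    {"xyz": [0, 0, 0], "rotation": [0, 0, -1], "grip": 0},
    {"xyz": [0, 0, 0], "rotation": [0, 0, -1], "grip": 0}
  ]
}}

```text
time: 91.6
tcp_pos: [0.6234, -0.0641, 0.1722]
eef_rot: [0.0, 0.989, 0.149, -0.0]
force: [-0.0, 0.1, 0.4]
grip_width: 0.0468
gripper_force: 0.0
```

>>> {"op": "move_arm", "data": {
  "steps": [
    {"xyz": [0, 0, 0], "rotation": [0, 0, -1], "grip": 0},
    {"xyz": [0, 0, 0], "rotation": [0, 0, -1], "grip": 0},
    {"xyz": [0, 0, 0], "rotation": [0, 0, -1], "grip": 0},
    {"xyz": [0, 0, 0], "rotation": [0, 0, -1], "grip": 0},
    {"xyz": [0, 0, 0], "rotation": [0, 0, -1], "grip": 0}
  ]
}}

```text
time: 92.1
tcp_pos: [0.6234, -0.0641, 0.1722]
eef_rot: [0.0, 0.948, 0.319, -0.0]
force: [0.7, -1.0, -0.2]
grip_width: 0.0462
gripper_force: 0.0
```

>>> {"op": "move_arm", "data": {
  "steps": [
    {"xyz": [0, 0, 0], "rotation": [0, 0, -1], "grip": 0},
    {"xyz": [0, 0, 0], "rotation": [0, 0, -1], "grip": 0},
    {"xyz": [0, 0, 0], "rotation": [0, 0, -1], "grip": 0},
    {"xyz": [0, 0, 0], "rotation": [0, 0, -1], "grip": 0},
    {"xyz": [0, 0, 0], "rotation": [0, 0, -1], "grip": 0}
  ]
}}

```text
time: 92.6
tcp_pos: [0.6234, -0.0642, 0.1722]
eef_rot: [0.0, 0.878, 0.478, -0.0]
force: [-0.9, 0.5, -0.0]
grip_width: 0.0465
gripper_force: 0.0
```

>>> {"op": "move_arm", "data": {
  "steps": [
    {"xyz": [0, 0, 0], "rotation": [0, 0, -1], "grip": 0},
    {"xyz": [0, 0, 0], "rotation": [0, 0, -1], "grip": 0},
    {"xyz": [0, 0, 0], "rotation": [0, 0, -1], "grip": 0},
    {"xyz": [0, 0, 0], "rotation": [0, 0, -1], "grip": 0},
    {"xyz": [0, 0, 0], "rotation": [0, 0, -1], "grip": 0}
  ]
}}

```text
time: 93.1
tcp_pos: [0.6234, -0.0643, 0.1721]
eef_rot: [0.0, 0.782, 0.624, -0.0]
force: [-0.4, -0.8, -0.0]
grip_width: 0.0466
gripper_force: 0.0
```

>>> {"op": "move_arm", "data": {
  "steps": [
    {"xyz": [0, 0, 0], "rotation": [0, 0, -1], "grip": 0},
    {"xyz": [0, 0, 0], "rotation": [0, 0, -1], "grip": 0},
    {"xyz": [0, 0, 0], "rotation": [0, 0, -1], "grip": 0},
    {"xyz": [0, 0, 0], "rotation": [0, 0, -1], "grip": 0},
    {"xyz": [0, 0, 0], "rotation": [0, 0, -1], "grip": 0}
  ]
}}

```text
time: 93.6
tcp_pos: [0.6234, -0.0643, 0.1722]
eef_rot: [0.0, 0.662, 0.75, -0.0]
force: [0.4, -0.5, 0.1]
grip_width: 0.0465
gripper_force: 0.0
```

>>> {"op": "move_arm", "data": {
  "steps": [
    {"xyz": [0, 0, 0], "rotation": [0, 0, -1], "grip": 0},
    {"xyz": [0, 0, 0], "rotation": [0, 0, -1], "grip": 0},
    {"xyz": [0, 0, 0], "rotation": [0, 0, -1], "grip": 0},
    {"xyz": [0, 0, 0], "rotation": [0, 0, -1], "grip": 0},
    {"xyz": [0, 0, 0], "rotation": [0, 0, -1], "grip": 0}
  ]
}}

```text
time: 94.1
tcp_pos: [0.6234, -0.0644, 0.1721]
eef_rot: [0.0, 0.521, 0.853, -0.0]
force: [-0.6, -0.3, -0.1]
grip_width: 0.0465
gripper_force: 0.0
```

>>> {"op": "move_arm", "data": {
  "steps": [
    {"xyz": [0, 0, 0], "rotation": [0, 0, -1], "grip": 0},
    {"xyz": [0, 0, 0], "rotation": [0, 0, -1], "grip": 0},
    {"xyz": [0, 0, 0], "rotation": [0, 0, -1], "grip": 0},
    {"xyz": [0, 0, 0], "rotation": [0, 0, -1], "grip": 0},
    {"xyz": [0, 0, 0], "rotation": [0, 0, -1], "grip": 0}
  ]
}}

```text
time: 94.6
tcp_pos: [0.6235, -0.0644, 0.1721]
eef_rot: [0.0, 0.365, 0.931, -0.0]
force: [-0.8, 0.4, -1.1]
grip_width: 0.0467
gripper_force: 0.0
```

>>> {"op": "move_arm", "data": {
  "steps": [
    {"xyz": [0, 0, 0], "rotation": [0, 0, -1], "grip": 0},
    {"xyz": [0, 0, 0], "rotation": [0, 0, 0], "grip": 0},
    {"xyz": [0, 0, 0], "rotation": [0, 0, 0], "grip": 0},
    {"xyz": [0, 0, 0], "rotation": [0, 0, 0], "grip": 0},
    {"xyz": [0, 0, 0], "rotation": [0, 0, 0], "grip": 0}
  ]
}}

```text
time: 95.1
tcp_pos: [0.6235, -0.0639, 0.1722]
eef_rot: [0.0, 0.334, 0.943, -0.0]
force: [0.3, -0.4, 0.0]
grip_width: 0.0464
gripper_force: 0.0
```

Run:
```python
from h import *
go((.6235,-.0637,.172),140.8)
```

```text
t 95.1 tcp [ 0.6235 -0.0639  0.1722] yaw 140.99 tiltz [ 0. -0. -1.] F [ 0.3 -0.4  0. ] T [ 0.02 -0.12  0.02] w 0.0464 gf 0.0
 now-frame shift/500: [0.0002 0.0004 0.0005]  after-turn shift/500: [0.0002 0.0004 0.0005]  rotvec/4deg: [-0.001  0.002  0.047]
```

>>> {"op": "move_arm", "data": {
  "steps": [
    {"xyz": [0, 0, 0], "rotation": [0, 0, 0], "grip": 1},
    {"xyz": [0, 0, 0], "rotation": [0, 0, 0], "grip": 1},
    {"xyz": [0, 0, 0], "rotation": [0, 0, 0], "grip": 1},
    {"xyz": [0, 0, 0], "rotation": [0, 0, 0], "grip": 1},
    {"xyz": [0, 0, 0], "rotation": [0, 0, 0], "grip": 1}
  ]
}}

```text
time: 95.6
tcp_pos: [0.6234, -0.0639, 0.1722]
eef_rot: [-0.0, 0.334, 0.943, 0.0]
force: [0.9, -0.8, 0.0]
grip_width: 0.0112
gripper_force: 0.0
```

>>> {"op": "move_arm", "data": {
  "steps": [
    {"xyz": [0, 0, 0], "rotation": [0, 0, 0], "grip": 1},
    {"xyz": [0, 0, 0], "rotation": [0, 0, 0], "grip": 1},
    {"xyz": [0, 0, 0], "rotation": [0, 0, 0], "grip": 1},
    {"xyz": [0, 0, 0], "rotation": [0, 0, 0], "grip": 1},
    {"xyz": [0, 0, 0], "rotation": [0, 0, 0], "grip": 1}
  ]
}}

```text
time: 96.1
tcp_pos: [0.6236, -0.0638, 0.1722]
eef_rot: [0.0, 0.334, 0.943, 0.0]
force: [0.7, 1.2, 0.1]
grip_width: 0.0094
gripper_force: 50.0
```

>>> {"op": "move_arm", "data": {
  "steps": [
    {"xyz": [0, 0, 0], "rotation": [0, 0, 1], "grip": 1},
    {"xyz": [0, 0, 0], "rotation": [0, 0, 1], "grip": 1},
    {"xyz": [0, 0, 0], "rotation": [0, 0, 1], "grip": 1},
    {"xyz": [0, 0, 0], "rotation": [0, 0, 1], "grip": 1},
    {"xyz": [0, 0, 0], "rotation": [0, 0, 1], "grip": 1}
  ]
}}

```text
time: 96.6
tcp_pos: [0.6236, -0.0638, 0.1722]
eef_rot: [0.0, 0.493, 0.87, 0.0]
force: [-0.4, 0.3, 0.4]
grip_width: 0.0101
gripper_force: 50.0
```

```bash
cat > t.py <<'E'
from h import *
s,t,M=tool();print("t",round(s["time"],1),"yaw",round(yaw(M),2),"Tz",np.round(s["ft_torque"],3),"w",round(s["grip_width"],4),"F",np.round(s["force"],1))
E
python3 t.py
```

```text
t 96.6 yaw 120.93 Tz [ 0.054 -0.3    0.143] w 0.0101 F [-0.4  0.3  0.4]
```

>>> {"op": "move_arm", "data": {
  "steps": [
    {"xyz": [0, 0, 0], "rotation": [0, 0, 0.7], "grip": 1},
    {"xyz": [0, 0, 0], "rotation": [0, 0, 0.7], "grip": 1},
    {"xyz": [0, 0, 0], "rotation": [0, 0, 0.7], "grip": 1},
    {"xyz": [0, 0, 0], "rotation": [0, 0, 0.7], "grip": 1},
    {"xyz": [0, 0, 0], "rotation": [0, 0, 0.7], "grip": 1}
  ]
}}

```text
time: 97.1
tcp_pos: [0.6235, -0.0638, 0.1722]
eef_rot: [0.0, 0.595, 0.804, 0.0]
force: [1.0, -0.1, 0.1]
grip_width: 0.0098
gripper_force: 50.0
```

```bash
python3 t.py
```

```text
t 97.1 yaw 106.98 Tz [ 0.131 -0.295  0.12 ] w 0.0098 F [ 1.  -0.1  0.1]
```

>>> {"op": "move_arm", "data": {
  "steps": [
    {"xyz": [0, 0, 0], "rotation": [0, 0, 0.5], "grip": 1},
    {"xyz": [0, 0, 0], "rotation": [0, 0, 0.5], "grip": 1},
    {"xyz": [0, 0, 0], "rotation": [0, 0, 0.5], "grip": 1},
    {"xyz": [0, 0, 0], "rotation": [0, 0, 0.5], "grip": 1},
    {"xyz": [0, 0, 0], "rotation": [0, 0, 0.5], "grip": 1}
  ]
}}

```text
time: 97.6
tcp_pos: [0.6235, -0.0638, 0.1722]
eef_rot: [-0.0, 0.663, 0.748, 0.0]
force: [0.7, -0.1, -0.9]
grip_width: 0.01
gripper_force: 50.0
```

```bash
python3 t.py
```

```text
t 97.6 yaw 96.88 Tz [ 0.078 -0.338  0.097] w 0.01 F [ 0.7 -0.1 -0.9]
```

>>> {"op": "move_arm", "data": {
  "steps": [
    {"xyz": [0, 0, 0], "rotation": [0, 0, 0.5], "grip": 1},
    {"xyz": [0, 0, 0], "rotation": [0, 0, 0.5], "grip": 1},
    {"xyz": [0, 0, 0], "rotation": [0, 0, 0.5], "grip": 1},
    {"xyz": [0, 0, 0], "rotation": [0, 0, 0.5], "grip": 1},
    {"xyz": [0, 0, 0], "rotation": [0, 0, 0.5], "grip": 1}
  ]
}}

```text
time: 98.1
tcp_pos: [0.6235, -0.0638, 0.1722]
eef_rot: [-0.0, 0.726, 0.687, 0.0]
force: [1.5, 0.4, -1.0]
grip_width: 0.0096
gripper_force: 50.0
```

```bash
python3 t.py
```

```text
t 98.1 yaw 86.86 Tz [ 0.131 -0.356  0.131] w 0.0096 F [ 1.5  0.4 -1. ]
```

Total 244°; continue in the same way.

>>> {"op": "move_arm", "data": {
  "steps": [
    {"xyz": [0, 0, 0], "rotation": [0, 0, 0.4], "grip": 1},
    {"xyz": [0, 0, 0], "rotation": [0, 0, 0.4], "grip": 1},
    {"xyz": [0, 0, 0], "rotation": [0, 0, 0.4], "grip": 1},
    {"xyz": [0, 0, 0], "rotation": [0, 0, 0.4], "grip": 1},
    {"xyz": [0, 0, 0], "rotation": [0, 0, 0.4], "grip": 1}
  ]
}}

```text
time: 98.6
tcp_pos: [0.6235, -0.0638, 0.1722]
eef_rot: [-0.0, 0.772, 0.635, 0.0]
force: [0.9, 0.7, -1.1]
grip_width: 0.0096
gripper_force: 50.0
```

```bash
python3 t.py
```

```text
t 98.6 yaw 78.89 Tz [ 0.175 -0.415  0.161] w 0.0096 F [ 0.9  0.7 -1.1]
```

>>> {"op": "move_arm", "data": {
  "steps": [
    {"xyz": [0, 0, 0], "rotation": [0, 0, 0.4], "grip": 1},
    {"xyz": [0, 0, 0], "rotation": [0, 0, 0.4], "grip": 1},
    {"xyz": [0, 0, 0], "rotation": [0, 0, 0.4], "grip": 1},
    {"xyz": [0, 0, 0], "rotation": [0, 0, 0.4], "grip": 1},
    {"xyz": [0, 0, 0], "rotation": [0, 0, 0.4], "grip": 1}
  ]
}}

```text
time: 99.1
tcp_pos: [0.6235, -0.0638, 0.1722]
eef_rot: [-0.0, 0.815, 0.58, 0.0]
force: [1.3, 0.8, -1.2]
grip_width: 0.0097
gripper_force: 50.0
```

```bash
python3 t.py
```

```text
t 99.1 yaw 70.9 Tz [ 0.215 -0.387  0.177] w 0.0097 F [ 1.3  0.8 -1.2]
```

>>> {"op": "move_arm", "data": {
  "steps": [
    {"xyz": [0, 0, 0], "rotation": [0, 0, 0.25], "grip": 1},
    {"xyz": [0, 0, 0], "rotation": [0, 0, 0.25], "grip": 1},
    {"xyz": [0, 0, 0], "rotation": [0, 0, 0.25], "grip": 1},
    {"xyz": [0, 0, 0], "rotation": [0, 0, 0.25], "grip": 1},
    {"xyz": [0, 0, 0], "rotation": [0, 0, 0.25], "grip": 1}
  ]
}}

```text
time: 99.6
tcp_pos: [0.6235, -0.0638, 0.1722]
eef_rot: [-0.0, 0.839, 0.544, 0.0]
force: [1.0, 1.0, -0.6]
grip_width: 0.0094
gripper_force: 50.0
```

```bash
python3 t.py
python3 - <<'E'
from h import *
for i in range(4): cam("wrist"); print(np.round(manip.state()["ft_torque"],3))
E
```

```text
t 99.6 yaw 65.94 Tz [ 0.218 -0.413  0.148] w 0.0094 F [ 1.   1.  -0.6]
[ 0.278 -0.367  0.105]
[ 0.233 -0.457  0.12 ]
[ 0.239 -0.371  0.13 ]
[ 0.247 -0.43   0.121]
```

>>> {"op": "move_arm", "data": {
  "steps": [
    {"xyz": [0, 0, 0], "rotation": [0, 0, 0.1], "grip": 1},
    {"xyz": [0, 0, 0], "rotation": [0, 0, 0.1], "grip": 1},
    {"xyz": [0, 0, 0], "rotation": [0, 0, 0.1], "grip": 1},
    {"xyz": [0, 0, 0], "rotation": [0, 0, 0.1], "grip": 1},
    {"xyz": [0, 0, 0], "rotation": [0, 0, 0.1], "grip": 1}
  ]
}}

```text
time: 100.3
tcp_pos: [0.6235, -0.0638, 0.1722]
eef_rot: [-0.0, 0.848, 0.53, 0.0]
force: [1.7, 0.9, -1.0]
grip_width: 0.0097
gripper_force: 50.0
```

```bash
python3 t.py
python3 - <<'E'
import cv2
a=cv2.imread("pics/w10.png")[80:140,285:365];b=cv2.imread("pics/w8.png")[80:140,285:365]
c=cv2.resize(cv2.hconcat([b,a]),None,fx=5,fy=5,interpolation=cv2.INTER_CUBIC);cv2.imwrite("pics/head0.png",c)
E
```

```text
t 100.3 yaw 63.99 Tz [ 0.288 -0.467  0.193] w 0.0097 F [ 1.7  0.9 -1. ]
```

View pics/head0.png

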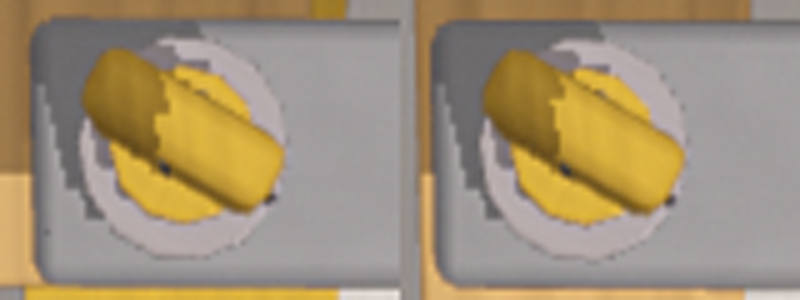

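>>> {"op": "move_arm", "data": {
  "steps": [
    {"xyz": [0, 0, 0], "rotation": [0, 0, 0.1], "grip": 1},
    {"xyz": [0, 0, 0], "rotation": [0, 0, 0.1], "grip": 1},
    {"xyz": [0, 0, 0], "rotation": [0, 0, 0.1], "grip": 1},
    {"xyz": [0, 0, 0], "rotation": [0, 0, 0.1], "grip": 1},
    {"xyz": [0, 0, 0], "rotation": [0, 0, 0.1], "grip": 1}
  ]
}}

```text
time: 100.8
tcp_pos: [0.6235, -0.0638, 0.1722]
eef_rot: [-0.0, 0.857, 0.515, 0.0]
force: [2.9, 0.8, -1.9]
grip_width: 0.0096
gripper_force: 50.0
```

```bash
python3 t.py
python3 - <<'E'
from h import *
for i in range(4): cam("wrist"); print(np.round(manip.state()["ft_torque"],3))
E
```

```text
t 100.8 yaw 61.99 Tz [ 0.35  -0.423  0.209] w 0.0096 F [ 2.9  0.8 -1.9]
[ 0.322 -0.471  0.173]
[ 0.336 -0.437  0.157]
[ 0.277 -0.453  0.226]
[ 0.355 -0.451  0.165]
```

>>> {"op": "move_arm", "data": {
  "steps": [
    {"xyz": [0, 0, 0], "rotation": [0, 0, 0.1], "grip": 1},
    {"xyz": [0, 0, 0], "rotation": [0, 0, 0.1], "grip": 1},
    {"xyz": [0, 0, 0], "rotation": [0, 0, 0.1], "grip": 1},
    {"xyz": [0, 0, 0], "rotation": [0, 0, 0.1], "grip": 1},
    {"xyz": [0, 0, 0], "rotation": [0, 0, 0.1], "grip": 1}
  ]
}}

```text
time: 101.5
tcp_pos: [0.6235, -0.0639, 0.1722]
eef_rot: [-0.0, 0.866, 0.5, 0.0]
force: [2.9, 2.9, -0.7]
grip_width: 0.0097
gripper_force: 50.0
```

```bash
python3 t.py
python3 - <<'E'
from h import *
for i in range(4): cam("wrist"); print(np.round(manip.state()["ft_torque"],3))
E
```

```text
t 101.5 yaw 59.99 Tz [ 0.373 -0.495  0.249] w 0.0097 F [ 2.9  2.9 -0.7]
[ 0.383 -0.515  0.169]
[ 0.391 -0.437  0.155]
[ 0.431 -0.484  0.159]
[ 0.391 -0.529  0.148]
```

>>> {"op": "move_arm", "data": {
  "steps": [
    {"xyz": [0, 0, 0], "rotation": [0, 0, 0.2], "grip": 1},
    {"xyz": [0, 0, 0], "rotation": [0, 0, 0.2], "grip": 1},
    {"xyz": [0, 0, 0], "rotation": [0, 0, 0.2], "grip": 1},
    {"xyz": [0, 0, 0], "rotation": [0, 0, 0.2], "grip": 1},
    {"xyz": [0, 0, 0], "rotation": [0, 0, 0.2], "grip": 1}
  ]
}}

```text
time: 102.2
tcp_pos: [0.6235, -0.0639, 0.1722]
eef_rot: [-0.0, 0.883, 0.469, 0.0]
force: [1.5, 1.3, -1.0]
grip_width: 0.0096
gripper_force: 50.0
```

```bash
python3 t.py
```

```text
t 102.2 yaw 55.96 Tz [ 0.441 -0.461  0.184] w 0.0096 F [ 1.5  1.3 -1. ]
```

>>> {"op": "move_arm", "data": {
  "steps": [
    {"xyz": [0, 0, 0], "rotation": [0, 0, 0.2], "grip": 1},
    {"xyz": [0, 0, 0], "rotation": [0, 0, 0.2], "grip": 1},
    {"xyz": [0, 0, 0], "rotation": [0, 0, 0.2], "grip": 1},
    {"xyz": [0, 0, 0], "rotation": [0, 0, 0.2], "grip": 1},
    {"xyz": [0, 0, 0], "rotation": [0, 0, 0.2], "grip": 1}
  ]
}}

```text
time: 102.7
tcp_pos: [0.6234, -0.0639, 0.1722]
eef_rot: [-0.0, 0.899, 0.438, 0.0]
force: [1.6, 1.9, -0.2]
grip_width: 0.0094
gripper_force: 50.0
```

```bash
python3 t.py;python3 - <<'E'
from h import *
for i in range(3): cam("wrist"); print(np.round(manip.state()["ft_torque"],3))
E
```

```text
t 102.7 yaw 51.96 Tz [ 0.486 -0.517  0.185] w 0.0094 F [ 1.6  1.9 -0.2]
[ 0.514 -0.487  0.148]
[ 0.447 -0.46   0.141]
[ 0.48  -0.469  0.085]
```

>>> {"op": "move_arm", "data": {
  "steps": [
    {"xyz": [0, 0, 0], "rotation": [0, 0, 0], "grip": 0},
    {"xyz": [0, 0, 0], "rotation": [0, 0, 0], "grip": 0},
    {"xyz": [0, 0, 0], "rotation": [0, 0, 0], "grip": 0},
    {"xyz": [0, 0, 0], "rotation": [0, 0, 0], "grip": 0},
    {"xyz": [0, 0, 0], "rotation": [0, 0, 0], "grip": 0}
  ]
}}

```text
time: 103.35
tcp_pos: [0.6232, -0.0643, 0.1721]
eef_rot: [0.0, 0.899, 0.438, -0.0]
force: [-0.8, 0.3, 0.1]
grip_width: 0.0442
gripper_force: 0.0
```

>>> {"op": "move_arm", "data": {
  "steps": [
    {"xyz": [0, 0, -0.03], "rotation": [0, 0, 0], "grip": 0},
    {"xyz": [0, 0, -0.04], "rotation": [0, 0, 0], "grip": 0},
    {"xyz": [0, 0, -0.05], "rotation": [0, 0, 0], "grip": 0},
    {"xyz": [0, 0, -0.05], "rotation": [0, 0, 0], "grip": 0},
    {"xyz": [0, 0, -0.036], "rotation": [0, 0, 0], "grip": 0}
  ]
}}

```text
time: 103.85
tcp_pos: [0.6238, -0.064, 0.2771]
eef_rot: [0.001, 0.899, 0.438, 0.001]
force: [0.5, -0.5, -0.2]
grip_width: 0.0464
gripper_force: 0.0
```

>>> {"op": "move_arm", "data": {
  "steps": [
    {"xyz": [0, 0, 0], "rotation": [0, 0, -0.95], "grip": 0},
    {"xyz": [0, 0, 0], "rotation": [0, 0, -0.95], "grip": 0},
    {"xyz": [0, 0, 0], "rotation": [0, 0, -0.95], "grip": 0},
    {"xyz": [0, 0, 0], "rotation": [0, 0, -0.95], "grip": 0},
    {"xyz": [0, 0, 0], "rotation": [0, 0, -0.95], "grip": 0}
  ]
}}

```text
time: 104.35
tcp_pos: [0.6233, -0.0641, 0.2752]
eef_rot: [0.0, 0.813, 0.582, -0.0]
force: [0.7, 0.4, -0.3]
grip_width: 0.0465
gripper_force: 0.0
```

>>> {"op": "move_arm", "data": {
  "steps": [
    {"xyz": [0, 0, 0], "rotation": [0, 0, -0.95], "grip": 0},
    {"xyz": [0, 0, 0], "rotation": [0, 0, -0.95], "grip": 0},
    {"xyz": [0, 0, 0], "rotation": [0, 0, -0.95], "grip": 0},
    {"xyz": [0, 0, 0], "rotation": [0, 0, -0.95], "grip": 0},
    {"xyz": [0, 0, 0], "rotation": [0, 0, -0.95], "grip": 0}
  ]
}}

```text
time: 104.85
tcp_pos: [0.6233, -0.0641, 0.2751]
eef_rot: [-0.0, 0.706, 0.708, -0.0]
force: [-0.3, -0.0, 0.6]
grip_width: 0.0466
gripper_force: 0.0
```

>>> {"op": "move_arm", "data": {
  "steps": [
    {"xyz": [-0.064, 0, 0], "rotation": [0, 0, 0], "grip": 0},
    {"xyz": [-0.064, 0, 0], "rotation": [0, 0, 0], "grip": 0},
    {"xyz": [-0.064, 0, 0], "rotation": [0, 0, 0], "grip": 0},
    {"xyz": [0, 0, 0], "rotation": [0, 0, 0], "grip": 0},
    {"xyz": [0, 0, 0], "rotation": [0, 0, 0], "grip": 0}
  ]
}}

```text
time: 105.35
tcp_pos: [0.6232, -0.1606, 0.2749]
eef_rot: [-0.0, 0.708, 0.707, -0.0]
force: [-0.3, 0.2, 0.3]
grip_width: 0.0466
gripper_force: 0.0
```

>>> {"op": "move_arm", "data": {
  "steps": [
    {"xyz": [0, 0, 0], "rotation": [0, 0, 0], "grip": 0},
    {"xyz": [0, 0, 0], "rotation": [0, 0, 0], "grip": 0},
    {"xyz": [0, 0, 0], "rotation": [0, 0, 0], "grip": 0},
    {"xyz": [0, 0, 0], "rotation": [0, 0, 0], "grip": 0},
    {"xyz": [0, 0, 0], "rotation": [0, 0, 0], "grip": 0}
  ]
}}

```text
time: 105.85
tcp_pos: [0.6235, -0.1595, 0.2752]
eef_rot: [0.0, 0.707, 0.707, 0.0]
force: [-0.0, 0.5, 0.3]
grip_width: 0.0466
gripper_force: 0.0
```

Run:
```python
from h import *
python_=0
go((.6238,-.0636,.25),90)
c=cam("wrist");save(c,"w11");pack(c);P=cloud(c);S=cv2.cvtColor(c["image"],cv2.COLOR_RGB2HSV)[...,1]
for r in rects(c,S>60,(.181,.2),P,100): print("head",np.round(r,4))
# dark pixels on the collar, both pictures, projected at z=.158
for n in ["w10","w11"]:
    im=cv2.imread(f"pics/{n}.png");V=im.max(2)
    ys,xs=np.nonzero(V[80:140,285:365]<75)
    uv=np.stack([xs+285,ys+80],1).astype(float);W=unproj(c,uv,.158)-np.array([.6234,-.0637])
    r=np.hypot(*W.T)*1000;a=np.degrees(np.arctan2(W[:,1],W[:,0]))
    k=(r<28)
    print(n,[(round(float(x),1),int(y),int(v)) for x,y,v in zip(r[k],a[k],V[80:140,285:365][ys,xs][k])])
```

```text
t 105.8 tcp [ 0.6235 -0.1595  0.2752] yaw 90.06 tiltz [ 0.  0. -1.] F [-0.   0.5  0.3] T [-0.05 -0.09  0.02] w 0.0466 gf 0.0
 now-frame shift/500: [0.1918 0.0007 0.0505]  after-turn shift/500: [0.1918 0.0005 0.0505]  rotvec/4deg: [ 0.001 -0.     0.016]
z~.079 [ 8.11800e-01 -1.20900e-01  7.45000e-02  5.01488e+01  6.55305e+01
 -8.77975e+01]
z~.079 [ 6.2300e-01 -6.2200e-02  7.5800e-02  6.3620e+01  9.4921e+01  7.8900e-02]
pack all [ 0.8343 -0.1195  0.0665 26.2704 52.1359 -2.37  ]
pack all [ 6.23000e-01 -6.22000e-02  7.58000e-02  6.36593e+01  9.49668e+01
  3.48000e-02]
pack all [ 8.673000e-01  3.030000e-02  5.070000e-02  2.640080e+01  1.277702e+02
 -8.992540e+01]
head [  0.6235  -0.0636   0.1914  10.4807  27.5209 -38.9225]
w10 [(4.0, -147, 68), (3.9, -132, 54)]
w11 []
```

Run:
```python
from h import *
c=cam("wrist");save(c,"w12");P=cloud(c)
K=np.array(c["K"]);Ro=R.from_quat(c["rotation"],scalar_first=True).as_matrix();o=np.array(c["origin"])
def proj(p):
    q=(np.array(p)-o)@Ro; return K[0,0]*q[...,0]/-q[...,2]+K[0,2], K[1,1]*-q[...,1]/-q[...,2]+K[1,2]
z=P[95:125,300:345,2];print("z hist",np.histogram(z[(z>.14)&(z<.2)],12))
uv=np.array([[339.,120.]]);print("w10 mark at z .148/.155/.162:",[np.round(unproj(c,uv,h)[0]-[.6234,-.0637],4) for h in(.148,.155,.162)])
for n in ["w10","w12"]:
  im=cv2.imread(f"pics/{n}.png").astype(np.float32)
  for rad in (.017,.018,.019,.020):
    a=np.arange(0,360,6);A=np.radians(a)
    u,v=proj(np.stack([.6234+rad*np.cos(A),-.0637+rad*np.sin(A),np.full(len(a),.155)],1))
    s=cv2.remap(im,u.astype(np.float32)[None],v.astype(np.float32)[None],cv2.INTER_LINEAR)[0]
    print(n,rad,[(int(x),int(t.max())) for x,t in zip(a,s) if t.max()<115 and t.max()-t.min()<40])
```

```text
z hist (array([203,   1, 339,  18, 217,   6,   6,   7,   6,   7,  59, 474]), array([0.14381518, 0.1480107 , 0.15220621, 0.15640173, 0.16059724,
       0.16479276, 0.16898827, 0.17318379, 0.1773793 , 0.18157482,
       0.18577033, 0.18996585, 0.19416136]))
w10 mark at z .148/.155/.162: [array([ 0.0136, -0.0068]), array([ 0.0132, -0.0071]), array([ 0.0129, -0.0074])]
w10 0.017 [(84, 106), (90, 104), (96, 102), (102, 105), (108, 107), (114, 108), (120, 111), (156, 111), (162, 108), (168, 107), (174, 106), (180, 106), (186, 104), (192, 103), (210, 110)]
w10 0.018 [(84, 112), (90, 98), (96, 99), (102, 102), (108, 105), (114, 107), (120, 108), (144, 110), (150, 108), (156, 109), (162, 109), (168, 110), (174, 107), (180, 110), (186, 109), (192, 112)]
w10 0.019 [(108, 97), (114, 104), (120, 108), (126, 110), (132, 108), (138, 108), (144, 110), (150, 109), (156, 109), (162, 108), (168, 109), (174, 113)]
w10 0.02 [(114, 107), (120, 105), (126, 107), (132, 109), (138, 108), (144, 110), (150, 109), (156, 108), (162, 108)]
w12 0.017 [(84, 106), (90, 105), (96, 105), (102, 106), (108, 106), (114, 108), (120, 108), (126, 107), (132, 108), (138, 107), (144, 108), (150, 109), (156, 108), (162, 109), (168, 108), (174, 108), (180, 107), (186, 105), (192, 105)]
w12 0.018 [(84, 107), (90, 99), (96, 99), (102, 102), (108, 105), (114, 107), (120, 108), (126, 108), (132, 109), (138, 108), (144, 108), (150, 109), (156, 109), (162, 109), (168, 109), (174, 108), (180, 106), (192, 112)]
w12 0.019 [(108, 99), (114, 103), (120, 107), (126, 108), (132, 108), (138, 107), (144, 109), (150, 109), (156, 109), (162, 109), (168, 109), (174, 108), (180, 107)]
w12 0.02 [(66, 114), (114, 108), (120, 104), (126, 106), (132, 108), (138, 109), (144, 108), (150, 109), (156, 109), (162, 110), (168, 107), (174, 105), (180, 100)]
```

>>> {"op": "move_arm", "data": {
  "steps": [
    {"xyz": [0.052, 0.05, 0], "rotation": [0, 0, 0], "grip": 0},
    {"xyz": [0.052, 0.05, 0], "rotation": [0, 0, 0], "grip": 0},
    {"xyz": [0.052, 0.05, 0], "rotation": [0, 0, 0], "grip": 0},
    {"xyz": [0.052, 0.05, 0], "rotation": [0, 0, 0], "grip": 0},
    {"xyz": [0.052, 0.05, 0], "rotation": [0, 0, 0], "grip": 0}
  ]
}}

```text
time: 106.45
tcp_pos: [0.7493, -0.029, 0.2752]
eef_rot: [0.0, 0.707, 0.707, 0.0]
force: [0.8, -0.5, -0.5]
grip_width: 0.0465
gripper_force: 0.0
```

>>> {"op": "move_arm", "data": {
  "steps": [
    {"xyz": [0, 0, 0], "rotation": [0, 0, -0.95], "grip": 0},
    {"xyz": [0, 0, 0], "rotation": [0, 0, -0.95], "grip": 0},
    {"xyz": [0, 0, 0], "rotation": [0, 0, -0.95], "grip": 0},
    {"xyz": [0, 0, 0], "rotation": [0, 0, -0.95], "grip": 0},
    {"xyz": [0, 0, 0], "rotation": [0, 0, -0.95], "grip": 0}
  ]
}}

```text
time: 106.95
tcp_pos: [0.7485, -0.0299, 0.275]
eef_rot: [-0.0, 0.579, 0.815, -0.0]
force: [-1.0, 0.1, -0.2]
grip_width: 0.0466
gripper_force: 0.0
```

>>> {"op": "move_arm", "data": {
  "steps": [
    {"xyz": [0, 0, 0], "rotation": [0, 0, -0.95], "grip": 0},
    {"xyz": [0, 0, 0], "rotation": [0, 0, -0.95], "grip": 0},
    {"xyz": [0, 0, 0], "rotation": [0, 0, -0.95], "grip": 0},
    {"xyz": [0, 0, 0], "rotation": [0, 0, -0.95], "grip": 0},
    {"xyz": [0, 0, 0], "rotation": [0, 0, -0.95], "grip": 0}
  ]
}}

```text
time: 107.45
tcp_pos: [0.7484, -0.0299, 0.275]
eef_rot: [-0.0, 0.437, 0.899, 0.0]
force: [-0.3, -0.3, 0.2]
grip_width: 0.0465
gripper_force: 0.0
```

>>> {"op": "move_arm", "data": {
  "steps": [
    {"xyz": [0, 0, 0], "rotation": [0, 0, -0.95], "grip": 0},
    {"xyz": [0, 0, 0], "rotation": [0, 0, -0.95], "grip": 0},
    {"xyz": [0, 0, 0], "rotation": [0, 0, -0.95], "grip": 0},
    {"xyz": [0, 0, 0], "rotation": [0, 0, -0.95], "grip": 0},
    {"xyz": [0, 0, 0], "rotation": [0, 0, -0.95], "grip": 0}
  ]
}}

```text
time: 107.95
tcp_pos: [0.7485, -0.03, 0.275]
eef_rot: [-0.0, 0.283, 0.959, -0.0]
force: [-0.5, 0.2, -0.2]
grip_width: 0.0462
gripper_force: 0.0
```

>>> {"op": "move_arm", "data": {
  "steps": [
    {"xyz": [0, 0, 0], "rotation": [0, 0, -0.95], "grip": 0},
    {"xyz": [0, 0, 0], "rotation": [0, 0, -0.95], "grip": 0},
    {"xyz": [0, 0, 0], "rotation": [0, 0, -0.95], "grip": 0},
    {"xyz": [0, 0, 0], "rotation": [0, 0, -0.95], "grip": 0},
    {"xyz": [0, 0, 0], "rotation": [0, 0, -0.95], "grip": 0}
  ]
}}

```text
time: 108.45
tcp_pos: [0.7485, -0.0301, 0.275]
eef_rot: [-0.0, 0.12, 0.993, -0.0]
force: [-0.5, -0.7, -0.5]
grip_width: 0.0464
gripper_force: 0.0
```

>>> {"op": "move_arm", "data": {
  "steps": [
    {"xyz": [0, 0, 0], "rotation": [0, 0, -0.95], "grip": 0},
    {"xyz": [0, 0, 0], "rotation": [0, 0, -0.95], "grip": 0},
    {"xyz": [0, 0, 0], "rotation": [0, 0, -0.95], "grip": 0},
    {"xyz": [0, 0, 0], "rotation": [0, 0, 0], "grip": 0},
    {"xyz": [0, 0, 0], "rotation": [0, 0, 0], "grip": 0}
  ]
}}

```text
time: 108.95
tcp_pos: [0.7485, -0.03, 0.275]
eef_rot: [-0.0, 0.023, 1.0, 0.0]
force: [0.2, -0.0, 0.3]
grip_width: 0.0468
gripper_force: 0.0
```

Run:
```python
from h import *
go((.75,-.03,.275),180)
c=cam("wrist");save(c,"w13");P=cloud(c);S=cv2.cvtColor(c["image"],cv2.COLOR_RGB2HSV)[...,1]
for r in rects(c,S>60,(.181,.2),P,100): print("head",np.round(r,4))
V=c["image"].max(2).astype(int);sp=V-c["image"].min(2)
near=(abs(P[...,0]-.6235)<.022)&(abs(P[...,1]+.0637)<.022)&(P[...,2]>.145)&(P[...,2]<.168)
d=P-np.array([.6235,-.0637,0]);r=np.hypot(d[...,0],d[...,1])*1000;a=np.degrees(np.arctan2(d[...,1],d[...,0]))
k=near&(V<75)
print(sorted([(int(a[i]),round(float(r[i]),1),round(float(P[i][2]),3),int(V[i]),int(sp[i])) for i in zip(*np.nonzero(k))]))
```

```text
t 109.0 tcp [ 0.7485 -0.03    0.275 ] yaw 177.33 tiltz [-0.  0. -1.] F [ 0.2 -0.   0.3] T [ 0.07 -0.12 -0.02] w 0.0468 gf 0.0
 now-frame shift/500: [-0.0031  0.0001  0.0001]  after-turn shift/500: [-0.0031 -0.      0.0001]  rotvec/4deg: [ 0.002 -0.002 -0.667]
head [  0.6247  -0.0625   0.1913  10.461   28.993  -38.3605]
[(73, 15.0, 0.155, 74, 6), (75, 13.4, 0.155, 40, 6), (76, 14.1, 0.155, 32, 4), (76, 14.9, 0.155, 26, 0), (76, 15.6, 0.155, 56, 3), (77, 14.2, 0.157, 45, 4), (78, 13.3, 0.155, 39, 2), (79, 14.8, 0.155, 59, 2), (79, 15.5, 0.155, 67, 6)]
```

```bash
python3 -c "
from rig import manip
print(manip.hand_in())"
```

```text
the job is handed in; nothing more can be done
None
```

I handed the job in with three blanks and the cover flush, the carrier in the clamp detent and the screw turned until its clutch slipped by roughly 0.45–0.55 rad (limit 0.6, read off the collar mark); the cover was found about 29 mm out of place after the first slide, so I slid back, re-seated it and slid in again; the hand-in returned no verdict.

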